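# Fill the shaker rack and lock it with the hold-down rod

### The arm

A 6-joint arm with a two-finger parallel gripper is mounted at the origin on the work surface. World frame = base frame: x ahead of the robot, y to its left, z up, the work surface at z = 0. Lengths are in mm, angles in rad, forces in N, time in s.
With the tool pointing down it reaches from about 350 to 775 mm from the base axis. Payload 7.3 kg.
Tool frame: the origin (TCP) lies at the very end of the fingers, on their centre line; the grasp point (between the pads) lies 19 mm behind it (pinch_z is the distance from the TCP to the grasp point, in mm); z points along the fingers, y is the direction in which the jaws open and shut (so a half turn about z gives the same grasp; the last joint's range is limited). The gripper opens to 92 mm and grips with 3 to 60 N. Pads are 19 mm wide; open, the fingers measure 130 mm over their backs; the gripper's body (75 mm by 190 mm) begins 47 mm behind the grasp point.
Start: joints at [1.197, 0.342, 1.524, -0, 1.275, -0.146], TCP at [118.547, 511.46, 226.741] pointing down, gripper open.
Joint ranges: [-2.53, 2.53], [-0.77, 2.02], [0.04, 2.7], [-1, 4.14], [0.28, 2.66], [-3.11, 3.11]. Speed limits (rad/s): [2.57, 2.57, 3.14, 3.14, 3.14, 3.14].

### API

Orientations are given as [roll, pitch, yaw] about the fixed x, y, z axes, in that order (R = Rz(yaw) Ry(pitch) Rx(roll)).
In Python, from plant import * gives the robot as it stands.
- The arm moves only by the tool step_arm, never from a script. Its argument "moves" is one flat list of numbers, 7 for each row, row after row: the shift along the tool's x, y, z scaled (see below), then the turn, a rotation vector about the tool's x, y, z scaled (see below), then the closure, from -1 (fully open) to 1 (shut). A call has 1 to 8 rows; each row shifts and turns the pose as measured when the row begins, along the tool's axes as they then stand; what a row does not reach is not made up. The controller multiplies each number of a shift by 2 cm and each number of a turn by 4 degrees. A row lasts 1/12 s, in which the tool goes at most 41.7 mm and 7.16 degrees, less where a joint would pass 70% of its speed; a pose out of reach is approached as far as the arm can. A call with a number of a shift or a turn outside -1 to 1 is refused whole. A call with a gripper value outside its range is refused whole. The fingers move at their own pace and stop on an object; the grip force is fixed at half the most. Time passes only in rows, so rows that do not move let the fingers close. It gives the time, the measured TCP pose, the force and the opening at its end, in the units of the state.
- get_obs(): the state, without advancing time (a new reading comes with each control period).
- capture(name): name is "scene" or "top"; returns the picture (400x640x3 uint8, red, green, blue); there is no depth.
- get_calibration(name): a dict with "mtx" (3x3 intrinsics, pixels), "eye" and "orientation" of the camera in the world. Camera axes: x right, y down, z forward; pixel columns grow to the right and rows downward; lengths in mm; the calibration is good to about 2 mm. A picture is of the moment at which its call begins. get_calibration takes no time and is no camera call.
- close_job(): hands the job in, once; it reports no verdict.
The state is a dict: "time": time; "joint_positions": joint angles; "dq": joint speeds; "tau": joint torques, N m; "tool_pos": TCP position; "tcp_rot": TCP orientation; "contact_force": force on the tool from outside, world axes, zero at the start; "moment": the same for the moment, N m; "grip_width": finger opening in mm.
Only numpy, scipy, OpenCV 4.12 (cv2) and the standard library are available. Lean on these libraries where they do the work, as an engineer would, in place of code of your own. Each camera call takes 0.05 s, during which the arm holds its last target.

### The job

Get the shaker ready to run: move every sample pot from the two loose grey trays into free pockets of the shaker's rack, upright and fully down, and stack both emptied trays squarely, right way up, on the empty tray that marks the pile. Only when all the pots are in, thread the hold-down rod through both ears over the pots, until its handle is home against the ear, and let go. Leave everything else on the bench alone.

Things in the scene. Friction and masses are not known exactly. Their poses are not given: they have to be found in the camera images.
- shaker: Bench shaker, fixed: base 150 (x) by 310 (y) mm, deck 65 mm above the table. On it, along y, an aluminium rack, 44 by 208 mm, of 5 pockets 38 mm square, centres at x = 0, y = -82, -41, 0, 41, 82 mm, floor at z = 68, walls up to 83 mm. A drilled ear stands at each end. Origin: on the table under the middle; z up, x roughly away from the robot, y roughly to its left.
- hole_left (a point): Centre of the hole mouth on the outer face of the left (+y) ear, at shaker x = 0, y = 123, z = 134 mm; axes as the shaker's. Each ear is 34 mm wide, 10 mm thick along y, its top 14 mm above the hole axis; the hole is 13 mm wide, level, along y. Lids of racked pots end 11 mm below the hole axis.
- hole_right (a point): Centre of the hole mouth on the outer face of the right (-y) ear, at shaker x = 0, y = -123, z = 134 mm; axes as the shaker's. Ear and hole as on the left, and in line with it.
- rod: Hold-down rod, about 90 g: dark square handle 50 mm long, 14 by 14 mm, and along its +x a round steel shaft, 10 mm diameter, 270 mm long, the last 12 mm tapered to 4.4 mm. Origin: middle of the handle, on the axis. Lies loose on the table, axis 7 mm up at the handle, the tip drooping 2 mm. The handle does not pass the holes.
- rod_tip (a point): The tapered end of the rod, on the axis, 295 mm along x from the rod's origin.
- rod_shoulder (a point): Front face of the rod's handle, where the shaft begins, on the axis, 25 mm along x from the rod's origin.
- pile: The foot of the pile of empties: an empty grey parts tray that does not move, 126 (x) by 44 (y) by 18 mm high, walls and floor 3 mm, three pockets 38 mm square in a row along x. Origin: centre of its underside, on the table; z up.
- tray_a: Loose grey parts tray (120 g) like the one at the foot of the pile: 126 (x) by 44 (y) by 18 mm high, walls and floor 3 mm, pockets 38 mm square centred at x = -41, 0 and 41 mm. Origin: centre of its underside; z up. Flat underneath: stacked, it rests on the walls of the tray below, 18 mm higher, not interlocking.
- tray_b: Loose grey parts tray (120 g) like the one at the foot of the pile: 126 (x) by 44 (y) by 18 mm high, walls and floor 3 mm, pockets 38 mm square centred at x = -41, 0 and 41 mm. Origin: centre of its underside; z up. Flat underneath: stacked, it rests on the walls of the tray below, 18 mm higher, not interlocking.
- pot1: A closed sample pot, 60 g: upright cylinder, white body, steel lid, 30 mm diameter, 55 mm high, foot bevelled by 2 mm. Origin: centre of its underside; z up. May be absent. Stands in a pocket of one of the loose trays (3 mm above the table) at the start.
- pot2: A closed sample pot, 60 g: upright cylinder, white body, steel lid, 30 mm diameter, 55 mm high, foot bevelled by 2 mm. Origin: centre of its underside; z up. May be absent. Stands in a pocket of one of the loose trays (3 mm above the table) at the start.
- pot3: A closed sample pot, 60 g: upright cylinder, white body, steel lid, 30 mm diameter, 55 mm high, foot bevelled by 2 mm. Origin: centre of its underside; z up. May be absent. Stands in a pocket of one of the loose trays (3 mm above the table) at the start.
- pot4: A closed sample pot, 60 g: upright cylinder, white body, steel lid, 30 mm diameter, 55 mm high, foot bevelled by 2 mm. Origin: centre of its underside; z up. May be absent. Stands in a pocket of one of the loose trays (3 mm above the table) at the start.
- pot5: A closed sample pot, 60 g: upright cylinder, white body, steel lid, 30 mm diameter, 55 mm high, foot bevelled by 2 mm. Origin: centre of its underside; z up. May be absent. Stands in a pocket of the shaker's rack already.
- pot6: A closed sample pot, 60 g: upright cylinder, white body, steel lid, 30 mm diameter, 55 mm high, foot bevelled by 2 mm. Origin: centre of its underside; z up. May be absent. Stands in a pocket of the shaker's rack already.
- pot7: A closed sample pot, 60 g: upright cylinder, white body, steel lid, 30 mm diameter, 55 mm high, foot bevelled by 2 mm. Origin: centre of its underside; z up. May be absent. Stands in a pocket of the shaker's rack already.
- clamp_ring: Bystander, to be left alone: thin steel clamp ring, 68 mm across, 12 mm high. Origin: centre of its underside.
- star_knob: Bystander, to be left alone: black star knob, 44 mm across, 28 mm high. Origin: centre of its underside.
- spanner: Bystander, to be left alone: steel spanner lying flat. Origin: centre of its underside, roughly.
- check_weight: Bystander, to be left alone: steel check weight, 60 mm across, 28 mm high. Origin: centre of its underside.
There are look-alikes about, which are no part of the job. What is shaped like the pot3 but yellow is not meant.

How it is judged (in metres and radians):
On the way, in this order (a step that is already met when the one before it is completed fails the run):
1. every pot stands upright and fully down in a pocket of the shaker's rack (x of pot1 in the frame of shaker between -0.01 and 0.01 m and y of pot1 in the frame of shaker between -0.104 and 0.104 m and z of pot1 in the frame of shaker between 0.063 and 0.073 m and angle between each of pot1, pot2, pot3, pot4, pot5, pot6, pot7's own z axis and vertical below 0.12 rad and x of pot2 in the frame of shaker between -0.01 and 0.01 m and y of pot2 in the frame of shaker between -0.104 and 0.104 m and z of pot2 in the frame of shaker between 0.063 and 0.073 m and x of pot3 in the frame of shaker between -0.01 and 0.01 m and y of pot3 in the frame of shaker between -0.104 and 0.104 m and z of pot3 in the frame of shaker between 0.063 and 0.073 m and x of pot4 in the frame of shaker between -0.01 and 0.01 m and y of pot4 in the frame of shaker between -0.104 and 0.104 m and z of pot4 in the frame of shaker between 0.063 and 0.073 m and x of pot5 in the frame of shaker between -0.01 and 0.01 m and y of pot5 in the frame of shaker between -0.104 and 0.104 m and z of pot5 in the frame of shaker between 0.063 and 0.073 m and x of pot6 in the frame of shaker between -0.01 and 0.01 m and y of pot6 in the frame of shaker between -0.104 and 0.104 m and z of pot6 in the frame of shaker between 0.063 and 0.073 m and x of pot7 in the frame of shaker between -0.01 and 0.01 m and y of pot7 in the frame of shaker between -0.104 and 0.104 m and z of pot7 in the frame of shaker between 0.063 and 0.073 m), for 0.2 s.
2. the rod is through both ears with its handle home (((x of rod_tip in the frame of shaker between -0.005 and 0.005 m and z of rod_tip in the frame of shaker between 0.129 and 0.139 m and x of rod_shoulder in the frame of shaker between -0.005 and 0.005 m and z of rod_shoulder in the frame of shaker between 0.129 and 0.139 m and y of rod_shoulder in the frame of shaker between 0.12 and 0.132 m and y of rod_tip in the frame of shaker between -0.152 and -0.136 m) or (x of rod_tip in the frame of shaker between -0.005 and 0.005 m and z of rod_tip in the frame of shaker between 0.129 and 0.139 m and x of rod_shoulder in the frame of shaker between -0.005 and 0.005 m and z of rod_shoulder in the frame of shaker between 0.129 and 0.139 m and y of rod_shoulder in the frame of shaker between -0.132 and -0.12 m and y of rod_tip in the frame of shaker between 0.136 and 0.152 m))), for 0.2 s.
At the end, for the whole second after the job is handed in: Every pot upright in a rack pocket, underside within 5 mm of its floor; rod through both ears (either side), within 5 mm of the hole axis, handle within 9 mm of the ear; both loose trays level on the pile, within 15 mm and 0.2 rad; all at rest (all of step 1 and ((x of rod_tip in the frame of shaker between -0.005 and 0.005 m and z of rod_tip in the frame of shaker between 0.129 and 0.139 m and x of rod_shoulder in the frame of shaker between -0.005 and 0.005 m and z of rod_shoulder in the frame of shaker between 0.129 and 0.139 m and y of rod_shoulder in the frame of shaker between 0.12 and 0.132 m and y of rod_tip in the frame of shaker between -0.152 and -0.136 m) or (x of rod_tip in the frame of shaker between -0.005 and 0.005 m and z of rod_tip in the frame of shaker between 0.129 and 0.139 m and x of rod_shoulder in the frame of shaker between -0.005 and 0.005 m and z of rod_shoulder in the frame of shaker between 0.129 and 0.139 m and y of rod_shoulder in the frame of shaker between -0.132 and -0.12 m and y of rod_tip in the frame of shaker between 0.136 and 0.152 m)) and horizontal distance between each of tray_a, tray_b and pile below 0.015 m and angle between the x axis of each of tray_a, tray_b and the x axis of pile, either way round below 0.2 rad and z of tray_a in the frame of pile between 0.015 and 0.04 m and angle between each of tray_a, tray_b's own z axis and vertical below 0.06 rad and z of tray_b in the frame of pile between 0.015 and 0.04 m and linear speed of each of pot1, pot2, pot3, pot4, pot5, pot6, pot7, rod, tray_a, tray_b below 0.02 m/s); the robot touches nothing.
It fails at once if the clamp ring was pushed aside (more than 30 mm) (distance of clamp_ring from where it was at the start of the episode above 0.03 m).
It fails at once if the star knob was pushed aside (more than 30 mm) (distance of star_knob from where it was at the start of the episode above 0.03 m).
It fails at once if the spanner was pushed aside (more than 30 mm) (distance of spanner from where it was at the start of the episode above 0.03 m).
It fails at once if the check weight was pushed aside (more than 30 mm) (distance of check_weight from where it was at the start of the episode above 0.03 m).
Of pot1, pot2, pot3, pot4 only 2 to 4 are there at a start; the rules pass over those that are not, and their reading is None.
Of pot5, pot6, pot7 only 1 to 1 are there at a start; the rules pass over those that are not, and their reading is None.
At some moment in a run one of rod may be knocked a few centimetres aside while the robot is not near it.
It also fails if it takes over 208 s, if anything falls off the work surface, if the arm or the gripper's body presses on something with over 40 N, if the wrist force passes 120 N, or if a joint passes its speed limit or range.

## Working session

There is one attempt and no reset: what is moved stays moved. The work goes in short steps, Python scripts to look and compute and a tool call to move; the robot and the scene stay as the last step left them, time stands still between calls to the robot, and variables do not carry over. Pictures are saved under pics/ and viewed, and the job is handed in when it is done.

Besides the shell and the picture viewer there is one more tool, called after ">>>" by a JSON object that holds its "method" and its "body", one argument or row to a line. step_arm: Moves the arm, as the interface text tells. Shifts and turns lie within -1 to 1; 1 stands for 2 cm of shift or 4 degrees of turn. Its arguments: {"type":"object","properties":{"moves":{"type":"array"}},"required":["moves"]}

```bash
ls; mkdir -p pics; python3 - <<'E'
from plant import *
import cv2, numpy as np
print(get_obs())
for n in ["scene","top"]:
    im=capture(n); cv2.imwrite(f"pics/{n}0.png",im[:,:,::-1])
    print(n,get_calibration(n))
E
```

```text
pics
{'time': 0.0, 'joint_positions': array([ 1.19698654e+00,  3.42694203e-01,  1.52501807e+00, -5.79928611e-07,
        1.27540261e+00, -1.46035533e-01]), 'dq': array([-0.00142386,  0.00064862, -0.00024218,  0.0014757 ,  0.00042958,
        0.00021656]), 'tau': array([ 7.21149427e-04, -4.31253254e+01, -2.44213986e+01,  7.17723859e-02,
        5.60727145e-02, -1.55006587e-04]), 'tool_pos': array([118.39570828, 511.05551197, 226.05940023]), 'tcp_rot': array([-3.14008654e+00, -2.20962322e-04,  2.91381840e+00]), 'contact_force': array([-0.04299519, -0.06181304, -0.28763862]), 'moment': array([0.00788399, 0.01264715, 0.05440838]), 'grip_width': 91.4567850312251}
scene {'mtx': array([[384.76459679,   0.        , 316.17452317],
       [  0.        , 384.76459679, 201.21078391],
       [  0.        ,   0.        ,   1.        ]]), 'eye': array([1255.99577842,  239.10220438,  784.11574405]), 'orientation': array([-2.32860647,  0.02167973,  1.94445432])}
top {'mtx': array([[367.81094031,   0.        , 322.87982738],
       [  0.        , 367.81094031, 199.23476913],
       [  0.        ,   0.        ,   1.        ]]), 'eye': array([ 533.8727342 ,   -3.14876407, 1183.04450723]), 'orientation': array([-3.09846566, -0.0177226 , -1.55189151])}
```

View pics/scene0.png

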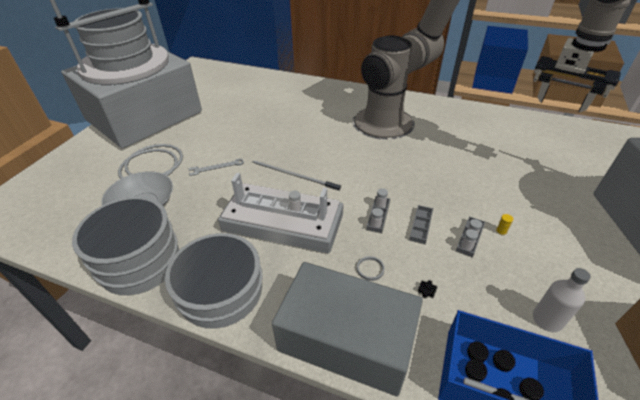

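View pics/top0.png

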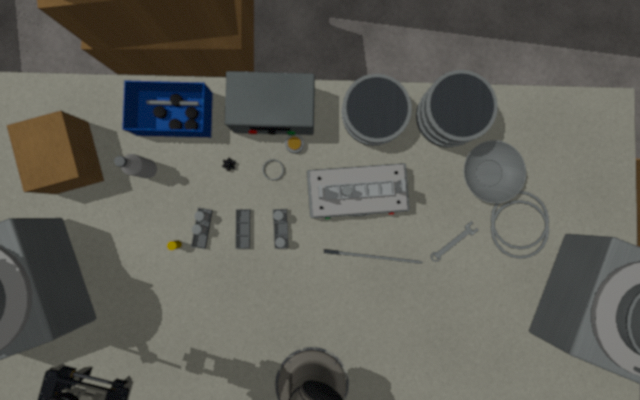

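```bash
python3 - <<'E'
import cv2, numpy as np
a=cv2.imread("pics/scene0.png");b=cv2.imread("pics/top0.png")
cv2.imwrite("pics/s_zoom.png",cv2.resize(a[140:320,210:530],None,fx=2.5,fy=2.5,interpolation=cv2.INTER_CUBIC))
cv2.imwrite("pics/t_zoom.png",cv2.resize(b[130:280,150:450],None,fx=2.66,fy=2.66,interpolation=cv2.INTER_CUBIC))
E
```

```text
(no output)
```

View pics/s_zoom.png

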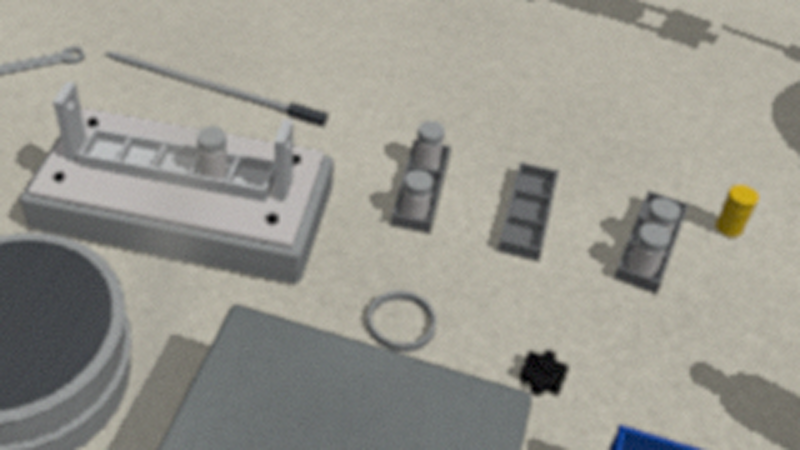

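View pics/t_zoom.png

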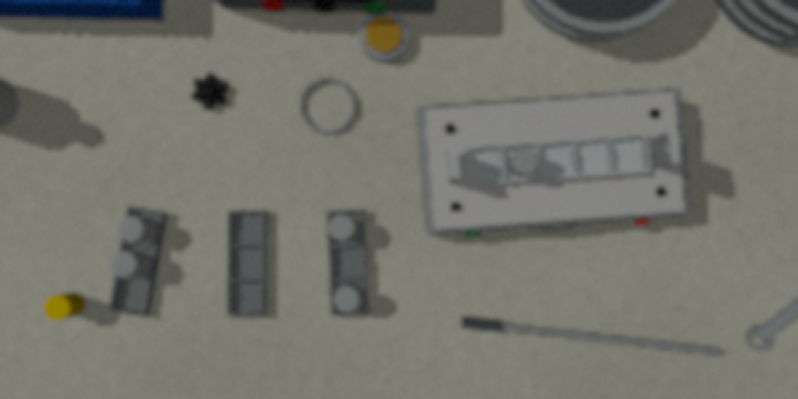

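```bash
cat > h.py <<'E'
from plant import *
import cv2, numpy as np
from scipy.spatial.transform import Rotation as R
CAL={n:get_calibration(n) for n in ("scene","top")}
def Rm(rpy): return R.from_euler("xyz",rpy).as_matrix()
def ray(n,uv):
    c=CAL[n]; uv=np.atleast_2d(uv).astype(float)
    d=np.c_[uv,np.ones(len(uv))]@np.linalg.inv(c["mtx"]).T@Rm(c["orientation"]).T
    return c["eye"],d
def onz(n,uv,z):
    e,d=ray(n,uv); return e+d*((z-e[2])/d[:,2])[:,None]
def proj(n,p):
    c=CAL[n]; q=(np.atleast_2d(p)-c["eye"])@Rm(c["orientation"])@c["mtx"].T
    return q[:,:2]/q[:,2:]
def tri(uvs,uvt):
    e1,d1=ray("scene",uvs);e2,d2=ray("top",uvt);out=[]
    for a,b in zip(d1,d2):
        A=np.c_[a,-b]; t=np.linalg.lstsq(A,e2-e1,rcond=None)[0]
        p,q=e1+a*t[0],e2+b*t[1]; out.append(np.r_[(p+q)/2,np.linalg.norm(p-q)])
    return np.array(out)
def snap(n,name):
    im=capture(n)[:,:,::-1].copy(); cv2.imwrite(f"pics/{name}.png",im); return im
def zoom(im,u0,u1,v0,v1,f,name):
    cv2.imwrite(f"pics/{name}.png",cv2.resize(im[v0:v1,u0:u1],None,fx=f,fy=f,interpolation=cv2.INTER_CUBIC))
E
python3 - <<'E'
from h import *
b=cv2.imread("pics/top0.png")
g=cv2.cvtColor(b,cv2.COLOR_BGR2HSV)
for p in [(243,228),(280,228),(202,230),(281,215),(330,203),(357,180),(318,208),(329,251),(370,258),(340,240),(325,215)]:
    print(p,b[p[1],p[0]],g[p[1],p[0]])
E
```

```text
(243, 228) [86 86 83] [90  9 86]
(280, 228) [88 89 85] [83 11 89]
(202, 230) [64 65 65] [30  4 65]
(281, 215) [110 111 107] [ 83   9 111]
(330, 203) [127 128 129] [ 15   4 129]
(357, 180) [130 131 132] [ 15   4 132]
(318, 208) [123 126 127] [ 23   8 127]
(329, 251) [56 54 50] [100  27  56]
(370, 258) [106 114 114] [ 30  18 114]
(340, 240) [114 126 126] [ 30  24 126]
(325, 215) [109 111 111] [ 30   5 111]
```

```bash
python3 - <<'E'
from h import *
b=cv2.imread("pics/top0.png");a=cv2.imread("pics/scene0.png")
zoom(b,300,425,155,225,6.4,"t_sh");zoom(a,210,350,160,255,5.7,"s_sh")
zoom(b,160,300,195,255,5.7,"t_tr");zoom(a,355,515,175,260,5,"s_tr")
# deck mask: screws
up=cv2.resize(b,None,fx=4,fy=4,interpolation=cv2.INTER_CUBIC)
s=cv2.cvtColor(up,cv2.COLOR_BGR2HSV)[:,:,1].astype(int); v=up.max(2)
m=((s<13)&(v>117)).astype(np.uint8); m[:600]=0;m[900:]=0;m[:,:1200]=0;m[:,1680:]=0
m=cv2.morphologyEx(m,cv2.MORPH_CLOSE,np.ones((25,25)))
m=cv2.morphologyEx(m,cv2.MORPH_OPEN,np.ones((9,9)))
c=max(cv2.findContours(m,0,2)[0],key=cv2.contourArea)
r=cv2.minAreaRect(c);bx=cv2.boxPoints(r)/4+0.0-0.375
print(r,bx);P=onz("top",bx,65);print(P.round(1),P.mean(0),np.linalg.norm(P-np.roll(P,1,0),axis=1))
E
```

```text
((1431.624755859375, 760.1533813476562), (180.41358947753906, 378.7541198730469), 85.78949737548828) [[308.65894 170.64857]
 [403.09192 163.69646]
 [406.40344 208.67812]
 [311.97046 215.63023]]
[[ 668.9   23.    65. ]
 [ 696.4 -266.    65. ]
 [ 558.7 -277.5   65. ]
 [ 532.    10.1   65. ]] [ 614.01656296 -127.60659751   65.        ] [137.49559281 290.33973133 138.24597678 288.849555  ]
```

View pics/t_sh.png

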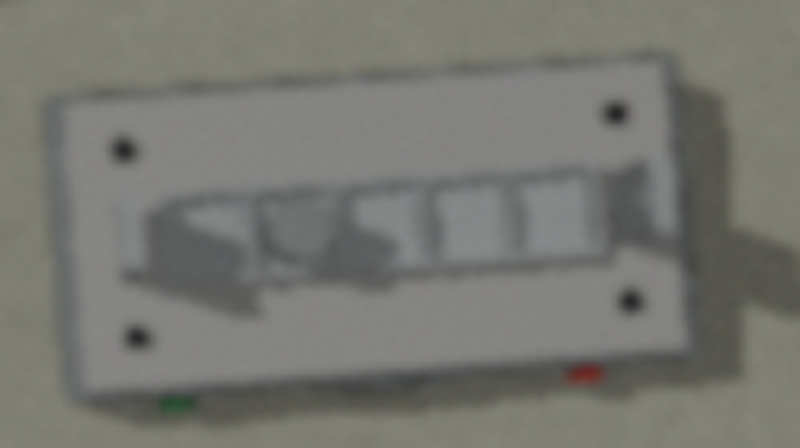

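View pics/s_sh.png

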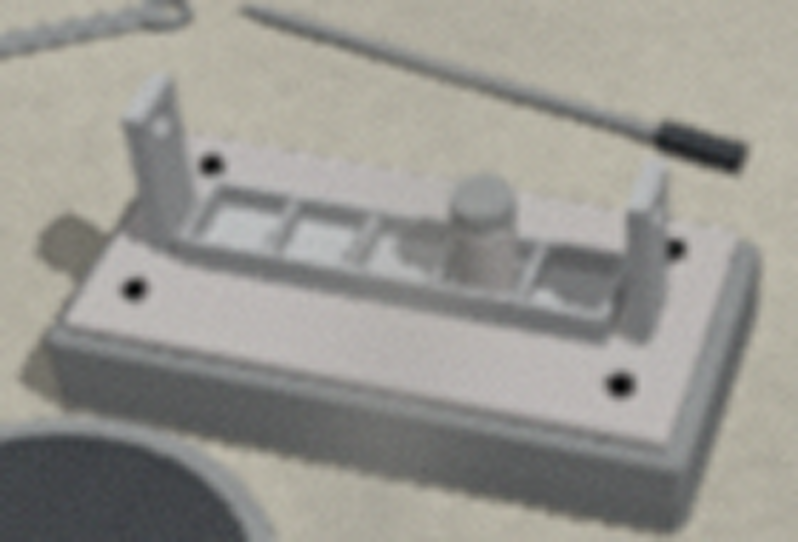

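View pics/t_tr.png

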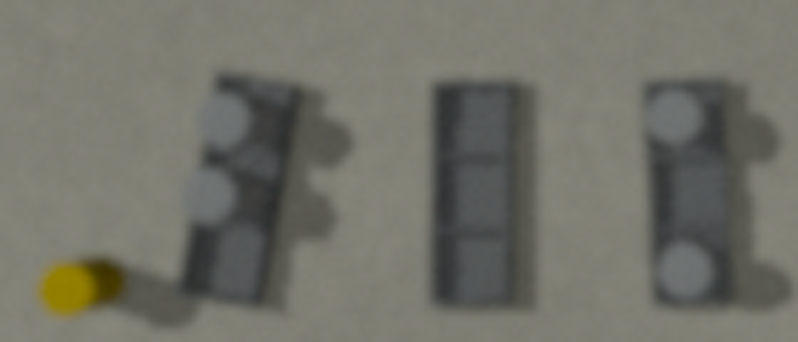

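View pics/s_tr.png

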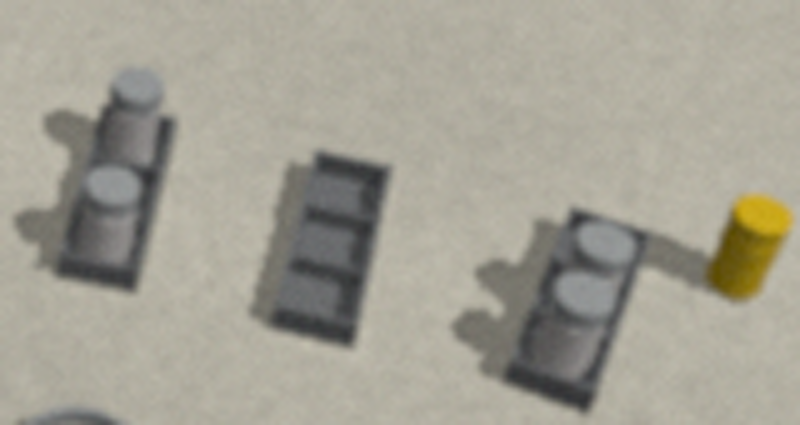

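```bash
cat >> h.py <<'E'
def darkblob(im,u,v,r=3,thr=25):
    g=im.min(2).astype(float) if im.ndim==3 else im.astype(float)
    u0,v0=int(round(u)),int(round(v)); w=g[v0-r:v0+r+1,u0-r:u0+r+1]
    W=np.clip(np.median(np.r_[w[0],w[-1],w[:,0],w[:,-1]])-w-8,0,None)
    yy,xx=np.mgrid[v0-r:v0+r+1,u0-r:u0+r+1]
    return np.array([(W*xx).sum(),(W*yy).sum()])/W.sum()
E
python3 - <<'E'
from h import *
b=cv2.imread("pics/top0.png");a=cv2.imread("pics/scene0.png")
T=np.array([darkblob(b,300+x/6.4,155+y/6.4) for x,y in [(123,150),(615,113),(630,301),(137,337)]])
S=np.array([darkblob(a,210+x/5.7,160+y/5.7) for x,y in [(620,384),(134,288),(210,163),(672,248)]])
print(T,S)
print("tri",tri(S,T).round(1))
for n,p in(("top",T),("scene",S)):
    P=onz(n,p,65); print(n,P.round(1),P.mean(0).round(1)); 
    d=(P[0]+P[3]-P[1]-P[2]); e=P[0]+P[1]-P[2]-P[3]
    print("y ang",np.arctan2(-d[0],d[1]),"x ang",np.arctan2(e[1],e[0]),np.linalg.norm(d)/2,np.linalg.norm(e)/2)
E
```

```text
[[318.92982456 178.01754386]
 [395.74924925 172.24324324]
 [398.12312312 201.65765766]
 [321.08228731 207.31659693]] [[318.4040497  227.07086977]
 [233.17617165 210.29813665]
 [246.66224189 188.59955752]
 [327.28571429 203.49016698]]
tri [[ 646.6   -9.5   71.8    1.6]
 [ 669.  -242.7   72.3    1.2]
 [ 579.7 -251.2   71.9    1.8]
 [ 558.   -18.    71.5    2.2]]
top [[ 647.    -8.8   65. ]
 [ 669.6 -243.7   65. ]
 [ 579.6 -251.9   65. ]
 [ 557.8  -17.1   65. ]] [ 613.5 -130.4   65. ]
y ang 0.09428453872088566 x ang 0.09166923039215423 235.94893801422702 90.00041633206264
scene [[ 641.   -12.7   65. ]
 [ 663.1 -248.3   65. ]
 [ 573.3 -257.    65. ]
 [ 552.   -21.4   65. ]] [ 607.4 -134.8   65. ]
y ang 0.09185928532952695 x ang 0.09695294624433999 236.5787270593624 89.79934452645243
```

```bash
python3 - <<'E'
from h import *
t=np.array([(673,117),(686,270),(224,120),(210,195),(67,288)])
s=np.array([(113,187),(136,90),(587,295),(607,243),(762,217)])
T=np.array([160,195])+(t+.5)/5.7-.5; S=np.array([355,175])+(s+.5)/5-.5
print(tri(S,T).round(1)); print(onz("top",T,58).round(1)); print(onz("scene",S,58).round(1))
# pile top corners z18: top TL,TR,BR,BL ; scene correspond
t=np.array([(436,84),(520,84),(518,304),(434,304)]); s=np.array([(352,343),(272,322),(316,154),(391,168)])
T=np.array([160,195])+(t+.5)/5.7-.5; S=np.array([355,175])+(s+.5)/5-.5
print(tri(S,T).round(1)); 
for n,p in(("top",T),("scene",S)):
  P=onz(n,p,18);print(P.round(1),P.mean(0).round(1))
E
```

```text
[[532.  113.3  60.2   2.6]
 [450.5 104.9  57.5   2.2]
 [525.6 352.2  60.8   1. ]
 [485.7 358.3  60.9   0.8]
 [435.1 432.4  57.4   2.3]]
[[531.6 114.8  58. ]
 [450.2 105.9  58. ]
 [525.5 353.6  58. ]
 [485.5 359.7  58. ]
 [435.  433.4  58. ]]
[[530.3 111.7  58. ]
 [451.5 104.   58. ]
 [523.  352.1  58. ]
 [482.8 358.3  58. ]
 [436.3 431.1  58. ]]
[[5.478e+02 2.509e+02 7.200e+00 3.500e+00]
 [5.482e+02 2.067e+02 6.500e+00 1.300e+00]
 [4.266e+02 2.037e+02 1.860e+01 4.100e+00]
 [4.266e+02 2.470e+02 2.230e+01 1.000e-01]]
[[547.3 250.3  18. ]
 [548.2 204.   18. ]
 [427.  201.8  18. ]
 [426.2 247.9  18. ]] [487.2 226.   18. ]
[[558.3 249.1  18. ]
 [558.4 207.8  18. ]
 [425.  205.7  18. ]
 [421.9 247.1  18. ]] [490.9 227.4  18. ]
```

```bash
cat >> h.py <<'E'
def pose():
    o=get_obs(); return o["tool_pos"],Rm(o["tcp_rot"]),o
def plan(wps,grip,vmax=0.9,cur=None):
    """wps: list of (x,y,z,yaw[,vmax]) ; tool straight down"""
    p,Q,o=pose()
    if cur is not None: p,Q=cur
    p=p.copy(); rows=[]
    for w in wps:
        tgt=np.array(w[:3],float); Qt=R.from_euler("xyz",[np.pi,0,w[3]]).as_matrix(); vm=w[4] if len(w)>4 else vmax
        rv=R.from_matrix(Q.T@Qt).as_rotvec(); d=tgt-p
        n=max(1,int(np.ceil(max(np.linalg.norm(d)/(20*vm),np.degrees(np.linalg.norm(rv))/(4*0.95)))))
        for k in range(n):
            s=(Q.T@(d/n))/20; r=np.degrees(rv/n)/4
            rows.append(np.r_[s,r,grip].round(2)); p=p+d/n; Q=Q@R.from_rotvec(rv/n).as_matrix()
        Q=Qt
    print(o["tool_pos"].round(1),o["tcp_rot"].round(3),"w",round(o["grip_width"],1),"t",round(o["time"],2),"n",len(rows))
    for i in range(0,len(rows),8): print(",\n".join(",".join(f"{x+0:g}" for x in r) for r in rows[i:i+8]),"\n--")
E
python3 -c "
from h import *
plan([(250,353,200,2.986),(525,353,110,2.986)],-0.1)"
```

```text
[118.4 511.1 226.1] [-3.14  -0.     2.914] w 92.0 t 0.1 n 29
-0.68,-0.52,0.11,0,0,-0.09,-0.1,
-0.68,-0.52,0.11,0,0,-0.09,-0.1,
-0.68,-0.53,0.11,0,0,-0.09,-0.1,
-0.67,-0.53,0.11,0,0,-0.09,-0.1,
-0.67,-0.53,0.11,0,0,-0.09,-0.1,
-0.67,-0.54,0.11,0,0,-0.09,-0.1,
-0.66,-0.54,0.11,0,0,-0.09,-0.1,
-0.66,-0.55,0.11,0,0,-0.09,-0.1 
--
-0.66,-0.55,0.11,0,0,-0.09,-0.1,
-0.65,-0.55,0.11,0,0,-0.09,-0.1,
-0.65,-0.56,0.11,0,0,-0.09,-0.1,
-0.65,-0.56,0.11,0,0,-0.09,-0.1,
-0.8,0.13,0.26,0,0,0,-0.1,
-0.8,0.13,0.26,0,0,0,-0.1,
-0.8,0.13,0.26,0,0,0,-0.1,
-0.8,0.13,0.26,0,0,0,-0.1 
--
-0.8,0.13,0.26,0,0,0,-0.1,
-0.8,0.13,0.26,0,0,0,-0.1,
-0.8,0.13,0.26,0,0,0,-0.1,
-0.8,0.13,0.26,0,0,0,-0.1,
-0.8,0.13,0.26,0,0,0,-0.1,
-0.8,0.13,0.26,0,0,0,-0.1,
-0.8,0.13,0.26,0,0,0,-0.1,
-0.8,0.13,0.26,0,0,0,-0.1 
--
-0.8,0.13,0.26,0,0,0,-0.1,
-0.8,0.13,0.26,0,0,0,-0.1,
-0.8,0.13,0.26,0,0,0,-0.1,
-0.8,0.13,0.26,0,0,0,-0.1,
-0.8,0.13,0.26,0,0,0,-0.1 
--
```

Candidates for a pot, in top-view pixels:
- (199,215) and (196,229) in the left tray, and (278,215) and (280,242) in the right tray. These are white with steel lids, so they're the ones I want.
- (347,190) is a pot already in the rack.
- (172,245) is the yellow look-alike, and (130,165) is a bottle. Neither is meant.

The empty middle tray at (243,229) is the pile. The zoomed crop confirms these choices. I'll start with the pot at (199,215).

>>> {"method": "step_arm", "body": {
  "moves": [-0.68,-0.52,0.11,0,0,-0.09,-0.1,-0.68,-0.52,0.11,0,0,-0.09,-0.1,-0.68,-0.53,0.11,0,0,-0.09,-0.1,-0.67,-0.53,0.11,0,0,-0.09,-0.1,-0.67,-0.53,0.11,0,0,-0.09,-0.1,-0.67,-0.54,0.11,0,0,-0.09,-0.1,-0.66,-0.54,0.11,0,0,-0.09,-0.1,-0.66,-0.55,0.11,0,0,-0.09,-0.1]
}}

```text
time: 0.77
tool_pos: [206.6, 402.1, 205.0]
tcp_rot: [-3.136, -0.003, 2.972]
contact_force: [-0.1, -0.4, 0.2]
grip_width: 50.6
```

>>> {"method": "step_arm", "body": {
  "moves": [-0.65,-0.6,0.11,0,0,-0.05,-0.1,-0.65,-0.6,0.11,0,0,0,-0.1,-0.65,-0.56,0.11,0,0,0,-0.1,-0.8,-0.2,0.26,0,0,0,-0.1,-0.9,0.14,0.26,0,0,0,-0.1,-0.9,0.14,0.26,0,0,0,-0.1,-0.9,0.14,0.26,0,0,0,-0.1,-0.9,0.14,0.26,0,0,0,-0.1]
}}

```text
time: 1.43
tool_pos: [329.5, 346.3, 169.4]
tcp_rot: [-3.131, -0.006, 2.975]
contact_force: [0.2, 0.5, -0.0]
grip_width: 50.4
```

>>> {"method": "step_arm", "body": {
  "moves": [-0.9,0.14,0.26,0,0,0,-0.1,-0.9,0.14,0.26,0,0,0,-0.1,-0.9,0.14,0.26,0,0,0,-0.1,-0.9,0.14,0.26,0,0,0,-0.1,-0.9,0.14,0.26,0,0,0,-0.1,-0.9,0.14,0.26,0,0,0,-0.1,-0.9,0.14,0.26,0,0,0,-0.1,-0.7,0.14,0.26,0,0,0,-0.1]
}}

```text
time: 2.1
tool_pos: [476.9, 342.4, 120.7]
tcp_rot: [-3.127, -0.011, 2.974]
contact_force: [1.1, -0.4, 0.9]
grip_width: 50.7
```

```bash
python3 -c "
from h import *
b=snap('top','top1');a=snap('scene','scene1')
zoom(b,160,300,180,255,5.7,'t1');zoom(a,400,560,130,260,5,'s1')
plan([(525,353,90,2.986)],-0.1)"
```

```text
[477.  342.  119.9] [-3.126 -0.012  2.973] w 50.2 t 2.2 n 4
-0.57,0.24,0.36,-0.06,-0.04,-0.05,-0.1,
-0.57,0.24,0.37,-0.06,-0.04,-0.05,-0.1,
-0.57,0.23,0.37,-0.06,-0.04,-0.05,-0.1,
-0.57,0.23,0.37,-0.06,-0.04,-0.05,-0.1 
--
```

View pics/t1.png

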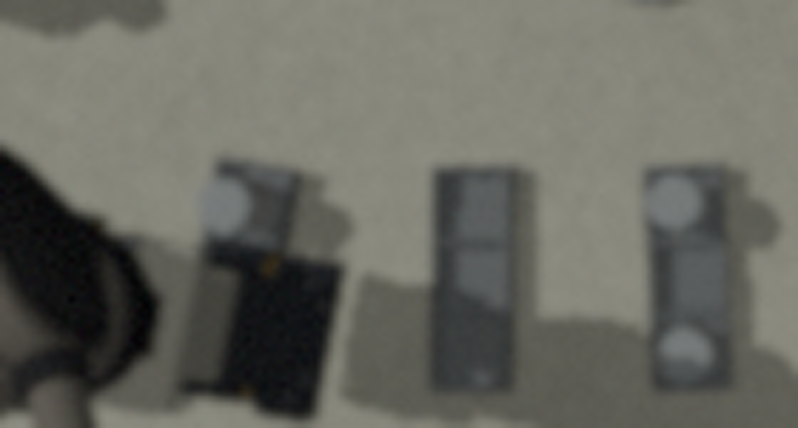

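View pics/s1.png

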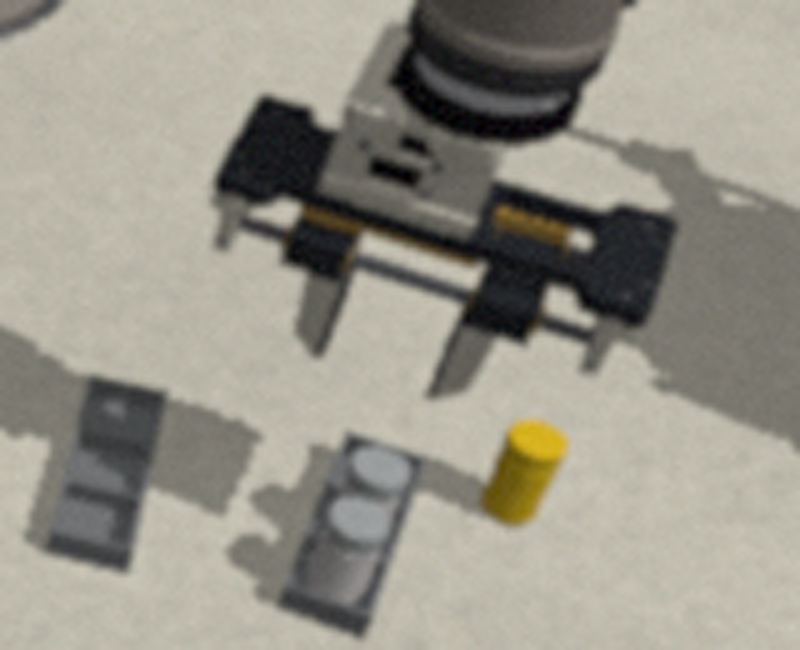

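```bash
python3 -c "
from h import *
p,Q,o=pose()
for s in(-1,1):
  q=p+Q@np.array([[-9.5,s*25.1,0],[9.5,s*25.1,0]]).T if 0 else np.array([p+Q@np.array([x,s*25.1,0]) for x in(-9.5,9.5)])
  print(((proj('scene',q)-[400,130]+.5)*5-.5).round(0))
"
```

```text
[[325. 359.]
 [336. 336.]]
[[429. 396.]
 [438. 372.]]
```

>>> {"method": "step_arm", "body": {
  "moves": [-0.6,0.24,0.36,-0.06,-0.04,-0.05,-0.1,-0.6,0.24,0.37,-0.06,-0.04,-0.05,-0.1,-0.6,0.24,0.37,-0.06,-0.04,-0.05,-0.1,-0.6,0.24,0.37,-0.06,-0.04,-0.05,-0.1]
}}

```text
time: 2.53
tool_pos: [525.7, 353.8, 89.6]
tcp_rot: [3.14, -0.003, 2.989]
contact_force: [1.4, 1.6, -0.5]
grip_width: 50.8
```

```bash
python3 -c "
from h import *
plan([(525,353,70,2.986),(525,353,28,2.986,.7)],-0.1)"
```

```text
[525.7 353.8  89.6] [ 3.140e+00 -3.000e-03  2.989e+00] w 50.8 t 2.53 n 5
0.01,-0.02,0.49,0.01,-0.02,0.02,-0.1,
0.01,-0.02,0.49,0.01,-0.02,0.02,-0.1,
0,0,0.7,0,0,0,-0.1,
0,0,0.7,0,0,0,-0.1,
0,0,0.7,0,0,0,-0.1 
--
```

>>> {"method": "step_arm", "body": {
  "moves": [0,0,0.5,0,0,0,-0.1,0,0,0.5,0,0,0,-0.1,0,0,0.7,0,0,0,-0.1,0,0,0.7,0,0,0,-0.1,0,0,0.65,0,0,0,-0.1,0,0,0,0,0,0,1,0,0,0,0,0,0,1,0,0,0,0,0,0,1]
}}

```text
time: 3.2
tool_pos: [519.5, 353.5, 21.0]
tcp_rot: [-3.138, -0.01, 2.99]
contact_force: [-0.2, -0.1, 0.1]
grip_width: 35.3
```

```bash
python3 -c "
from h import *
print(get_obs())"
```

```text
{'time': 3.2, 'joint_positions': array([ 0.47392683,  0.74441494,  1.4383871 ,  0.00410069,  0.96928061,
       -0.94811659]), 'dq': array([ 0.00627607, -0.0100267 ,  0.00328352,  0.00180428,  0.00339012,
        0.00243795]), 'tau': array([-5.40107943e-02, -5.71014869e+01, -1.97296679e+01,  2.72138882e-02,
        7.00137787e-02,  3.38831505e-04]), 'tool_pos': array([519.53071696, 353.54779304,  20.99629153]), 'tcp_rot': array([-3.13819885, -0.01048192,  2.99048366]), 'contact_force': array([-0.24056265, -0.1258369 ,  0.07564446]), 'moment': array([-0.0206495 ,  0.02720034, -0.00828029]), 'grip_width': 35.253527270522305}
```

>>> {"method": "step_arm", "body": {
  "moves": [-0.14,0,-0.1,0,0,0,-0.1,-0.14,0,-0.1,0,0,0,-0.1,0,0,0,0,0,0,1,0,0,0,0,0,0,1,0,0,0,0,0,0,1,0,0,0,0,0,0,1,0,0,0,0,0,0,1]
}}

```text
time: 3.78
tool_pos: [527.3, 353.6, 29.5]
tcp_rot: [3.141, -0.005, 2.991]
contact_force: [0.4, 0.3, -1.2]
grip_width: 29.4
```

```bash
python3 -c "
from h import *
plan([(527,353,100,2.99),(540,280,190,2.8),(615,-172,185,1.664)],1,.95)"
```

```text
[527.3 353.6  29.5] [ 3.141 -0.005  2.991] w 29.4 t 3.78 n 36
0.01,-0.01,-0.88,0,-0.02,0,1,
0.01,-0.01,-0.88,0,-0.02,0,1,
0,-0.01,-0.88,0,-0.02,0,1,
0,-0.01,-0.88,0,-0.02,0,1,
-0.17,-0.5,-0.64,0,0,0.39,1,
-0.18,-0.5,-0.64,0,0,0.39,1,
-0.2,-0.49,-0.64,0,0,0.39,1,
-0.21,-0.49,-0.64,0,0,0.39,1 
--
-0.22,-0.48,-0.64,0,0,0.39,1,
-0.24,-0.47,-0.64,0,0,0.39,1,
-0.25,-0.47,-0.64,0,0,0.39,1,
-0.44,-0.8,0.01,0,0,0.65,1,
-0.48,-0.78,0.01,0,0,0.65,1,
-0.52,-0.76,0.01,0,0,0.65,1,
-0.55,-0.73,0.01,0,0,0.65,1,
-0.58,-0.71,0.01,0,0,0.65,1 
--
-0.61,-0.68,0.01,0,0,0.65,1,
-0.64,-0.65,0.01,0,0,0.65,1,
-0.67,-0.62,0.01,0,0,0.65,1,
-0.7,-0.59,0.01,0,0,0.65,1,
-0.73,-0.56,0.01,0,0,0.65,1,
-0.75,-0.53,0.01,0,0,0.65,1,
-0.77,-0.49,0.01,0,0,0.65,1,
-0.8,-0.45,0.01,0,0,0.65,1 
--
-0.82,-0.42,0.01,0,0,0.65,1,
-0.83,-0.38,0.01,0,0,0.65,1,
-0.85,-0.34,0.01,0,0,0.65,1,
-0.86,-0.3,0.01,0,0,0.65,1,
-0.88,-0.26,0.01,0,0,0.65,1,
-0.89,-0.22,0.01,0,0,0.65,1,
-0.9,-0.18,0.01,0,0,0.65,1,
-0.91,-0.14,0.01,0,0,0.65,1 
--
-0.91,-0.1,0.01,0,0,0.65,1,
-0.91,-0.06,0.01,0,0,0.65,1,
-0.92,-0.02,0.01,0,0,0.65,1,
-0.92,0.02,0.01,0,0,0.65,1 
--
```

>>> {"method": "step_arm", "body": {
  "moves": [0,0,-0.88,0,0,0,1,0,0,-0.88,0,0,0,1,0,0,-0.88,0,0,0,1,0,0,-0.88,0,0,0,1,-0.17,-0.5,-0.64,0,0,0.39,1,-0.18,-0.5,-0.64,0,0,0.39,1,-0.2,-0.49,-0.64,0,0,0.39,1,-0.21,-0.49,-0.64,0,0,0.39,1]
}}

```text
time: 4.45
tool_pos: [532.1, 308.2, 151.3]
tcp_rot: [-3.133, -0.014, 2.875]
contact_force: [0.7, 1.1, -0.6]
grip_width: 29.4
```

>>> {"method": "step_arm", "body": {
  "moves": [-0.22,-0.48,-0.64,0,0,0.39,1,-0.24,-0.47,-0.64,0,0,0.39,1,-0.25,-0.47,-0.6,0,0,0.39,1,-0.44,-0.8,0,0,0,0.65,1,-0.48,-0.78,0,0,0,0.65,1,-0.52,-0.76,0,0,0,0.65,1,-0.55,-0.73,0,0,0,0.65,1,-0.58,-0.71,0,0,0,0.65,1]
}}

```text
time: 5.12
tool_pos: [552.7, 172.3, 199.0]
tcp_rot: [-3.132, -0.007, 2.532]
contact_force: [-1.2, -0.6, -0.9]
grip_width: 29.4
```

>>> {"method": "step_arm", "body": {
  "moves": [-0.61,-0.68,0,0,0,0.65,1,-0.64,-0.65,0,0,0,0.65,1,-0.67,-0.62,0,0,0,0.65,1,-0.7,-0.59,0,0,0,0.65,1,-0.73,-0.56,0,0,0,0.65,1,-0.75,-0.53,0,0,0,0.65,1,-0.77,-0.49,0,0,0,0.65,1,-0.8,-0.45,0,0,0,0.65,1]
}}

```text
time: 5.78
tool_pos: [565.9, 9.0, 203.3]
tcp_rot: [-3.128, -0.003, 2.128]
contact_force: [0.6, -0.1, -0.5]
grip_width: 29.6
```

```bash
python3 -c "
from h import *
plan([(615.4,-172.3,180,1.664)],1,.95)"
```

```text
[565.9   9.  203.3] [-3.128e+00 -3.000e-03  2.128e+00] w 29.6 t 5.78 n 10
-0.9,-0.27,0.12,-0.02,0,0.66,1,
-0.91,-0.23,0.12,-0.02,0,0.66,1,
-0.92,-0.18,0.12,-0.02,0,0.66,1,
-0.93,-0.14,0.12,-0.02,0,0.66,1,
-0.93,-0.1,0.12,-0.02,0,0.66,1,
-0.94,-0.05,0.12,-0.02,0,0.66,1,
-0.94,-0.01,0.12,-0.02,0,0.66,1,
-0.94,0.03,0.12,-0.02,0,0.66,1 
--
-0.94,0.08,0.12,-0.02,0,0.66,1,
-0.93,0.12,0.12,-0.02,0,0.66,1 
--
```

>>> {"method": "step_arm", "body": {
  "moves": [-0.9,-0.27,0.06,0,0,0.66,1,-0.91,-0.23,0.06,0,0,0.66,1,-0.92,-0.18,0.06,0,0,0.66,1,-0.93,-0.14,0.06,0,0,0.66,1,-0.93,-0.1,0.06,0,0,0.66,1,-0.94,-0.05,0.06,0,0,0.66,1,-0.94,-0.01,0.06,0,0,0.66,1,-0.94,0.03,0.06,0,0,0.66,1]
}}

```text
time: 6.45
tool_pos: [598.2, -154.0, 197.8]
tcp_rot: [-3.126, 0.003, 1.717]
contact_force: [1.4, -0.2, -0.2]
grip_width: 29.6
```

```bash
python3 -c "
from h import *
plan([(615.4,-172.3,175,1.664)],1,.95)"
```

```text
[ 598.2 -154.   197.8] [-3.126e+00  3.000e-03  1.717e+00] w 29.6 t 6.45 n 2
-0.51,0.37,0.57,-0.11,0.03,0.38,1,
-0.5,0.38,0.57,-0.11,0.03,0.38,1 
--
```

>>> {"method": "step_arm", "body": {
  "moves": [-0.4,0.3,0.5,-0.1,0,0.3,1,-0.3,0.3,0.5,-0.1,0,0.3,1,-0.1,0.15,0.1,0,0,0.1,1,0,0,0,0,0,0,1]
}}

```text
time: 6.78
tool_pos: [614.3, -174.9, 173.5]
tcp_rot: [-3.14, 0.003, 1.653]
contact_force: [0.1, -0.9, -0.5]
grip_width: 29.6
```

```bash
python3 -c "
from h import *
b=snap('top','top2');a=snap('scene','scene2')
zoom(b,300,425,130,225,6.4,'t2');zoom(a,210,350,130,255,4.8,'s2')
plan([(615.4,-172.3,150,1.664)],1,.95)"
```

```text
[ 614.1 -174.1  174.1] [-3.14   0.004  1.655] w 29.2 t 6.88 n 2
0.04,0.04,0.6,-0.01,0.03,-0.06,1,
0.04,0.04,0.6,-0.01,0.03,-0.06,1 
--
```

View pics/t2.png

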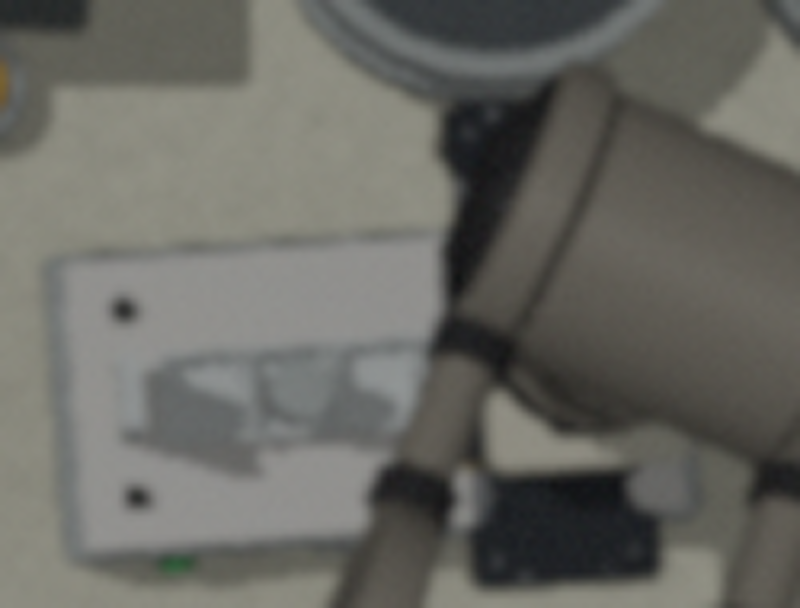

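View pics/s2.png

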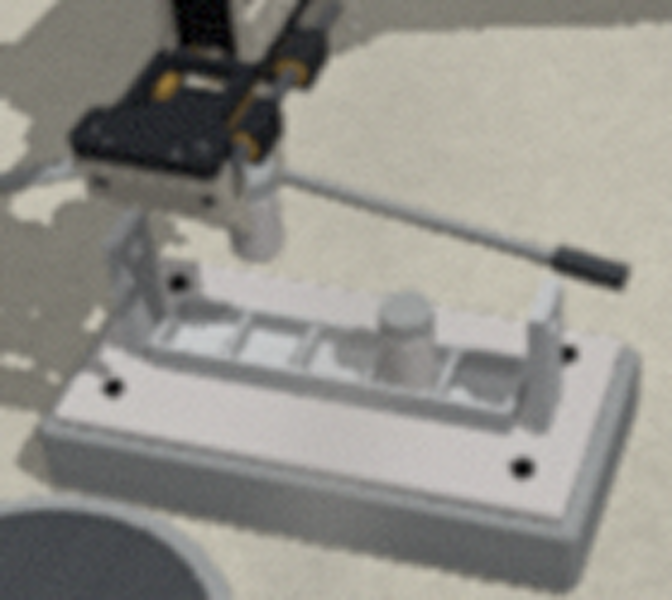

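```bash
cat >> h.py <<'E'
SH=np.array([611.6,-131.5]); SA=0.093
def sh(x,y,z,c=None,a=None):
    c=SH if c is None else c; a=SA if a is None else a
    return np.array([c[0]+x*np.cos(a)-y*np.sin(a),c[1]+x*np.sin(a)+y*np.cos(a),z])
def overlay(im,n,u0,u1,v0,v1,f,name,segs):
    z=cv2.resize(im[v0:v1,u0:u1],None,fx=f,fy=f,interpolation=cv2.INTER_CUBIC)
    for a,b,col in segs:
        q=((proj(n,np.array([a,b]))-[u0,v0]+.5)*f-.5).round().astype(int)
        cv2.line(z,tuple(map(int,q[0])),tuple(map(int,q[1])),col,1,cv2.LINE_AA)
    cv2.imwrite(f"pics/{name}.png",z)
def rect(cx,cy,hx,hy,z): 
    c=[sh(cx+s*hx,cy+t*hy,z) for s,t in((-1,-1),(1,-1),(1,1),(-1,1))]
    return list(zip(c,c[1:]+c[:1]))
def shsegs():
    s=[(a,b,(0,0,255)) for a,b in rect(0,0,22,104,83)]
    for y in(-82,-41,0,41,82): s+=[(a,b,(0,255,0)) for a,b in rect(0,y,19,19,83)]
    for y in(-118,118): s+=[(a,b,(255,0,255)) for a,b in rect(0,y,17,5,148)]
    s+=[(a,b,(255,0,0)) for a,b in rect(0,0,75,155,65)]
    s+=[(a,b,(255,255,0)) for a,b in rect(0,0,75,155,0)]
    return s
def circ(c,r,z,col):
    t=np.linspace(0,2*np.pi,25);P=[np.array([c[0]+r*np.cos(x),c[1]+r*np.sin(x),z]) for x in t]
    return [(a,b,col) for a,b in zip(P,P[1:])]
E
python3 -c "
from h import *
a=cv2.imread('pics/scene2.png');b=cv2.imread('pics/top0.png')
p=np.array([614.1,-174.1,174.1])
sg=shsegs()+circ(p[:2],15,p[2]-26.5,(0,255,255))
overlay(a,'scene',210,350,130,255,5.7,'o_s',sg)
overlay(b,'top',300,425,155,225,6.4,'o_t',shsegs())
"
```

```text
(no output)
```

View pics/o_s.png

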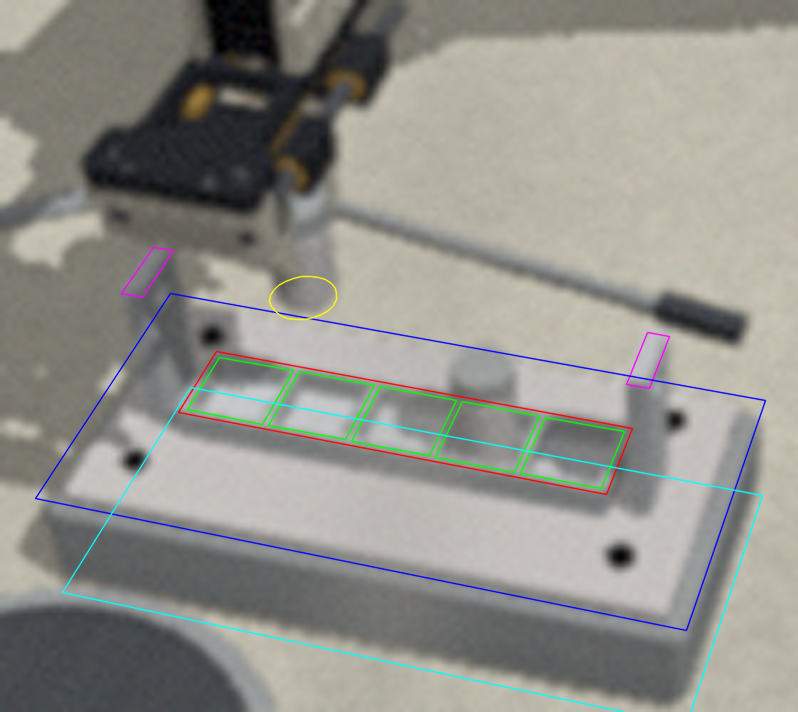

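View pics/o_t.png

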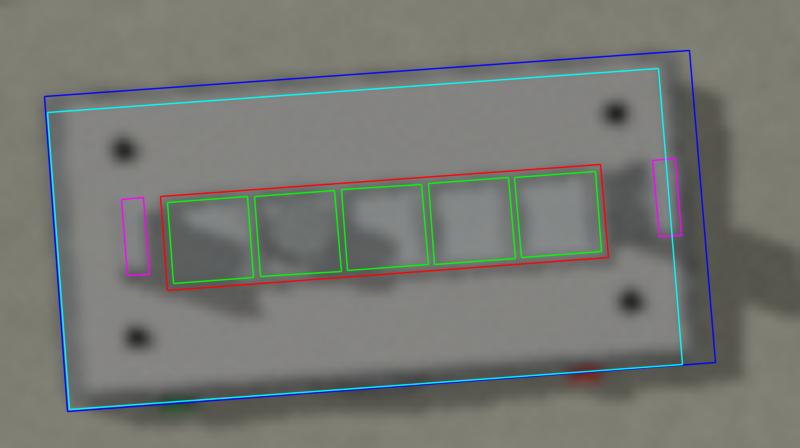

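```bash
python3 -c "
from h import *
a=cv2.imread('pics/scene0.png');b=cv2.imread('pics/top0.png')
A=a.astype(float);
a2=np.clip((A-60)*1.9,0,255).astype(np.uint8);b2=np.clip((b.astype(float)-60)*2.6,0,255).astype(np.uint8)
overlay(a2,'scene',228,335,170,228,7.4,'o_s2',[])
overlay(b2,'top',315,412,172,206,8.2,'o_t2',[])
overlay(a2,'scene',228,335,170,228,7.4,'o_s3',shsegs())
overlay(b2,'top',315,412,172,206,8.2,'o_t3',shsegs())
v=lambda x,y:np.vstack([cv2.imread('pics/%s.png'%x),cv2.imread('pics/%s.png'%y)])
cv2.imwrite('pics/cmp_t.png',v('o_t2','o_t3'))
"
```

```text
(no output)
```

View pics/cmp_t.png

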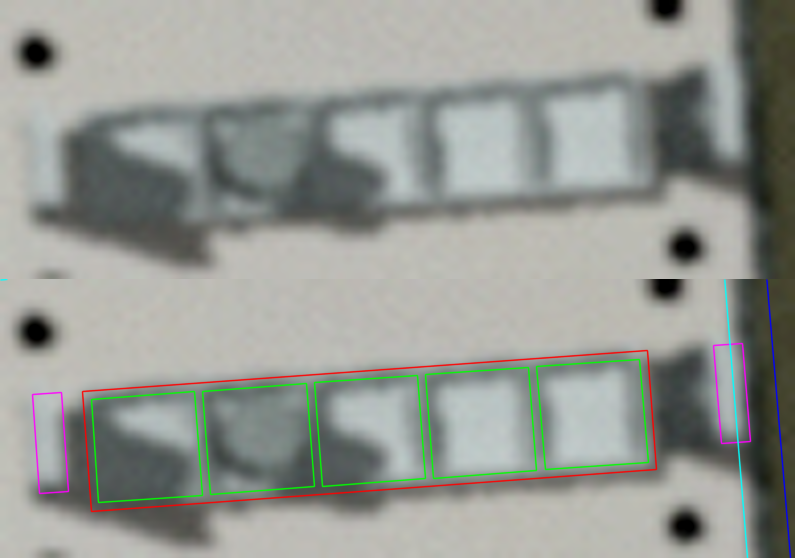

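View pics/o_s2.png

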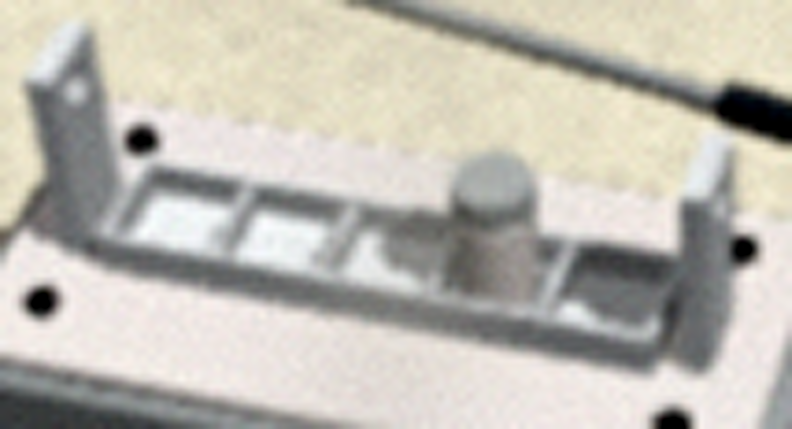

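View pics/o_s3.png

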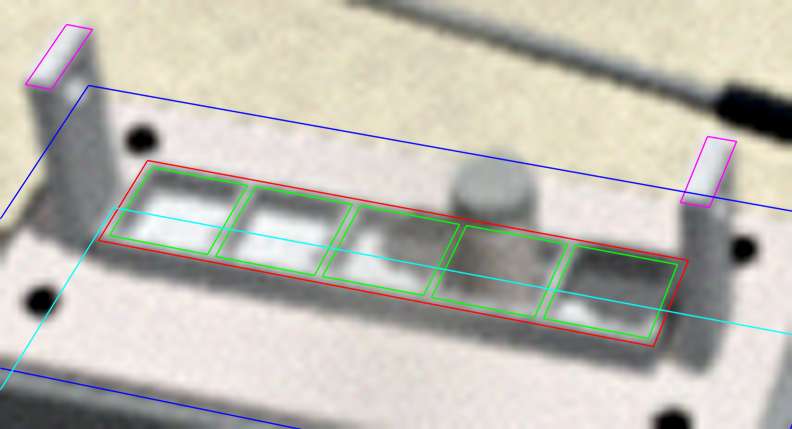

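>>> {"method": "step_arm", "body": {
  "moves": [0,0.04,0.6,0,0,0,1,0,0.04,0.6,0,0,0,1,0,0,0.6,0,0,0,1,0,0,0.6,0,0,0,1,0,0,0.6,0,0,0,1,0,0,0,0,0,0,1]
}}

```text
time: 7.38
tool_pos: [616.1, -168.4, 111.1]
tcp_rot: [3.141, 0.004, 1.664]
contact_force: [-0.4, 0.3, -1.4]
grip_width: 29.7
```

```bash
python3 -c "
from h import *
plan([(615.4,-172.3,96,1.664)],1,.5)"
```

```text
[ 616.1 -168.4  111.1] [3.141 0.004 1.664] w 29.7 t 7.38 n 2
-0.09,-0.03,0.38,0.01,0.03,0,1,
-0.1,-0.03,0.38,0.01,0.03,0,1 
--
```

>>> {"method": "step_arm", "body": {
  "moves": [-0.15,-0.03,0,0,0.03,0,1,-0.03,0,0.1,0,0,0,1,0,0,0.3,0,0,0,1,0,0,0.3,0,0,0,1,0,0,0,0,0,0,1]
}}

```text
time: 7.8
tool_pos: [616.8, -170.8, 97.5]
tcp_rot: [3.138, 0.003, 1.667]
contact_force: [0.1, -0.2, -1.1]
grip_width: 29.4
```

>>> {"method": "step_arm", "body": {
  "moves": [0,0,0.15,0,0,0,1,0,0,0.05,0,0,0,1,0,0,0,0,0,0,0,0,0,0,0,0,0,0,0,0,0,0,0,0,-0.1]
}}

```text
time: 8.22
tool_pos: [617.5, -171.2, 94.6]
tcp_rot: [3.136, 0.004, 1.667]
contact_force: [0.5, -0.4, 1.2]
grip_width: 45.1
```

```bash
python3 -c "
from h import *
plan([(616,-171,150,1.664),(600,-100,185,1.664),(485,359,110,1.664)],-.1,.95)"
```

```text
[ 617.5 -171.2   94.6] [3.136 0.004 1.667] w 45.1 t 8.22 n 34
0,-0.02,-0.92,0.03,0.02,0.01,-0.1,
0,-0.02,-0.92,0.03,0.02,0.01,-0.1,
0.01,-0.02,-0.92,0.03,0.02,0.01,-0.1,
0.72,-0.09,-0.35,0,0,0,-0.1,
0.72,-0.09,-0.35,0,0,0,-0.1,
0.72,-0.09,-0.35,0,0,0,-0.1,
0.72,-0.09,-0.35,0,0,0,-0.1,
0.72,-0.09,-0.35,0,0,0,-0.1 
--
0.9,-0.14,0.14,0,0,0,-0.1,
0.9,-0.14,0.14,0,0,0,-0.1,
0.9,-0.14,0.14,0,0,0,-0.1,
0.9,-0.14,0.14,0,0,0,-0.1,
0.9,-0.14,0.14,0,0,0,-0.1,
0.9,-0.14,0.14,0,0,0,-0.1,
0.9,-0.14,0.14,0,0,0,-0.1,
0.9,-0.14,0.14,0,0,0,-0.1 
--
0.9,-0.14,0.14,0,0,0,-0.1,
0.9,-0.14,0.14,0,0,0,-0.1,
0.9,-0.14,0.14,0,0,0,-0.1,
0.9,-0.14,0.14,0,0,0,-0.1,
0.9,-0.14,0.14,0,0,0,-0.1,
0.9,-0.14,0.14,0,0,0,-0.1,
0.9,-0.14,0.14,0,0,0,-0.1,
0.9,-0.14,0.14,0,0,0,-0.1 
--
0.9,-0.14,0.14,0,0,0,-0.1,
0.9,-0.14,0.14,0,0,0,-0.1,
0.9,-0.14,0.14,0,0,0,-0.1,
0.9,-0.14,0.14,0,0,0,-0.1,
0.9,-0.14,0.14,0,0,0,-0.1,
0.9,-0.14,0.14,0,0,0,-0.1,
0.9,-0.14,0.14,0,0,0,-0.1,
0.9,-0.14,0.14,0,0,0,-0.1 
--
0.9,-0.14,0.14,0,0,0,-0.1,
0.9,-0.14,0.14,0,0,0,-0.1 
--
```

>>> {"method": "step_arm", "body": {
  "moves": [0,0,-0.9,0,0,0,-0.1,0,0,-0.9,0,0,0,-0.1,0,0,-0.9,0,0,0,-0.1,0.72,-0.09,-0.35,0,0,0,-0.1,0.72,-0.09,-0.35,0,0,0,-0.1,0.72,-0.09,-0.35,0,0,0,-0.1,0.72,-0.09,-0.35,0,0,0,-0.1,0.72,-0.09,-0.35,0,0,0,-0.1]
}}

```text
time: 8.88
tool_pos: [597.9, -94.7, 183.4]
tcp_rot: [-3.141, 0.0, 1.664]
contact_force: [0.1, 0.6, -0.2]
grip_width: 50.6
```

>>> {"method": "step_arm", "body": {
  "moves": [0.95,-0.14,0.08,0,0,0,-0.1,0.95,-0.14,0.08,0,0,0,-0.1,0.95,-0.14,0.08,0,0,0,-0.1,0.95,-0.14,0.08,0,0,0,-0.1,0.95,-0.14,0.08,0,0,0,-0.1,0.95,-0.14,0.08,0,0,0,-0.1,0.95,-0.14,0.08,0,0,0,-0.1,0.95,-0.14,0.08,0,0,0,-0.1]
}}

```text
time: 9.55
tool_pos: [554.2, 72.7, 173.2]
tcp_rot: [-3.141, -0.001, 1.671]
contact_force: [1.3, 0.7, 2.2]
grip_width: 50.3
```

>>> {"method": "step_arm", "body": {
  "moves": [0.95,-0.14,0.14,0,0,0,-0.1,0.95,-0.14,0.14,0,0,0,-0.1,0.95,-0.14,0.14,0,0,0,-0.1,0.95,-0.14,0.14,0,0,0,-0.1,0.95,-0.14,0.14,0,0,0,-0.1,0.95,-0.14,0.14,0,0,0,-0.1,0.95,-0.14,0.14,0,0,0,-0.1,0.95,-0.14,0.14,0,0,0,-0.1]
}}

```text
time: 10.22
tool_pos: [504.3, 239.2, 151.0]
tcp_rot: [-3.137, -0.001, 1.679]
contact_force: [0.2, -0.3, 0.4]
grip_width: 50.5
```

```bash
python3 -c "
from h import *
a=snap('scene','scene3')
zoom(a,210,350,130,255,4.8,'s3')
plan([(485,359,100,1.64)],-.1,.95)"
```

```text
[502.6 242.4 150.4] [-3.135e+00 -3.000e-03  1.681e+00] w 50.6 t 10.27 n 7
0.84,-0.03,0.36,-0.01,-0.01,0.08,-0.1,
0.84,-0.04,0.36,-0.01,-0.01,0.08,-0.1,
0.84,-0.04,0.36,-0.01,-0.01,0.08,-0.1,
0.84,-0.05,0.36,-0.01,-0.01,0.08,-0.1,
0.84,-0.05,0.36,-0.01,-0.01,0.08,-0.1,
0.84,-0.06,0.36,-0.01,-0.01,0.08,-0.1,
0.84,-0.06,0.36,-0.01,-0.01,0.08,-0.1 
--
```

View pics/s3.png

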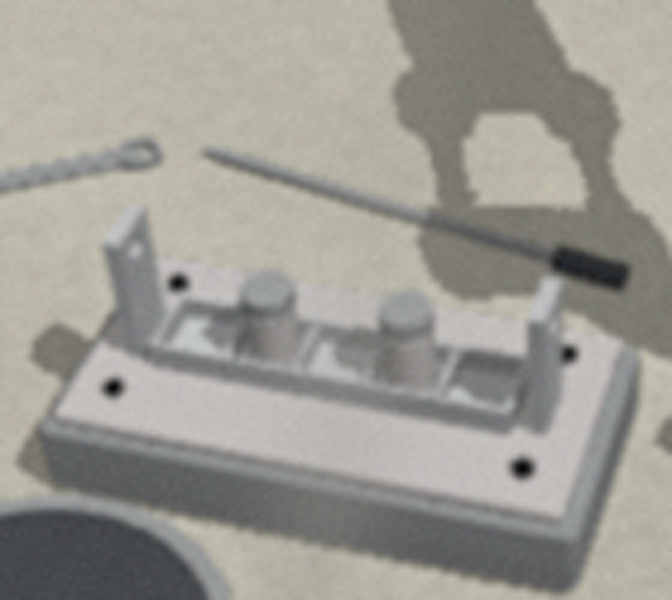

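The first pot stands in the second pocket from the right, lid at zoom (268,285), level with the pot already there at (406,307). On to the second pot.

>>> {"method": "step_arm", "body": {
  "moves": [0.84,-0.03,0.36,0,0,0.08,-0.1,0.84,-0.04,0.36,0,0,0.08,-0.1,0.84,-0.04,0.36,0,0,0.08,-0.1,0.84,-0.05,0.36,0,0,0.08,-0.1,0.84,-0.05,0.36,0,0,0.08,-0.1,0.75,-0.06,0.3,0,0,0.08,-0.1,0.4,-0.06,0.3,0,0,0.08,-0.1,0,0,0,0,0,0,-0.1]
}}

```text
time: 10.93
tool_pos: [473.3, 361.1, 101.4]
tcp_rot: [-3.132, -0.002, 1.651]
contact_force: [-0.6, 0.4, -0.3]
grip_width: 50.2
```

```bash
python3 -c "
from h import *
plan([(485,359,70,1.64)],-.1,.95)"
```

```text
[473.3 361.1 101.4] [-3.132e+00 -2.000e-03  1.651e+00] w 50.2 t 10.93 n 2
-0.08,0.29,0.78,-0.07,-0.01,0.08,-0.1,
-0.08,0.29,0.78,-0.07,-0.01,0.08,-0.1 
--
```

>>> {"method": "step_arm", "body": {
  "moves": [-0.05,0.29,0.5,-0.05,0,0,-0.1,-0.03,0.29,0.6,-0.05,0,0,-0.1,0,0,0,0,0,0,-0.1]
}}

```text
time: 11.18
tool_pos: [484.9, 360.3, 78.1]
tcp_rot: [-3.14, -0.002, 1.654]
contact_force: [-0.4, -1.1, -0.9]
grip_width: 50.3
```

```bash
python3 -c "
from h import *
plan([(485,359,29,1.64)],-.1,.7)"
```

```text
[484.9 360.3  78.1] [-3.140e+00 -2.000e-03  1.654e+00] w 50.3 t 11.18 n 4
-0.02,0,0.61,-0.01,-0.01,0.05,-0.1,
-0.02,0,0.61,-0.01,-0.01,0.05,-0.1,
-0.02,0,0.61,-0.01,-0.01,0.05,-0.1,
-0.02,0,0.61,-0.01,-0.01,0.05,-0.1 
--
```

>>> {"method": "step_arm", "body": {
  "moves": [0,0.04,0.6,0,0,0,-0.1,0,0.04,0.6,0,0,0,-0.1,0,0.04,0.6,0,0,0,-0.1,0,0.04,0.35,0,0,0,-0.1,0,0.05,0,0,0,0,-0.1,0,0,0,0,0,0,-0.1]
}}

```text
time: 11.68
tool_pos: [491.2, 356.8, 30.6]
tcp_rot: [-3.138, -0.0, 1.648]
contact_force: [0.6, 0.1, -0.4]
grip_width: 50.7
```

>>> {"method": "step_arm", "body": {
  "moves": [0.1,-0.28,0.05,0,0,0,-0.1,0,0,0,0,0,0,0.3,0,0,0,0,0,0,1,0,0,0,0,0,0,1,0,0,0,0,0,0,1,0,0,0,0,0,0,1]
}}

```text
time: 12.18
tool_pos: [485.5, 359.2, 31.5]
tcp_rot: [-3.141, -0.001, 1.649]
contact_force: [0.8, 0.5, -0.0]
grip_width: 29.6
```

```bash
python3 -c "
from h import *
print(sh(0,-82,0),sh(0,0,0),sh(0,82,0))
x,y,_=sh(0,-82,0)
plan([(487,356,100,1.66),(500,290,190,1.664),(x,y,185,1.664)],1,.95)"
```

```text
[ 619.21501187 -213.14564651    0.        ] [ 611.6 -131.5    0. ] [603.98498813 -49.85435349   0.        ]
[485.5 359.2  31.5] [-3.141e+00 -1.000e-03  1.649e+00] w 29.6 t 12.18 n 38
-0.04,0.02,-0.86,0,0,-0.04,1,
-0.04,0.02,-0.86,0,0,-0.04,1,
-0.04,0.02,-0.86,0,0,-0.04,1,
-0.04,0.02,-0.86,0,0,-0.04,1,
-0.56,0.06,-0.75,0,0,-0.01,1,
-0.56,0.06,-0.75,0,0,-0.01,1,
-0.56,0.06,-0.75,0,0,-0.01,1,
-0.56,0.06,-0.75,0,0,-0.01,1 
--
-0.56,0.06,-0.75,0,0,-0.01,1,
-0.56,0.06,-0.75,0,0,-0.01,1,
-0.91,0.13,0.01,0,0,0,1,
-0.91,0.13,0.01,0,0,0,1,
-0.91,0.13,0.01,0,0,0,1,
-0.91,0.13,0.01,0,0,0,1,
-0.91,0.13,0.01,0,0,0,1,
-0.91,0.13,0.01,0,0,0,1 
--
-0.91,0.13,0.01,0,0,0,1,
-0.91,0.13,0.01,0,0,0,1,
-0.91,0.13,0.01,0,0,0,1,
-0.91,0.13,0.01,0,0,0,1,
-0.91,0.13,0.01,0,0,0,1,
-0.91,0.13,0.01,0,0,0,1,
-0.91,0.13,0.01,0,0,0,1,
-0.91,0.13,0.01,0,0,0,1 
--
-0.91,0.13,0.01,0,0,0,1,
-0.91,0.13,0.01,0,0,0,1,
-0.91,0.13,0.01,0,0,0,1,
-0.91,0.13,0.01,0,0,0,1,
-0.91,0.13,0.01,0,0,0,1,
-0.91,0.13,0.01,0,0,0,1,
-0.91,0.13,0.01,0,0,0,1,
-0.91,0.13,0.01,0,0,0,1 
--
-0.91,0.13,0.01,0,0,0,1,
-0.91,0.13,0.01,0,0,0,1,
-0.91,0.13,0.01,0,0,0,1,
-0.91,0.13,0.01,0,0,0,1,
-0.91,0.13,0.01,0,0,0,1,
-0.91,0.13,0.01,0,0,0,1 
--
```

>>> {"method": "step_arm", "body": {
  "moves": [-0.04,0.02,-0.86,0,0,0,1,-0.04,0.02,-0.86,0,0,0,1,-0.04,0.02,-0.86,0,0,0,1,-0.04,0.02,-0.86,0,0,0,1,-0.56,0.06,-0.75,0,0,0,1,-0.56,0.06,-0.75,0,0,0,1,-0.56,0.06,-0.75,0,0,0,1,-0.56,0.06,-0.75,0,0,0,1]
}}

```text
time: 12.85
tool_pos: [493.4, 311.2, 162.4]
tcp_rot: [-3.135, 0.001, 1.652]
contact_force: [0.0, 1.0, -0.9]
grip_width: 29.9
```

>>> {"method": "step_arm", "body": {
  "moves": [-0.6,0.06,-0.75,0,0,0,1,-0.8,0.06,-0.6,0,0,0,1,-0.95,0.13,0,0,0,0,1,-0.95,0.13,0,0,0,0,1,-0.95,0.13,0,0,0,0,1,-0.95,0.13,0,0,0,0,1,-0.95,0.13,0,0,0,0,1,-0.95,0.13,0,0,0,0,1]
}}

```text
time: 13.52
tool_pos: [525.7, 167.4, 197.4]
tcp_rot: [3.136, -0.002, 1.656]
contact_force: [0.6, 0.1, -0.8]
grip_width: 29.2
```

>>> {"method": "step_arm", "body": {
  "moves": [-0.95,0.13,0,0,0,0,1,-0.95,0.13,0,0,0,0,1,-0.95,0.13,0,0,0,0,1,-0.95,0.13,0,0,0,0,1,-0.95,0.13,0,0,0,0,1,-0.95,0.13,0,0,0,0,1,-0.95,0.13,0,0,0,0,1,-0.95,0.13,0,0,0,0,1]
}}

```text
time: 14.18
tool_pos: [560.3, 9.8, 198.9]
tcp_rot: [3.134, -0.002, 1.657]
contact_force: [-0.3, 0.5, -0.9]
grip_width: 29.4
```

```bash
python3 -c "
from h import *
x,y,_=sh(0,-82,0)
plan([(x,y,180,1.664)],1,.95)"
```

```text
[560.3   9.8 198.9] [ 3.134e+00 -2.000e-03  1.657e+00] w 29.4 t 14.18 n 13
-0.87,0.15,0.07,0.01,0,-0.01,1,
-0.87,0.15,0.07,0.01,0,-0.01,1,
-0.87,0.15,0.07,0.01,0,-0.01,1,
-0.87,0.15,0.07,0.01,0,-0.01,1,
-0.87,0.15,0.07,0.01,0,-0.01,1,
-0.87,0.15,0.07,0.01,0,-0.01,1,
-0.87,0.15,0.07,0.01,0,-0.01,1,
-0.87,0.15,0.07,0.01,0,-0.01,1 
--
-0.87,0.15,0.07,0.01,0,-0.01,1,
-0.87,0.15,0.07,0.01,0,-0.01,1,
-0.87,0.15,0.07,0.01,0,-0.01,1,
-0.87,0.15,0.07,0.01,0,-0.01,1,
-0.87,0.15,0.07,0.01,0,-0.01,1 
--
```

>>> {"method": "step_arm", "body": {
  "moves": [-0.9,0.15,0.03,0,0,0,1,-0.9,0.15,0.03,0,0,0,1,-0.9,0.15,0.03,0,0,0,1,-0.9,0.15,0.03,0,0,0,1,-0.9,0.15,0.03,0,0,0,1,-0.9,0.15,0.03,0,0,0,1,-0.9,0.15,0.03,0,0,0,1,-0.9,0.15,0.03,0,0,0,1]
}}

```text
time: 14.85
tool_pos: [597.4, -139.5, 195.2]
tcp_rot: [3.132, -0.001, 1.656]
contact_force: [0.1, -0.7, -1.2]
grip_width: 29.2
```

>>> {"method": "step_arm", "body": {
  "moves": [-0.87,0.2,0.1,0,0,0,1,-0.7,0.2,0.2,0,0,0,1,-0.5,0.15,0.4,0,0,0,1,-0.2,0.1,0.4,0,0,0,1,0,0,0,0,0,0,1]
}}

```text
time: 15.27
tool_pos: [615.6, -189.8, 171.1]
tcp_rot: [3.131, 0.0, 1.652]
contact_force: [-0.5, 0.5, -0.8]
grip_width: 29.3
```

```bash
python3 -c "
from h import *
x,y,_=sh(0,-82,0)
plan([(x,y,120,1.664)],1,.6)"
```

```text
[ 615.6 -189.8  171.1] [3.131 0.    1.652] w 29.3 t 15.27 n 5
-0.24,0.01,0.51,0.03,0,-0.03,1,
-0.24,0.01,0.51,0.03,0,-0.03,1,
-0.24,0.01,0.51,0.03,0,-0.03,1,
-0.24,0.01,0.51,0.03,0,-0.03,1,
-0.24,0.01,0.51,0.03,0,-0.03,1 
--
```

>>> {"method": "step_arm", "body": {
  "moves": [-0.6,0.05,0.1,0,0,0,1,-0.5,0.05,0.2,0,0,0,1,-0.2,0,0.3,0,0,0,1,0,0,0.5,0,0,0,1,0,0,0.5,0,0,0,1,0,0,0,0,0,0,1]
}}

```text
time: 15.77
tool_pos: [620.0, -215.6, 135.0]
tcp_rot: [3.133, -0.002, 1.655]
contact_force: [-0.5, 0.4, -1.4]
grip_width: 29.7
```

```bash
python3 -c "
from h import *
x,y,_=sh(0,-82,0)
plan([(x,y,97,1.664)],1,.6)"
```

```text
[ 620.  -215.6  135. ] [ 3.133e+00 -2.000e-03  1.655e+00] w 29.7 t 15.77 n 4
0.03,-0.01,0.47,0.03,-0.01,-0.03,1,
0.03,-0.01,0.47,0.03,-0.01,-0.03,1,
0.03,-0.01,0.47,0.03,-0.01,-0.03,1,
0.03,-0.01,0.47,0.03,-0.01,-0.03,1 
--
```

>>> {"method": "step_arm", "body": {
  "moves": [0.03,0,0.4,0.03,0,0,1,0,0,0.4,0.03,0,0,1,0,0,0,0,0,0,1]
}}

```text
time: 16.02
tool_pos: [619.7, -213.7, 116.7]
tcp_rot: [3.138, -0.003, 1.656]
contact_force: [-0.5, -0.1, -0.3]
grip_width: 29.5
```

>>> {"method": "step_arm", "body": {
  "moves": [0,0,0.4,0,0,0,1,0,0,0.4,0,0,0,1,0,0,0.1,0,0,0,1,0,0,0,0,0,0,1]
}}

```text
time: 16.35
tool_pos: [619.9, -212.9, 96.7]
tcp_rot: [3.139, -0.003, 1.657]
contact_force: [-0.6, 0.0, -0.4]
grip_width: 29.4
```

>>> {"method": "step_arm", "body": {
  "moves": [0,0,0,0,0,0,-0.1,0,0,0,0,0,0,-0.1,0,0,-0.1,0,0,0,-0.1,0,0,-0.9,0,0,0,-0.1,0,0,-0.9,0,0,0,-0.1,0,0,-0.9,0,0,0,-0.1,0.5,-0.07,-0.8,0,0,0,-0.1,0.9,-0.2,-0.3,0,0,0,-0.1]
}}

```text
time: 17.02
tool_pos: [612.0, -188.3, 178.3]
tcp_rot: [3.138, -0.002, 1.653]
contact_force: [-0.3, 0.5, 0.7]
grip_width: 50.4
```

```bash
python3 -c "
from h import *
plan([(531,113.5,110,1.64)],-.1,.95)"
```

```text
[ 612.  -188.3  178.3] [ 3.138e+00 -2.000e-03  1.653e+00] w 50.4 t 17.02 n 17
0.9,-0.17,0.2,0,0,0.01,-0.1,
0.9,-0.17,0.2,0,0,0.01,-0.1,
0.9,-0.17,0.2,0,0,0.01,-0.1,
0.9,-0.17,0.2,0,0,0.01,-0.1,
0.9,-0.17,0.2,0,0,0.01,-0.1,
0.9,-0.17,0.2,0,0,0.01,-0.1,
0.9,-0.17,0.2,0,0,0.01,-0.1,
0.9,-0.17,0.2,0,0,0.01,-0.1 
--
0.9,-0.17,0.2,0,0,0.01,-0.1,
0.9,-0.17,0.2,0,0,0.01,-0.1,
0.9,-0.17,0.2,0,0,0.01,-0.1,
0.9,-0.17,0.2,0,0,0.01,-0.1,
0.9,-0.17,0.2,0,0,0.01,-0.1,
0.9,-0.17,0.2,0,0,0.01,-0.1,
0.9,-0.17,0.2,0,0,0.01,-0.1,
0.9,-0.18,0.2,0,0,0.01,-0.1 
--
0.9,-0.18,0.2,0,0,0.01,-0.1 
--
```

>>> {"method": "step_arm", "body": {
  "moves": [0.9,-0.17,0,0,0,0,-0.1,0.9,-0.17,0,0,0,0,-0.1,0.9,-0.17,0,0,0,0,-0.1,0.9,-0.17,0,0,0,0,-0.1,0.9,-0.17,0,0,0,0,-0.1,0.9,-0.17,0,0,0,0,-0.1,0.9,-0.17,0,0,0,0,-0.1,0.9,-0.17,0,0,0,0,-0.1]
}}

```text
time: 17.68
tool_pos: [574.5, -43.5, 188.0]
tcp_rot: [3.122, 0.006, 1.65]
contact_force: [0.5, 0.2, -0.5]
grip_width: 50.8
```

>>> {"method": "step_arm", "body": {
  "moves": [0.9,-0.17,0,0,0,0,-0.1,0.9,-0.17,0.2,0,0,0,-0.1,0.9,-0.17,0.4,0,0,0,-0.1,0.9,-0.17,0.4,0,0,0,-0.1,0.9,-0.17,0.4,0,0,0,-0.1,0.9,-0.17,0.5,0,0,0,-0.1,0.9,-0.17,0.4,0,0,0,-0.1,0.6,-0.1,0.3,0,0,0,-0.1]
}}

```text
time: 18.35
tool_pos: [540.7, 98.9, 141.3]
tcp_rot: [3.104, 0.008, 1.649]
contact_force: [-0.4, -0.1, -0.5]
grip_width: 50.7
```

```bash
python3 -c "
from h import *
a=snap('scene','scene4')
zoom(a,210,430,130,265,3.6,'s4')
plan([(531,113.5,100,1.64)],-.1,.95)"
```

```text
[539.7 100.4 140.3] [3.106 0.007 1.65 ] w 50.6 t 18.4 n 3
0.23,-0.15,0.66,0.17,0.03,0.05,-0.1,
0.23,-0.14,0.67,0.17,0.03,0.05,-0.1,
0.23,-0.14,0.67,0.17,0.03,0.05,-0.1 
--
```

View pics/s4.png

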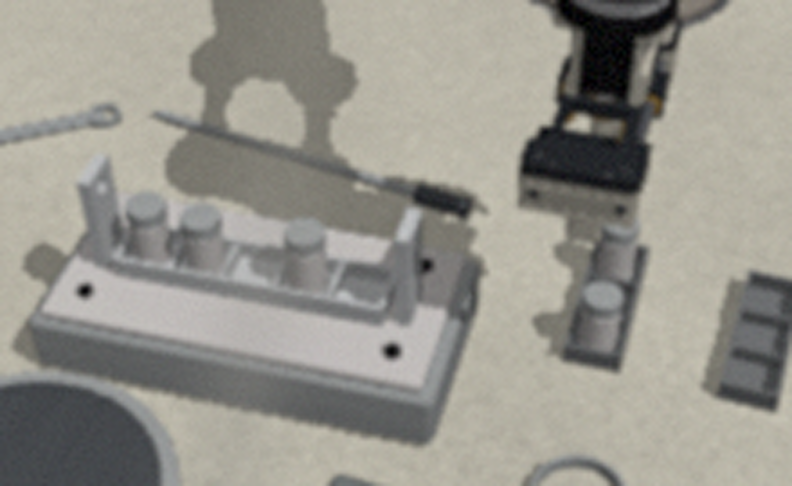

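Two pots now sit in the right-hand pockets, at zoom (148,215) and (200,225), and they look upright and level. Next is the third pot, lid at (602,296).

>>> {"method": "step_arm", "body": {
  "moves": [0.23,-0.12,0.5,0.17,0.03,0,-0.1,0.23,-0.12,0.5,0.17,0.03,0,-0.1,0.2,-0.1,0.5,0.17,0.03,0,-0.1,0,0,0.2,0,0,0,-0.1,0,0,0,0,0,0,-0.1]
}}

```text
time: 18.82
tool_pos: [533.2, 113.0, 103.7]
tcp_rot: [-3.14, 0.001, 1.651]
contact_force: [0.3, 0.1, -0.1]
grip_width: 50.5
```

```bash
python3 -c "
from h import *
plan([(531,113.5,29,1.64)],-.1,.7)"
```

```text
[533.2 113.  103.7] [-3.140e+00  1.000e-03  1.651e+00] w 50.5 t 18.82 n 6
0.01,-0.02,0.62,0,0,0.03,-0.1,
0.01,-0.02,0.62,0,0,0.03,-0.1,
0.01,-0.02,0.62,0,0,0.03,-0.1,
0.01,-0.02,0.62,0,0,0.03,-0.1,
0.01,-0.02,0.62,0,0,0.03,-0.1,
0.01,-0.02,0.62,0,0,0.03,-0.1 
--
```

>>> {"method": "step_arm", "body": {
  "moves": [0,-0.02,0.62,0,0,0,-0.1,0,-0.02,0.62,0,0,0,-0.1,0,-0.02,0.62,0,0,0,-0.1,0,-0.02,0.62,0,0,0,-0.1,0,-0.02,0.5,0,0,0,-0.1,0,0,0.2,0,0,0,-0.1,0,0,0,0,0,0,-0.1]
}}

```text
time: 19.4
tool_pos: [534.0, 109.1, 37.5]
tcp_rot: [3.141, 0.002, 1.646]
contact_force: [0.5, -0.6, 0.1]
grip_width: 50.8
```

>>> {"method": "step_arm", "body": {
  "moves": [0.2,-0.12,0.3,0,0,0,-0.1,0,0,0.05,0,0,0,-0.1,0,0,0,0,0,0,0.4,0,0,0,0,0,0,1,0,0,0,0,0,0,1,0,0,0,0,0,0,1,0,0,0,0,0,0,1]
}}

```text
time: 19.98
tool_pos: [532.7, 113.3, 32.1]
tcp_rot: [3.137, 0.002, 1.646]
contact_force: [0.3, 0.3, 0.0]
grip_width: 29.3
```

```bash
python3 -c "
from h import *
x,y,_=sh(0,0,0)
plan([(533,110,110,1.66),(540,60,190,1.664),(x,y,190,1.664)],1,.95)"
```

```text
[532.7 113.3  32.1] [3.137e+00 2.000e-03 1.646e+00] w 29.3 t 19.98 n 21
-0.03,0,-0.78,0.01,0.01,-0.04,1,
-0.03,0,-0.78,0.01,0.01,-0.04,1,
-0.03,0,-0.78,0.01,0.01,-0.04,1,
-0.03,0,-0.78,0.01,0.01,-0.04,1,
-0.03,0,-0.78,0.01,0.01,-0.04,1,
-0.5,0.03,-0.8,0,0,-0.01,1,
-0.5,0.02,-0.8,0,0,-0.01,1,
-0.5,0.02,-0.8,0,0,-0.01,1 
--
-0.5,0.02,-0.8,0,0,-0.01,1,
-0.5,0.02,-0.8,0,0,-0.01,1,
-0.9,0.24,0,0,0,0,1,
-0.9,0.24,0,0,0,0,1,
-0.9,0.24,0,0,0,0,1,
-0.9,0.24,0,0,0,0,1,
-0.9,0.24,0,0,0,0,1,
-0.9,0.24,0,0,0,0,1 
--
-0.9,0.24,0,0,0,0,1,
-0.9,0.24,0,0,0,0,1,
-0.9,0.24,0,0,0,0,1,
-0.9,0.24,0,0,0,0,1,
-0.9,0.24,0,0,0,0,1 
--
```

>>> {"method": "step_arm", "body": {
  "moves": [-0.03,0,-0.8,0,0,0,1,-0.03,0,-0.8,0,0,0,1,-0.03,0,-0.8,0,0,0,1,-0.03,0,-0.8,0,0,0,1,-0.03,0,-0.8,0,0,0,1,-0.4,0.03,-0.85,0,0,0,1,-0.5,0.02,-0.8,0,0,0,1,-0.5,0.02,-0.8,0,0,0,1]
}}

```text
time: 20.65
tool_pos: [533.0, 83.2, 163.5]
tcp_rot: [-3.138, 0.001, 1.649]
contact_force: [0.8, 0.5, -1.1]
grip_width: 29.3
```

>>> {"method": "step_arm", "body": {
  "moves": [-0.6,0.1,-0.6,0,0,0,1,-0.8,0.2,-0.4,0,0,0,1,-0.9,0.24,0,0,0,0,1,-0.9,0.24,0,0,0,0,1,-0.9,0.24,0,0,0,0,1,-0.9,0.24,0,0,0,0,1,-0.9,0.24,0,0,0,0,1,-0.9,0.24,0,0,0,0,1]
}}

```text
time: 21.32
tool_pos: [581.2, -53.8, 192.0]
tcp_rot: [3.134, 0.002, 1.652]
contact_force: [0.2, -0.1, -0.3]
grip_width: 29.4
```

```bash
python3 -c "
from h import *
x,y,_=sh(0,0,0)
plan([(x,y,180,1.664)],1,.95)"
```

```text
[581.2 -53.8 192. ] [3.134e+00 2.000e-03 1.652e+00] w 29.4 t 21.32 n 5
-0.8,0.24,0.12,0.02,0.01,-0.03,1,
-0.8,0.24,0.12,0.02,0.01,-0.03,1,
-0.8,0.24,0.12,0.02,0.01,-0.03,1,
-0.8,0.23,0.12,0.02,0.01,-0.03,1,
-0.8,0.23,0.12,0.02,0.01,-0.03,1 
--
```

>>> {"method": "step_arm", "body": {
  "moves": [-0.8,0.24,0.05,0,0,0,1,-0.8,0.24,0.05,0,0,0,1,-0.7,0.24,0.1,0,0,0,1,-0.6,0.23,0.1,0,0,0,1,-0.3,0.1,0.1,0,0,0,1,0,0,0,0,0,0,1]
}}

```text
time: 21.82
tool_pos: [609.7, -123.8, 183.4]
tcp_rot: [3.133, 0.003, 1.649]
contact_force: [-0.6, 0.4, -1.1]
grip_width: 29.6
```

```bash
python3 -c "
from h import *
x,y,_=sh(0,0,0)
plan([(x,y,165,1.664)],1,.6)"
```

```text
[ 609.7 -123.8  183.4] [3.133e+00 3.000e-03 1.649e+00] w 29.6 t 21.82 n 2
-0.19,0.03,0.46,0.06,0.02,-0.11,1,
-0.19,0.03,0.46,0.06,0.02,-0.11,1 
--
```

>>> {"method": "step_arm", "body": {
  "moves": [-0.2,0.03,0.2,0.06,0,-0.1,1,-0.2,0.03,0.4,0.06,0,-0.1,1,0,0,0.6,0,0,0,1,0,0,0.3,0,0,0,1,0,0,0,0,0,0,1]
}}

```text
time: 22.23
tool_pos: [611.3, -130.6, 150.5]
tcp_rot: [-3.139, 0.002, 1.667]
contact_force: [-0.3, -0.5, -0.3]
grip_width: 29.4
```

```bash
python3 -c "
from h import *
x,y,_=sh(0,0,0)
plan([(x,y,98,1.664)],1,.6)"
```

```text
[ 611.3 -130.6  150.5] [-3.139e+00  2.000e-03  1.667e+00] w 29.4 t 22.23 n 5
-0.01,0,0.53,-0.01,0.01,0.01,1,
-0.01,0,0.53,-0.01,0.01,0.01,1,
-0.01,0,0.53,-0.01,0.01,0.01,1,
-0.01,0,0.53,-0.01,0.01,0.01,1,
-0.01,0,0.53,-0.01,0.01,0.01,1 
--
```

>>> {"method": "step_arm", "body": {
  "moves": [-0.04,0,0.5,0,0,0,1,-0.02,0,0.5,0,0,0,1,-0.02,0,0.5,0,0,0,1,0,0,0,0,0,0,1]
}}

```text
time: 22.57
tool_pos: [611.3, -131.2, 117.7]
tcp_rot: [-3.139, 0.002, 1.669]
contact_force: [-0.7, 0.6, -0.6]
grip_width: 29.4
```

>>> {"method": "step_arm", "body": {
  "moves": [0,0,0.4,0,0,0,1,0,0,0.4,0,0,0,1,0,0,0.15,0,0,0,1,0,0,0,0,0,0,1]
}}

```text
time: 22.9
tool_pos: [611.5, -131.2, 96.7]
tcp_rot: [-3.139, 0.002, 1.67]
contact_force: [-0.7, -0.6, 2.2]
grip_width: 29.8
```

>>> {"method": "step_arm", "body": {
  "moves": [0,0,0,0,0,0,-0.1,0,0,0,0,0,0,-0.1,0,0,-0.1,0,0,0,-0.1,0,0,-0.9,0,0,0,-0.1,0,0,-0.9,0,0,0,-0.1,0,0,-0.9,0,0,0,-0.1,0.2,-0.1,-0.8,0,0,0,-0.1,0.7,-0.3,-0.3,0,0,0,-0.1]
}}

```text
time: 23.57
tool_pos: [602.0, -115.4, 177.8]
tcp_rot: [-3.138, 0.002, 1.667]
contact_force: [-0.9, -0.1, 0.2]
grip_width: 50.6
```

```bash
python3 -c "
from h import *
plan([(450.5,105.5,110,1.64)],-.1,.95)"
```

```text
[ 602.  -115.4  177.8] [-3.138e+00  2.000e-03  1.667e+00] w 50.6 t 23.57 n 15
0.78,-0.43,0.23,0,0,0.03,-0.1,
0.78,-0.43,0.23,0,0,0.03,-0.1,
0.78,-0.43,0.23,0,0,0.03,-0.1,
0.78,-0.44,0.23,0,0,0.03,-0.1,
0.78,-0.44,0.23,0,0,0.03,-0.1,
0.78,-0.44,0.23,0,0,0.03,-0.1,
0.78,-0.44,0.23,0,0,0.03,-0.1,
0.78,-0.44,0.23,0,0,0.03,-0.1 
--
0.78,-0.44,0.23,0,0,0.03,-0.1,
0.77,-0.44,0.23,0,0,0.03,-0.1,
0.77,-0.45,0.23,0,0,0.03,-0.1,
0.77,-0.45,0.23,0,0,0.03,-0.1,
0.77,-0.45,0.23,0,0,0.03,-0.1,
0.77,-0.45,0.23,0,0,0.03,-0.1,
0.77,-0.45,0.23,0,0,0.03,-0.1 
--
```

>>> {"method": "step_arm", "body": {
  "moves": [0.78,-0.43,0,0,0,0,-0.1,0.78,-0.43,0,0,0,0,-0.1,0.78,-0.43,0,0,0,0,-0.1,0.78,-0.43,0,0,0,0,-0.1,0.78,-0.43,0,0,0,0,-0.1,0.78,-0.43,0.3,0,0,0,-0.1,0.78,-0.43,0.4,0,0,0,-0.1,0.78,-0.43,0.4,0,0,0,-0.1]
}}

```text
time: 24.23
tool_pos: [515.6, 11.7, 159.1]
tcp_rot: [3.135, 0.004, 1.666]
contact_force: [0.5, 0.5, 0.3]
grip_width: 50.5
```

>>> {"method": "step_arm", "body": {
  "moves": [0.78,-0.44,0.4,0,0,0,-0.1,0.77,-0.44,0.4,0,0,0,-0.1,0.77,-0.45,0.4,0,0,0,-0.1,0.77,-0.45,0.3,0,0,0,-0.1,0.75,-0.45,0.3,0,0,0,-0.1,0.5,-0.3,0.3,0,0,0,-0.1,0.2,0,0.3,0,0,0,-0.1,0,0,0,0,0,0,-0.1]
}}

```text
time: 24.9
tool_pos: [444.2, 107.8, 107.1]
tcp_rot: [3.138, 0.002, 1.672]
contact_force: [-0.3, 0.7, -0.5]
grip_width: 50.7
```

```bash
python3 -c "
from h import *
plan([(450.5,105.5,80,1.64)],-.1,.95)"
```

```text
[444.2 107.8 107.1] [3.138e+00 2.000e-03 1.672e+00] w 50.7 t 24.9 n 2
-0.07,0.15,0.68,0.03,0.01,0.23,-0.1,
-0.07,0.15,0.68,0.03,0.01,0.23,-0.1 
--
```

>>> {"method": "step_arm", "body": {
  "moves": [-0.07,0.18,0.5,0,0,0,-0.1,-0.07,0.18,0.5,0,0,0,-0.1,0,0,0.5,0,0,0,-0.1,0,0,0.5,0,0,0,-0.1,0,0,0,0,0,0,-0.1]
}}

```text
time: 25.32
tool_pos: [456.5, 103.5, 63.7]
tcp_rot: [3.133, 0.003, 1.67]
contact_force: [-1.0, 0.2, 0.2]
grip_width: 50.5
```

```bash
python3 -c "
from h import *
plan([(450.5,105.5,31,1.64)],-.1,.95)"
```

```text
[456.5 103.5  63.7] [3.133e+00 3.000e-03 1.670e+00] w 50.5 t 25.32 n 2
0.07,-0.15,0.82,0.06,0.02,0.21,-0.1,
0.06,-0.15,0.82,0.06,0.02,0.21,-0.1 
--
```

>>> {"method": "step_arm", "body": {
  "moves": [0.1,-0.3,0,0,0,0,-0.1,0,0,0.5,0,0,0,-0.1,0,0,0.5,0,0,0,-0.1,0,0,0.4,0,0,0,-0.1,0,0,0.1,0,0,0,-0.1,0,0,0,0,0,0,-0.1]
}}

```text
time: 25.82
tool_pos: [452.1, 102.6, 32.1]
tcp_rot: [3.132, 0.003, 1.666]
contact_force: [0.3, -0.0, 0.8]
grip_width: 50.1
```

>>> {"method": "step_arm", "body": {
  "moves": [0.14,-0.06,0,0.06,0,0,0.3,0,0,0,0,0,0,1,0,0,0,0,0,0,1,0,0,0,0,0,0,1,0,0,0,0,0,0,1]
}}

```text
time: 26.23
tool_pos: [451.3, 105.6, 33.6]
tcp_rot: [3.135, 0.003, 1.666]
contact_force: [-0.0, -0.5, -1.3]
grip_width: 30.0
```

```bash
python3 -c "
from h import *
x,y,_=sh(0,82,0)
plan([(451,105,160,1.66),(480,75,195,1.664),(x,y,190,1.664)],1,.95)"
```

```text
[451.3 105.6  33.6] [3.135e+00 3.000e-03 1.666e+00] w 30.0 t 26.23 n 20
-0.01,0,-0.9,0.01,0.01,0.01,1,
-0.01,0,-0.9,0.01,0.01,0.01,1,
-0.01,0,-0.9,0.01,0.01,0.01,1,
-0.01,0,-0.9,0.01,0.01,0.01,1,
-0.01,0,-0.9,0.01,0.01,0.01,1,
-0.01,0,-0.9,0.01,0.01,0.01,1,
0,0,-0.9,0.01,0.01,0.01,1,
-0.54,0.44,-0.58,0,0,-0.02,1 
--
-0.54,0.44,-0.58,0,0,-0.02,1,
-0.54,0.44,-0.58,0,0,-0.02,1,
-0.68,0.56,0.03,0,0,0,1,
-0.68,0.56,0.03,0,0,0,1,
-0.68,0.56,0.03,0,0,0,1,
-0.68,0.56,0.03,0,0,0,1,
-0.68,0.56,0.03,0,0,0,1,
-0.68,0.56,0.03,0,0,0,1 
--
-0.68,0.56,0.03,0,0,0,1,
-0.68,0.56,0.03,0,0,0,1,
-0.68,0.56,0.03,0,0,0,1,
-0.68,0.56,0.03,0,0,0,1 
--
```

>>> {"method": "step_arm", "body": {
  "moves": [0,0,-0.9,0,0,0,1,0,0,-0.9,0,0,0,1,0,0,-0.9,0,0,0,1,0,0,-0.9,0,0,0,1,0,0,-0.9,0,0,0,1,0,0,-0.9,0,0,0,1,0,0,-0.9,0,0,0,1,-0.54,0.44,-0.6,0,0,0,1]
}}

```text
time: 26.9
tool_pos: [456.5, 97.0, 175.9]
tcp_rot: [-3.141, 0.002, 1.667]
contact_force: [0.5, 0.1, -0.7]
grip_width: 29.4
```

>>> {"method": "step_arm", "body": {
  "moves": [-0.54,0.44,-0.4,0,0,0,1,-0.54,0.44,-0.3,0,0,0,1,-0.68,0.56,0,0,0,0,1,-0.68,0.56,0,0,0,0,1,-0.68,0.56,0,0,0,0,1,-0.68,0.56,0,0,0,0,1,-0.68,0.56,0,0,0,0,1,-0.68,0.56,0,0,0,0,1]
}}

```text
time: 27.57
tool_pos: [555.3, -0.2, 197.5]
tcp_rot: [3.132, 0.003, 1.671]
contact_force: [0.0, 0.2, -0.5]
grip_width: 29.6
```

```bash
python3 -c "
from h import *
x,y,_=sh(0,82,0)
plan([(x,y,190,1.664)],1,.95)"
```

```text
[ 5.553e+02 -2.000e-01  1.975e+02] [3.132e+00 3.000e-03 1.671e+00] w 29.6 t 27.57 n 4
-0.68,0.54,0.1,0.03,0.01,0.03,1,
-0.68,0.54,0.1,0.03,0.01,0.03,1,
-0.68,0.55,0.1,0.03,0.01,0.03,1,
-0.68,0.55,0.1,0.03,0.01,0.03,1 
--
```

>>> {"method": "step_arm", "body": {
  "moves": [-0.68,0.54,0.1,0.03,0,0,1,-0.65,0.54,0.1,0.03,0,0,1,-0.55,0.45,0.1,0.03,0,0,1,-0.3,0.3,0.1,0.03,0,0,1,0,0,0,0,0,0,1]
}}

```text
time: 27.98
tool_pos: [599.3, -44.6, 189.3]
tcp_rot: [3.14, 0.004, 1.669]
contact_force: [-0.9, -1.0, -0.7]
grip_width: 29.6
```

```bash
python3 -c "
from h import *
x,y,_=sh(0,82,0)
plan([(x,y,160,1.664)],1,.6)"
```

```text
[599.3 -44.6 189.3] [3.14  0.004 1.669] w 29.6 t 27.98 n 3
-0.09,0.07,0.49,0.01,0.02,0.02,1,
-0.09,0.07,0.49,0.01,0.02,0.02,1,
-0.09,0.07,0.49,0.01,0.02,0.02,1 
--
```

>>> {"method": "step_arm", "body": {
  "moves": [-0.1,0.07,0.4,0,0,0,1,-0.1,0.07,0.5,0,0,0,1,-0.08,0.07,0.5,0,0,0,1,0,0,0.2,0,0,0,1,0,0,0,0,0,0,1]
}}

```text
time: 28.4
tool_pos: [602.4, -48.1, 153.3]
tcp_rot: [-3.141, 0.002, 1.67]
contact_force: [-0.1, 0.4, 0.0]
grip_width: 29.7
```

```bash
python3 -c "
from h import *
x,y,_=sh(0,82,0)
plan([(x,y,99,1.664)],1,.6)"
```

```text
[602.4 -48.1 153.3] [-3.141e+00  2.000e-03  1.670e+00] w 29.7 t 28.4 n 5
-0.02,0.01,0.54,0,0.01,0.02,1,
-0.02,0.01,0.54,0,0.01,0.02,1,
-0.02,0.01,0.54,0,0.01,0.02,1,
-0.02,0.01,0.54,0,0.01,0.02,1,
-0.02,0.01,0.54,0,0.01,0.02,1 
--
```

>>> {"method": "step_arm", "body": {
  "moves": [-0.06,0.04,0.5,0,0,0,1,-0.03,0.02,0.5,0,0,0,1,-0.02,0,0.5,0,0,0,1,0,0,0,0,0,0,1]
}}

```text
time: 28.73
tool_pos: [603.2, -49.4, 120.2]
tcp_rot: [-3.14, 0.002, 1.671]
contact_force: [-1.3, -0.3, -0.9]
grip_width: 29.7
```

>>> {"method": "step_arm", "body": {
  "moves": [0,0,0.4,0,0,0,1,0,0,0.4,0,0,0,1,0,0,0.2,0,0,0,1,0,0,0,0,0,0,1]
}}

```text
time: 29.07
tool_pos: [603.2, -49.4, 97.9]
tcp_rot: [-3.14, 0.002, 1.671]
contact_force: [-1.2, -0.9, 2.7]
grip_width: 29.9
```

>>> {"method": "step_arm", "body": {
  "moves": [0,0,0,0,0,0,-0.1,0,0,0,0,0,0,-0.1,0,0,-0.1,0,0,0,-0.1,0,0,-0.9,0,0,0,-0.1,0,0,-0.9,0,0,0,-0.1,0,0,-0.9,0,0,0,-0.1,0,0,-0.9,0,0,0,-0.1,0.2,-0.6,-0.3,0,0,-0.9,-0.1]
}}

```text
time: 29.73
tool_pos: [592.0, -46.9, 181.3]
tcp_rot: [-3.14, 0.002, 1.734]
contact_force: [-1.2, 0.4, 0.6]
grip_width: 50.9
```

>>> {"method": "step_arm", "body": {
  "moves": [0.2,-0.8,0,0,0,-0.95,-0.6,0.2,-0.9,0,0,0,-0.95,-0.6,0.2,-0.9,0,0,0,-0.95,-0.6,0.2,-0.9,0,0,0,-0.95,-0.6,0.2,-0.9,0,0,0,-0.95,-0.6,0.2,-0.9,0,0,0,-0.95,-0.6,0.2,-0.9,0,0,0,-0.95,-0.6,0.2,-0.6,0,0,0,-0.95,-0.6]
}}

```text
time: 30.4
tool_pos: [453.2, -69.8, 188.2]
tcp_rot: [3.134, 0.014, 2.294]
contact_force: [-0.6, -0.5, 0.2]
grip_width: 73.5
```

```bash
python3 -c "
from h import *
b=snap('top','top5');a=snap('scene','scene5')
zoom(b,160,300,180,255,5.7,'t5');zoom(a,210,370,130,265,5,'s5');zoom(a,355,515,165,260,5,'s5b')
print(pose()[2])"
```

```text
{'time': 30.5, 'joint_positions': array([-3.20073368e-01,  2.50724533e-01,  1.76954078e+00, -6.09934045e-04,
        1.10577618e+00, -1.03915447e+00]), 'dq': array([ 0.02011592,  0.03437225, -0.0568013 ,  0.01168059, -0.00924417,
        0.1074043 ]), 'tau': array([ -0.36527135, -36.95946693, -21.5860498 ,  -0.1090877 ,
         0.0814341 ,  -1.08926497]), 'tool_pos': array([453.24712823, -69.93310179, 188.41719959]), 'tcp_rot': array([3.13418213, 0.01368305, 2.29009601]), 'contact_force': array([0.31701262, 0.64128463, 0.89915219]), 'moment': array([ 0.02322279, -0.05110043,  0.0128037 ]), 'grip_width': 73.39554017146689}
```

View pics/t5.png

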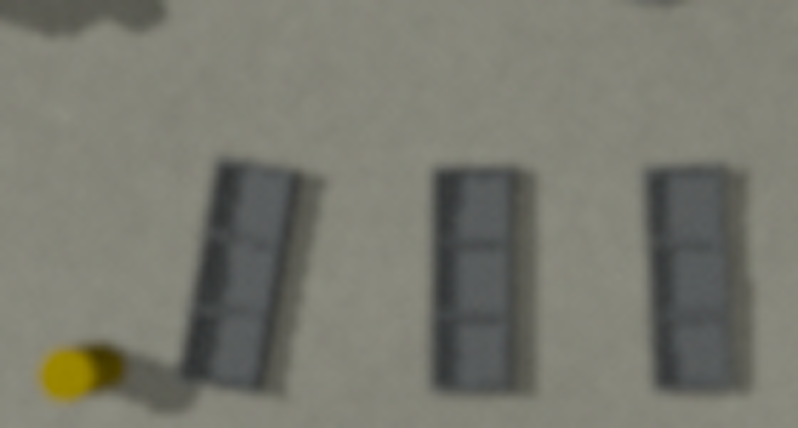

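View pics/s5.png

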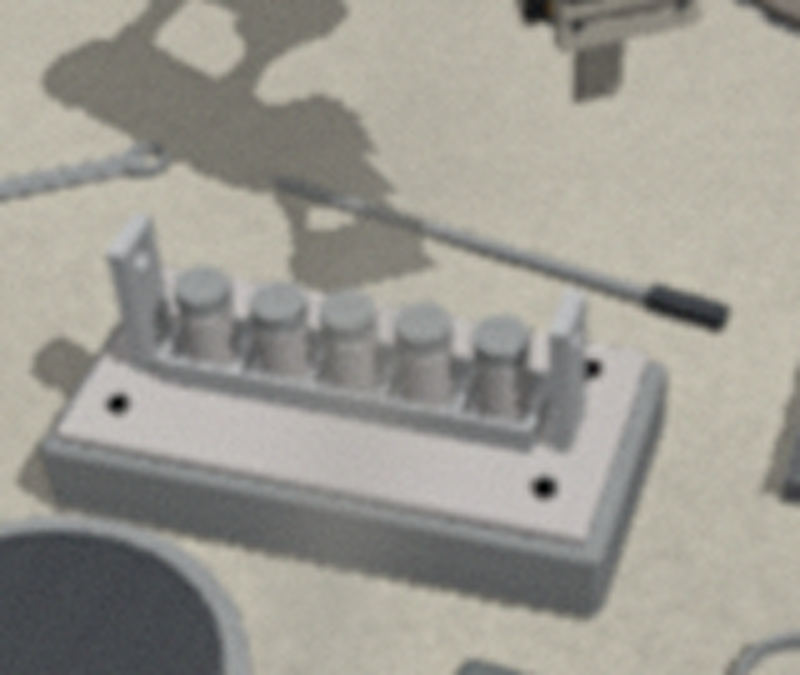

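View pics/s5b.png

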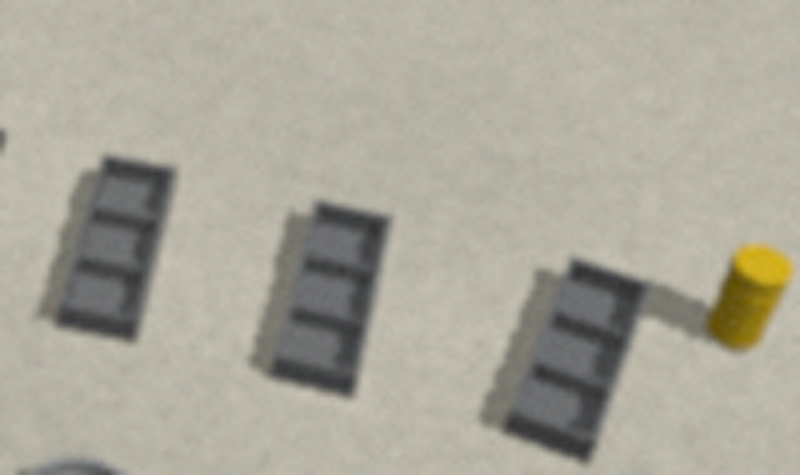

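```bash
cat > trays.py <<'E'
from h import *
import sys
def trays(b,n=3):
    up=cv2.resize(b,None,fx=4,fy=4,interpolation=cv2.INTER_CUBIC)
    s=cv2.cvtColor(cv2.GaussianBlur(up,(5,5),0),cv2.COLOR_BGR2HSV)[:,:,1].astype(int)
    m=(s<16).astype(np.uint8); M=np.zeros_like(m); M[190*4:260*4,165*4:305*4]=1; m*=M
    m=cv2.morphologyEx(m,cv2.MORPH_CLOSE,np.ones((9,9)));m=cv2.morphologyEx(m,cv2.MORPH_OPEN,np.ones((9,9)))
    out=[]
    for c in cv2.findContours(m,0,2)[0]:
        if cv2.contourArea(c)<2500: continue
        r=cv2.minAreaRect(c); bx=(cv2.boxPoints(r)+.5)/4-.5
        bx=bx[np.argsort(bx[:,0])]; L=bx[:2][np.argsort(bx[:2,1])]; Rr=bx[2:][np.argsort(bx[2:,1])]
        PL=onz("top",L,18);PR=onz("top",Rr,0)
        c4=(PL.mean(0)+PR.mean(0))[:2]/2; d=(PL[0]-PL[1]+PR[0]-PR[1]); a=np.arctan2(d[1],d[0])
        out.append((c4,a)); print(c4.round(1),round(a,3),"len",np.linalg.norm(d/2).round(1),"wid",np.linalg.norm(PL.mean(0)[:2]-PR.mean(0)[:2]).round(1))
    return out
if __name__=="__main__":
    trays(cv2.imread(sys.argv[1]))
E
python3 trays.py pics/top5.png
python3 - <<'E'
from trays import *
b=cv2.imread("pics/top5.png");a=cv2.imread("pics/scene5.png")
def box(c,an,z0):
    s=[]
    for z in(z0,z0+18):
        q=[np.array([c[0]+x*np.cos(an)-y*np.sin(an),c[1]+x*np.sin(an)+y*np.cos(an),z]) for x,y in((-63,-22),(63,-22),(63,22),(-63,22))]
        s+=[(i,j,(0,0,255) if z>z0 else (0,255,0)) for i,j in zip(q,q[1:]+q[:1])]
    return s
sg=sum([box(c,an,0) for c,an in trays(b)],[])
overlay(b,'top',160,300,180,255,5.7,'ot5',sg);overlay(a,'scene',355,515,165,260,5,'os5',sg)
E
```

```text
[486.7 230.5] 0.02 len 126.8 wid 43.1
[489.4 110. ] 0.069 len 127.6 wid 44.8
[485.4 360.2] -0.142 len 129.6 wid 44.8
[486.7 230.5] 0.02 len 126.8 wid 43.1
[489.4 110. ] 0.069 len 127.6 wid 44.8
[485.4 360.2] -0.142 len 129.6 wid 44.8
```

View pics/ot5.png

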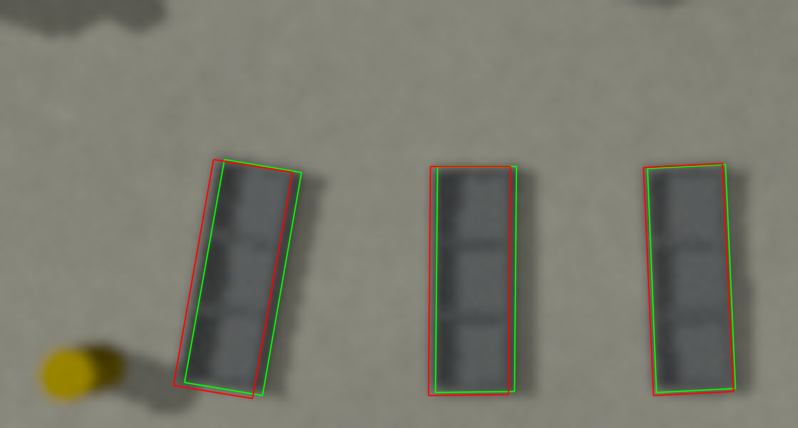

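View pics/os5.png

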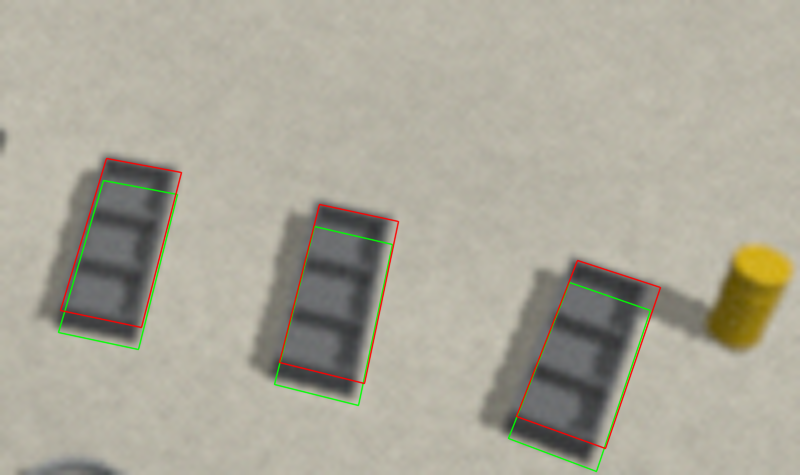

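```bash
python3 -c "
from h import *
plan([(488.5,108.5,90,3.20)],-.6,.95)"
```

```text
[453.2 -69.9 188.4] [3.134 0.014 2.29 ] w 73.4 t 30.5 n 14
0.4,0.51,0.35,0,0.02,-0.93,-0.6,
0.37,0.54,0.35,0,0.02,-0.93,-0.6,
0.33,0.56,0.35,0,0.02,-0.93,-0.6,
0.29,0.58,0.35,0,0.02,-0.93,-0.6,
0.25,0.6,0.35,0,0.02,-0.93,-0.6,
0.21,0.61,0.35,0,0.02,-0.93,-0.6,
0.17,0.63,0.35,0,0.02,-0.93,-0.6,
0.13,0.64,0.35,0,0.02,-0.93,-0.6 
--
0.09,0.64,0.35,0,0.02,-0.93,-0.6,
0.05,0.65,0.35,0,0.02,-0.93,-0.6,
0.01,0.65,0.35,0,0.02,-0.93,-0.6,
-0.04,0.65,0.35,0,0.02,-0.93,-0.6,
-0.08,0.64,0.35,0,0.02,-0.93,-0.6,
-0.12,0.64,0.35,0,0.02,-0.93,-0.6 
--
```

>>> {"method": "step_arm", "body": {
  "moves": [0.4,0.51,0.35,0,0.02,-0.93,-0.6,0.37,0.54,0.35,0,0.02,-0.93,-0.6,0.33,0.56,0.35,0,0.02,-0.93,-0.6,0.29,0.58,0.35,0,0.02,-0.93,-0.6,0.25,0.6,0.35,0,0.02,-0.93,-0.6,0.21,0.61,0.35,0,0.02,-0.93,-0.6,0.17,0.63,0.35,0,0.02,-0.93,-0.6,0.13,0.64,0.35,0,0.02,-0.93,-0.6]
}}

```text
time: 31.17
tool_pos: [484.6, 34.8, 135.8]
tcp_rot: [3.136, 0.022, 2.807]
contact_force: [0.2, 0.1, -0.2]
grip_width: 73.4
```

>>> {"method": "step_arm", "body": {
  "moves": [0.09,0.64,0.35,0,0.02,-0.93,-0.6,0.05,0.65,0.35,0,0.02,-0.93,-0.6,0,0.65,0.35,0,0.02,-0.93,-0.6,-0.04,0.65,0.35,0,0.02,-0.93,-0.6,-0.08,0.64,0.35,0,0.02,-0.93,-0.6,-0.12,0.5,0.3,0,0.02,-0.9,-0.6,0,0,0,0,0,0,-0.6]
}}

```text
time: 31.75
tool_pos: [508.7, 117.7, 93.6]
tcp_rot: [3.141, 0.022, -3.08]
contact_force: [-0.2, -0.1, -0.4]
grip_width: 73.4
```

```bash
python3 -c "
from h import *
plan([(488.5,108.5,50,3.20)],-.6,.95)"
```

```text
[508.7 117.7  93.6] [ 3.141  0.022 -3.08 ] w 73.4 t 31.75 n 3
0.36,-0.13,0.72,0,0.1,0.02,-0.6,
0.36,-0.13,0.72,0,0.1,0.02,-0.6,
0.35,-0.13,0.72,0,0.1,0.02,-0.6 
--
```

>>> {"method": "step_arm", "body": {
  "moves": [0.36,-0.13,0.6,0,0.1,0,-0.6,0.36,-0.13,0.6,0,0.1,0,-0.6,0.3,-0.13,0.6,0,0.1,0,-0.6,0,0,0.3,0,0,0,-0.6,0,0,0,0,0,0,-0.6]
}}

```text
time: 32.17
tool_pos: [493.5, 109.8, 51.8]
tcp_rot: [3.141, 0.008, -3.094]
contact_force: [1.0, -0.5, 0.6]
grip_width: 73.6
```

```bash
python3 -c "
from h import *
plan([(488.5,108.5,8,3.20)],-.6,.5)"
```

```text
[493.5 109.8  51.8] [ 3.141  0.008 -3.094] w 73.6 t 32.17 n 5
0.05,-0.01,0.44,0,0.02,-0.03,-0.6,
0.05,-0.01,0.44,0,0.02,-0.03,-0.6,
0.05,-0.01,0.44,0,0.02,-0.03,-0.6,
0.05,-0.01,0.44,0,0.02,-0.03,-0.6,
0.05,-0.01,0.44,0,0.02,-0.03,-0.6 
--
```

>>> {"method": "step_arm", "body": {
  "moves": [0.1,-0.03,0.4,0,0.05,0,-0.6,0.1,0,0.4,0,0.05,0,-0.6,0,0,0.4,0,0,0,-0.6,0,0,0.4,0,0,0,-0.6,0,0,0.2,0,0,0,-0.6,0,0,0,0,0,0,-0.6]
}}

```text
time: 32.67
tool_pos: [492.4, 109.0, 14.1]
tcp_rot: [3.141, 0.005, -3.099]
contact_force: [0.1, -0.2, 0.0]
grip_width: 73.4
```

>>> {"method": "step_arm", "body": {
  "moves": [0.15,0,0.25,0,0.05,-0.1,-0.6,0.05,0,0.1,0,0.02,0,-0.6,0,0,0,0,0,0,-0.6]
}}

```text
time: 32.92
tool_pos: [488.2, 108.8, 6.2]
tcp_rot: [3.141, -0.0, -3.091]
contact_force: [-0.0, -0.5, 0.5]
grip_width: 73.3
```

>>> {"method": "step_arm", "body": {
  "moves": [0,0,0,0,0,0,1,0,0,0,0,0,0,1,0,0,0,0,0,0,1,0,0,0,0,0,0,1,0,0,0,0,0,0,1,0,0,0,0,0,0,1,0,0,0,0,0,0,1]
}}

```text
time: 33.5
tool_pos: [488.7, 109.0, 7.1]
tcp_rot: [3.141, 0.001, -3.091]
contact_force: [0.1, 1.1, -2.0]
grip_width: 43.7
```

```bash
python3 -c "
from h import *
plan([(488,108.5,85,3.19),(486,228,85,3.15)],1,.8)"
```

```text
[488.7 109.    7.1] [ 3.141e+00  1.000e-03 -3.091e+00] w 43.7 t 33.5 n 13
0.01,0,-0.78,0,0,0.01,1,
0.01,0,-0.78,0,0,0.01,1,
0.01,0,-0.78,0,0,0.01,1,
0.01,0,-0.78,0,0,0.01,1,
0.01,0,-0.78,0,0,0.01,1,
-0.02,0.75,0,0,0,0.07,1,
-0.02,0.75,0,0,0,0.07,1,
-0.02,0.75,0,0,0,0.07,1 
--
-0.01,0.75,0,0,0,0.07,1,
-0.01,0.75,0,0,0,0.07,1,
0,0.75,0,0,0,0.07,1,
0,0.75,0,0,0,0.07,1,
0,0.75,0,0,0,0.07,1 
--
```

>>> {"method": "step_arm", "body": {
  "moves": [0,0,-0.7,0,0,0,1,0,0,-0.78,0,0,0,1,0,0,-0.78,0,0,0,1,0,0,-0.78,0,0,0,1,0,0,-0.7,0,0,0,1,0,0.7,0,0,0,0.07,1,0,0.75,0,0,0,0.07,1,0,0.75,0,0,0,0.07,1]
}}

```text
time: 34.17
tool_pos: [485.7, 151.5, 84.6]
tcp_rot: [3.141, -0.002, -3.11]
contact_force: [0.1, 0.1, -0.4]
grip_width: 43.7
```

>>> {"method": "step_arm", "body": {
  "moves": [0,0.75,0,0,0,0.07,1,0,0.75,0,0,0,0.07,1,0,0.7,0,0,0,0.07,1,0,0.3,0,0,0,0.07,1,0,0,0,0,0,0,1]
}}

```text
time: 34.58
tool_pos: [483.5, 205.7, 84.7]
tcp_rot: [3.141, -0.002, -3.13]
contact_force: [-0.6, 0.3, -1.2]
grip_width: 43.8
```

```bash
python3 -c "
from h import *
b=snap('top','top6');a=snap('scene','scene6')
zoom(b,160,300,180,255,5.7,'t6');zoom(a,355,515,145,260,5,'s6')
plan([(486,228.5,60,3.15)],1,.8)"
```

```text
[483.5 204.5  84.6] [ 3.141e+00 -3.000e-03 -3.130e+00] w 44.4 t 34.68 n 3
-0.05,0.4,0.41,0,-0.01,0.01,1,
-0.05,0.4,0.41,0,-0.01,0.01,1,
-0.05,0.4,0.41,0,-0.01,0.01,1 
--
```

View pics/s6.png

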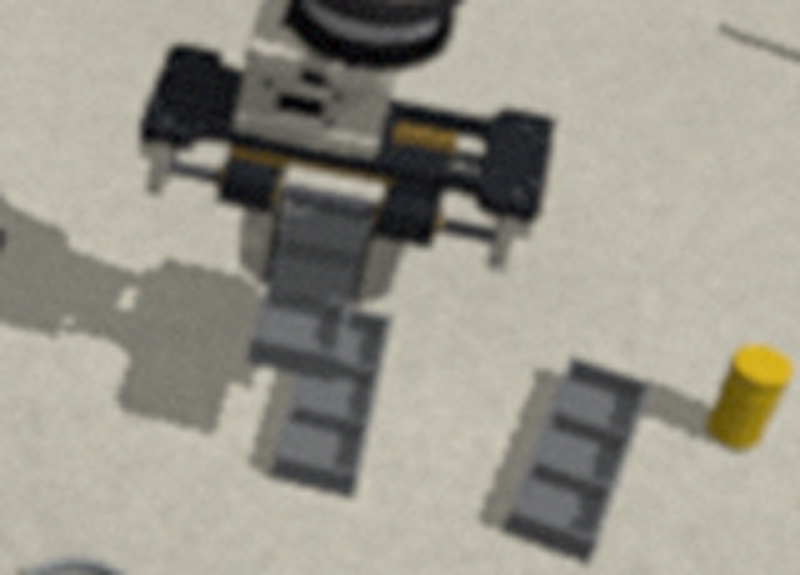

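>>> {"method": "step_arm", "body": {
  "moves": [-0.05,0.4,0.3,0,0,0,1,-0.05,0.4,0.4,0,0,0,1,-0.04,0.35,0.4,0,0,0,1,0,0,0.4,0,0,0,1,0,0,0,0,0,0,1]
}}

```text
time: 35.1
tool_pos: [486.5, 227.4, 51.2]
tcp_rot: [-3.141, -0.003, -3.133]
contact_force: [-0.8, -0.6, -1.3]
grip_width: 43.7
```

```bash
python3 -c "
from h import *
plan([(486,228.5,32,3.15)],1,.5)"
```

```text
[486.5 227.4  51.2] [-3.141e+00 -3.000e-03 -3.133e+00] w 43.7 t 35.1 n 2
0.01,0.03,0.48,0,-0.02,0,1,
0.01,0.03,0.48,0,-0.02,0,1 
--
```

>>> {"method": "step_arm", "body": {
  "moves": [0,0.04,0.4,0,0,0,1,0,0.02,0.4,0,0,0,1,0,0,0.1,0,0,0,1,0,0,0,0,0,0,1]
}}

```text
time: 35.43
tool_pos: [485.7, 228.2, 29.8]
tcp_rot: [-3.14, -0.006, -3.133]
contact_force: [0.0, -0.1, -1.3]
grip_width: 43.7
```

```bash
python3 -c "
from h import *
b=snap('top','top7');a=snap('scene','scene7')
zoom(a,385,465,180,250,8,'s7')
plan([(486,228.5,25,3.15)],1,.8)"
```

```text
[486.  228.3  30.5] [-3.14  -0.005 -3.133] w 43.7 t 35.53 n 1
0,0.01,0.27,-0.02,-0.07,0,1 
--
```

View pics/s7.png

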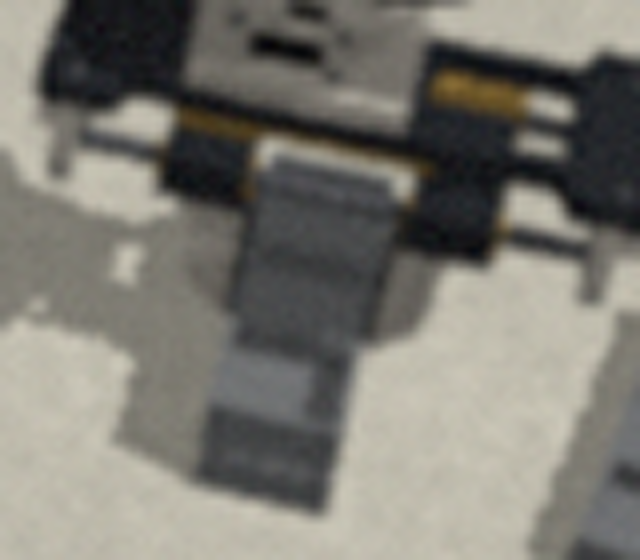

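>>> {"method": "step_arm", "body": {
  "moves": [0,0,0.2,0,0,0,1,0,0,0.12,0,0,0,1,0,0,0,0,0,0,1]
}}

```text
time: 35.78
tool_pos: [486.8, 228.3, 25.1]
tcp_rot: [-3.141, -0.003, -3.133]
contact_force: [-0.4, 0.9, -0.8]
grip_width: 43.8
```

>>> {"method": "step_arm", "body": {
  "moves": [0,0,0.06,0,0,0,1,0,0,0,0,0,0,1]
}}

```text
time: 35.95
tool_pos: [487.1, 228.4, 25.4]
tcp_rot: [3.142, -0.001, -3.133]
contact_force: [-0.6, 0.2, -0.9]
grip_width: 43.9
```

>>> {"method": "step_arm", "body": {
  "moves": [0,0,0.05,0,0,0,0,0,0,0,0,0,0,-0.3,0,0,0,0,0,0,-0.6,0,0,0,0,0,0,-0.6,0,0,-0.6,0,0,0,-0.6,0,0,-0.9,0,0,0,-0.6,0,0.3,-0.9,0,0,0.3,-0.6,0,0.8,-0.3,0,0,0.5,-0.6]
}}

```text
time: 36.62
tool_pos: [486.5, 248.3, 77.9]
tcp_rot: [-3.139, -0.005, 3.091]
contact_force: [1.4, 0.2, -0.1]
grip_width: 73.4
```

```bash
python3 -c "
from h import *
plan([(484.5,358,80,3.0)],-.6,.8)"
```

```text
[486.5 248.3  77.9] [-3.139 -0.005  3.091] w 73.4 t 36.62 n 7
0.05,0.78,-0.02,-0.01,-0.01,0.19,-0.6,
0.06,0.78,-0.02,-0.01,-0.01,0.19,-0.6,
0.07,0.78,-0.02,-0.01,-0.01,0.19,-0.6,
0.08,0.78,-0.02,-0.01,-0.01,0.19,-0.6,
0.09,0.78,-0.02,-0.01,-0.01,0.19,-0.6,
0.11,0.78,-0.02,-0.01,-0.01,0.19,-0.6,
0.12,0.78,-0.02,-0.01,-0.01,0.19,-0.6 
--
```

>>> {"method": "step_arm", "body": {
  "moves": [0.05,0.78,0,0,0,0.19,-0.6,0.06,0.78,0,0,0,0.19,-0.6,0.07,0.78,0,0,0,0.19,-0.6,0.08,0.78,0,0,0,0.19,-0.6,0.09,0.78,0.1,0,0,0.19,-0.6,0.1,0.7,0.2,0,0,0.19,-0.6,0.1,0.4,0.2,0,0,0.19,-0.6,0,0,0,0,0,0,-0.6]
}}

```text
time: 37.28
tool_pos: [486.3, 356.2, 70.1]
tcp_rot: [3.14, 0.001, 2.991]
contact_force: [-1.1, -0.8, 0.7]
grip_width: 73.3
```

```bash
python3 -c "
from h import *
b=snap('top','top8');a=snap('scene','scene8')
zoom(a,355,515,155,260,5,'s8');zoom(b,160,300,180,255,5.7,'t8')
plan([(484.5,358,40,3.0)],-.6,.8)"
```

```text
[486.7 354.9  70.7] [3.141e+00 1.000e-03 2.991e+00] w 73.7 t 37.38 n 2
0.07,0.07,0.77,0.01,0.01,-0.06,-0.6,
0.07,0.07,0.77,0.01,0.01,-0.06,-0.6 
--
```

View pics/s8.png

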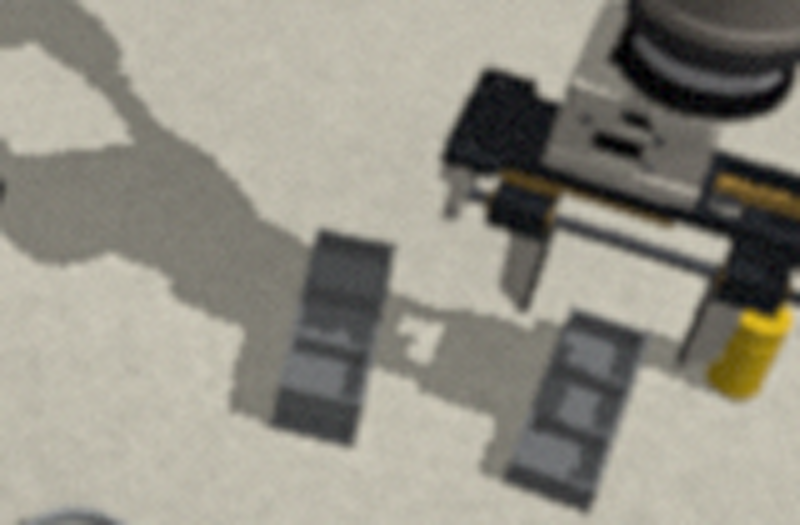

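View pics/t8.png

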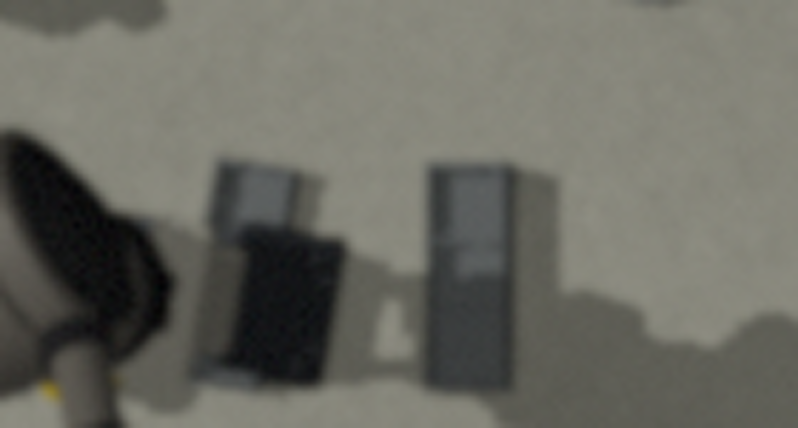

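The first tray is square on the pile in both views. The yellow look-alike is clear of the fingers. Now the second tray.

>>> {"method": "step_arm", "body": {
  "moves": [0.1,0.12,0.5,0,0,-0.06,-0.6,0.07,0.07,0.5,0,0,0,-0.6,0,0,0.5,0,0,0,-0.6,0,0,0.4,0,0,0,-0.6,0,0,0.3,0,0,0,-0.6,0,0,0,0,0,0,-0.6]
}}

```text
time: 37.88
tool_pos: [483.9, 356.4, 22.0]
tcp_rot: [-3.141, 0.0, 2.994]
contact_force: [-0.2, -0.1, 0.2]
grip_width: 73.4
```

>>> {"method": "step_arm", "body": {
  "moves": [0,0.05,0.4,0,0,0,-0.6,0,0,0.3,0,0,0,-0.6,0,0,0.05,0,0,0,-0.6,0,0,0,0,0,0,-0.6]
}}

```text
time: 38.22
tool_pos: [484.2, 357.0, 4.7]
tcp_rot: [-3.141, -0.001, 2.993]
contact_force: [-0.6, -1.2, 0.2]
grip_width: 73.4
```

>>> {"method": "step_arm", "body": {
  "moves": [0,0,-0.05,0,0,0,1,0,0,0,0,0,0,1,0,0,0,0,0,0,1,0,0,0,0,0,0,1,0,0,0,0,0,0,1,0,0,0,0,0,0,1,0,0,0,0,0,0,1]
}}

```text
time: 38.8
tool_pos: [485.0, 357.6, 7.3]
tcp_rot: [3.141, 0.001, 2.994]
contact_force: [0.5, -1.0, -0.5]
grip_width: 43.6
```

```bash
python3 -c "
from h import *
plan([(484,357,100,3.0),(487,228.4,95,3.15)],1,.8)"
```

```text
[485.  357.6   7.3] [3.141e+00 1.000e-03 2.994e+00] w 43.6 t 38.8 n 15
0.01,-0.01,-0.77,0,0,-0.02,1,
0.01,-0.01,-0.77,0,0,-0.02,1,
0.01,-0.01,-0.77,0,0,-0.02,1,
0.01,-0.01,-0.77,0,0,-0.02,1,
0.01,-0.01,-0.77,0,0,-0.02,1,
0.01,-0.01,-0.77,0,0,-0.02,1,
-0.12,-0.7,0.03,0,0,-0.24,1,
-0.11,-0.71,0.03,0,0,-0.24,1 
--
-0.09,-0.71,0.03,0,0,-0.24,1,
-0.08,-0.71,0.03,0,0,-0.24,1,
-0.07,-0.71,0.03,0,0,-0.24,1,
-0.06,-0.71,0.03,0,0,-0.24,1,
-0.05,-0.71,0.03,0,0,-0.24,1,
-0.03,-0.71,0.03,0,0,-0.24,1,
-0.02,-0.71,0.03,0,0,-0.24,1 
--
```

>>> {"method": "step_arm", "body": {
  "moves": [0,0,-0.7,0,0,0,1,0,0,-0.77,0,0,0,1,0,0,-0.77,0,0,0,1,0,0,-0.77,0,0,0,1,0,0,-0.77,0,0,0,1,0,0,-0.6,0,0,0,1,-0.12,-0.7,0,0,0,-0.24,1,-0.11,-0.71,0,0,0,-0.24,1]
}}

```text
time: 39.47
tool_pos: [483.6, 329.7, 97.0]
tcp_rot: [-3.14, -0.002, 3.031]
contact_force: [-0.4, 0.4, -0.5]
grip_width: 43.8
```

>>> {"method": "step_arm", "body": {
  "moves": [-0.09,-0.71,0,0,0,-0.24,1,-0.08,-0.71,0,0,0,-0.24,1,-0.07,-0.71,0,0,0,-0.24,1,-0.06,-0.71,0,0,0,-0.24,1,-0.05,-0.71,0,0,0,-0.24,1,-0.03,-0.6,0.1,0,0,-0.24,1,0,-0.2,0.2,0,0,0,1,0,0,0,0,0,0,1]
}}

```text
time: 40.13
tool_pos: [484.7, 236.5, 91.5]
tcp_rot: [-3.14, -0.002, 3.136]
contact_force: [0.4, -0.3, -1.4]
grip_width: 43.8
```

```bash
python3 -c "
from h import *
plan([(486.3,228.4,65,3.15)],1,.6)"
```

```text
[484.7 236.5  91.5] [-3.140e+00 -2.000e-03  3.136e+00] w 43.8 t 40.13 n 3
-0.03,-0.13,0.44,-0.01,-0.01,-0.07,1,
-0.03,-0.13,0.44,-0.01,-0.01,-0.07,1,
-0.03,-0.13,0.44,-0.01,-0.01,-0.07,1 
--
```

>>> {"method": "step_arm", "body": {
  "moves": [-0.03,-0.14,0.4,0,0,-0.07,1,-0.03,-0.13,0.4,0,0,-0.07,1,-0.03,-0.13,0.4,0,0,-0.07,1,0,0,0.2,0,0,0,1,0,0,0,0,0,0,1]
}}

```text
time: 40.55
tool_pos: [486.3, 229.6, 59.9]
tcp_rot: [-3.141, -0.003, -3.131]
contact_force: [0.8, 0.7, -1.2]
grip_width: 43.6
```

```bash
python3 -c "
from h import *
plan([(486.3,228.4,45,3.15)],1,.6)"
```

```text
[486.3 229.6  59.9] [-3.141e+00 -3.000e-03 -3.131e+00] w 43.6 t 40.55 n 2
0,-0.03,0.37,-0.01,-0.02,0.01,1,
0,-0.03,0.37,-0.01,-0.02,0.01,1 
--
```

>>> {"method": "step_arm", "body": {
  "moves": [0,-0.05,0.35,0,0,0,1,0,0,0.3,0,0,0,1,0,0,0.05,0,0,0,1,0,0,0,0,0,0,1]
}}

```text
time: 40.88
tool_pos: [485.8, 229.1, 43.6]
tcp_rot: [-3.14, -0.004, -3.13]
contact_force: [0.6, -0.4, -0.3]
grip_width: 43.5
```

>>> {"method": "step_arm", "body": {
  "moves": [0,0,0.05,0,0,0,1,0,0,0.03,0,0,0,1,0,0,0,0,0,0,1]
}}

```text
time: 41.13
tool_pos: [486.0, 229.3, 43.4]
tcp_rot: [-3.14, -0.003, -3.13]
contact_force: [-0.8, 0.5, -1.9]
grip_width: 43.7
```

>>> {"method": "step_arm", "body": {
  "moves": [0,0,0.1,0,0,0,1,0,0,0.06,0,0,0,1,0,0,0,0,0,0,1]
}}

```text
time: 41.38
tool_pos: [486.5, 229.5, 43.6]
tcp_rot: [-3.141, -0.0, -3.13]
contact_force: [-0.1, 0.0, -1.2]
grip_width: 43.4
```

>>> {"method": "step_arm", "body": {
  "moves": [0,0,0.2,0,0,0,1,0,0,0,0,0,0,1]
}}

```text
time: 41.55
tool_pos: [487.9, 229.9, 43.2]
tcp_rot: [3.141, 0.004, -3.129]
contact_force: [-0.6, 0.2, -1.9]
grip_width: 43.7
```

>>> {"method": "step_arm", "body": {
  "moves": [0,0,0,0,0,0,0,0,0,0,0,0,0,-0.3,0,0,0,0,0,0,-0.6,0,0,0,0,0,0,-0.6,0,0,-0.6,0,0,0,-0.6,0,0,-0.9,0,0,0,-0.6,0,0,-0.9,0,0,0.5,-0.6,0.3,-0.4,-0.5,0,0,0.9,-0.6]
}}

```text
time: 42.22
tool_pos: [480.9, 222.3, 98.9]
tcp_rot: [-3.141, -0.001, 3.055]
contact_force: [0.2, 0.3, 0.3]
grip_width: 73.0
```

>>> {"method": "step_arm", "body": {
  "moves": [0.5,-0.8,-0.5,0,0,0.95,-0.6,0.5,-0.8,-0.5,0,0,0.95,-0.6,0.45,-0.8,-0.5,0,0,0.95,-0.6,0.4,-0.8,-0.5,0,0,0.95,-0.6,0.3,-0.8,-0.4,0,0,0.95,-0.6,0.2,-0.8,0,0,0,0.95,-0.6,0.2,-0.8,0,0,0,0.95,-0.6,0,0,0,0,0,0,-0.6]
}}

```text
time: 42.88
tool_pos: [396.1, 125.0, 149.1]
tcp_rot: [-3.142, 0.001, 2.566]
contact_force: [0.3, -0.5, 0.1]
grip_width: 73.2
```

```bash
python3 -c "
from h import *
b=snap('top','top9');a=snap('scene','scene9')
zoom(a,210,480,130,265,2.95,'s9');zoom(b,220,450,160,275,3.4,'t9')
print(get_obs()['tool_pos'],get_obs()['tcp_rot'])"
```

```text
[398.24178982 126.21244322 149.29093266] [3.13976383e+00 2.29473979e-03 2.57013194e+00]
```

View pics/s9.png

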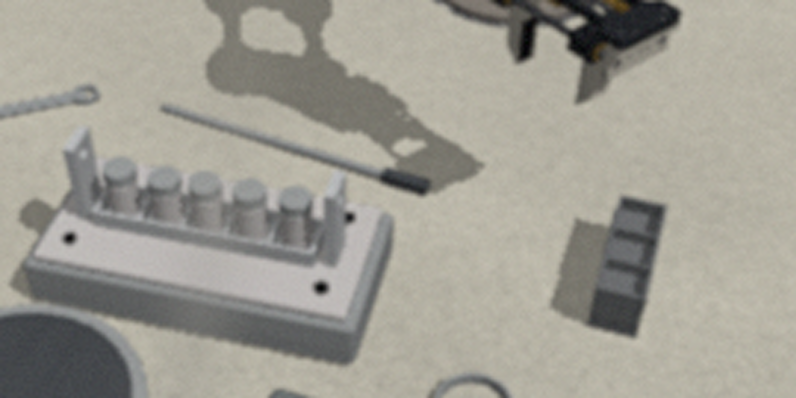

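View pics/t9.png

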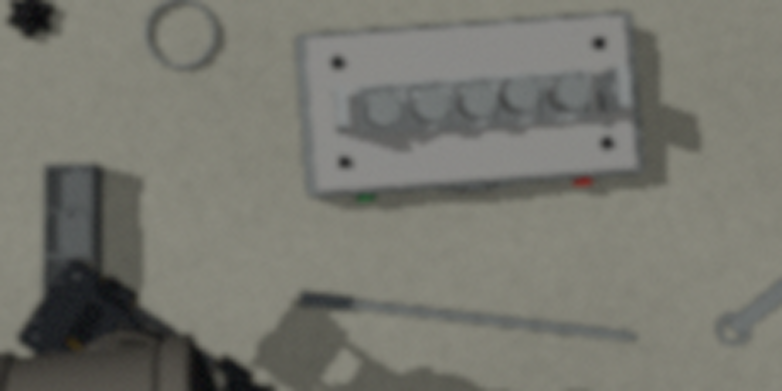

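The stack is square. The rod has been knocked sideways: its handle is now at top pixel (308..323,248), where before it was (324..338,251). I'll re-measure it.

```bash
cat > rod.py <<'E'
from h import *
def line(im,ends,n,off=4.0,dark=None):
    # sub-pixel ridge along the approximate line
    p,q=map(np.array,ends); d=(q-p)/np.linalg.norm(q-p); nn=np.array([-d[1],d[0]]); out=[]
    g=im.astype(np.float32)
    for t in np.linspace(0.02,.98,n):
        c=p+(q-p)*t; s=np.linspace(-off,off,41); pts=(c+s[:,None]*nn).astype(np.float32)
        v=cv2.remap(g,pts[:,0].reshape(1,-1),pts[:,1].reshape(1,-1),cv2.INTER_CUBIC)[0]
        bg=np.median(np.r_[v[:6],v[-6:]],axis=0); w=np.abs(v-bg).sum(1); w=np.clip(w-0.35*w.max(),0,None)
        out.append(c+nn*(w*s).sum()/w.sum())
    return np.array(out)
E
python3 - <<'E'
from rod import *
b=cv2.imread("pics/top9.png");a=cv2.imread("pics/scene9.png")
zoom(b,300,415,235,265,6.9,"tr9");zoom(a,255,365,155,200,7.2,"sr9")
E
```

```text
(no output)
```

View pics/tr9.png

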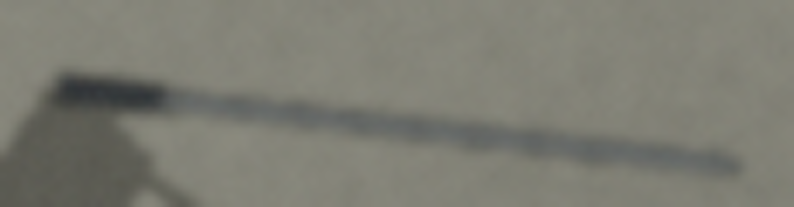

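View pics/sr9.png

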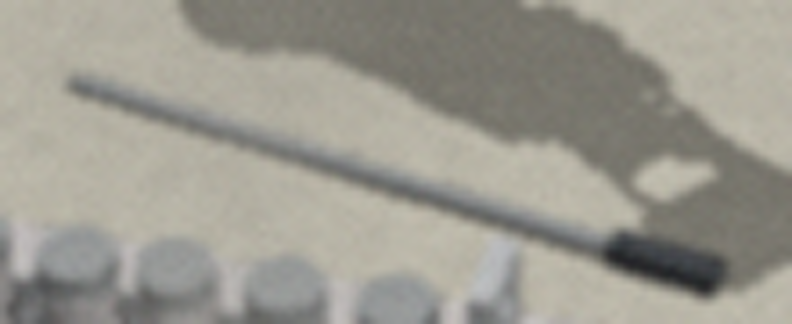

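```bash
python3 - <<'E'
from rod import *
t=(np.array([(58,90),(165,98),(742,166)])+.5)/6.9-.5+[300,235]
s=(np.array([(716,274),(608,247),(70,83)])+.5)/7.2-.5+[255,155]
for n,p in(("top",t),("scene",s)):
    P=np.array([onz(n,p[i],z)[0] for i,z in enumerate((7,7,5))]); d=P[0]-P[2]
    print(n,P.round(1),"ang of +x axis(handle->tip)",np.arctan2(-d[1],-d[0]).round(4),"L",np.linalg.norm(d).round(1),"handle mid",((P[0]+P[1])/2).round(1))
print(tri(s,t).round(1))
E
```

```text
top [[ 430.1   21.5    7. ]
 [ 427.3  -27.9    7. ]
 [ 400.4 -295.9    5. ]] ang of +x axis(handle->tip) -1.6642 L 318.8 handle mid [428.7  -3.2   7. ]
scene [[ 423.5   16.6    7. ]
 [ 422.8  -31.2    7. ]
 [ 398.1 -298.1    5. ]] ang of +x axis(handle->tip) -1.6514 L 315.7 handle mid [423.2  -7.3   7. ]
[[ 431.2   20.    14.6    2.7]
 [ 428.   -28.6   12.1    1.6]
 [ 400.9 -295.7    7.6    1. ]]
```

```bash
python3 -c "
from h import *
plan([(426.5,-4,70,1.485)],-.3,.9)"
```

```text
[398.2 126.2 149.3] [3.14e+00 2.00e-03 2.57e+00] w 73.7 t 42.98 n 17
-0.28,-0.28,0.23,0,0,0.91,-0.3,
-0.29,-0.26,0.23,0,0,0.91,-0.3,
-0.31,-0.24,0.23,0,0,0.91,-0.3,
-0.32,-0.22,0.23,0,0,0.91,-0.3,
-0.34,-0.2,0.23,0,0,0.91,-0.3,
-0.35,-0.18,0.23,0,0,0.91,-0.3,
-0.36,-0.15,0.23,0,0,0.91,-0.3,
-0.37,-0.13,0.23,0,0,0.91,-0.3 
--
-0.38,-0.11,0.23,0,0,0.91,-0.3,
-0.38,-0.08,0.23,0,0,0.91,-0.3,
-0.39,-0.06,0.23,0,0,0.91,-0.3,
-0.39,-0.03,0.23,0,0,0.91,-0.3,
-0.39,-0.01,0.23,0,0,0.91,-0.3,
-0.39,0.02,0.23,0,0,0.91,-0.3,
-0.39,0.04,0.23,0,0,0.91,-0.3,
-0.39,0.07,0.23,0,0,0.91,-0.3 
--
-0.38,0.09,0.23,0,0,0.91,-0.3 
--
```

>>> {"method": "step_arm", "body": {
  "moves": [-0.28,-0.28,0.23,0,0,0.91,-0.3,-0.29,-0.26,0.23,0,0,0.91,-0.3,-0.31,-0.24,0.23,0,0,0.91,-0.3,-0.32,-0.22,0.23,0,0,0.91,-0.3,-0.34,-0.2,0.23,0,0,0.91,-0.3,-0.35,-0.18,0.23,0,0,0.91,-0.3,-0.36,-0.15,0.23,0,0,0.91,-0.3,-0.37,-0.13,0.23,0,0,0.91,-0.3]
}}

```text
time: 43.65
tool_pos: [420.0, 68.2, 110.5]
tcp_rot: [3.132, 0.002, 2.06]
contact_force: [0.3, 0.1, 0.1]
grip_width: 59.6
```

>>> {"method": "step_arm", "body": {
  "moves": [-0.38,-0.11,0.23,0,0,0.91,-0.3,-0.38,-0.08,0.23,0,0,0.91,-0.3,-0.39,-0.06,0.23,0,0,0.91,-0.3,-0.39,-0.03,0.23,0,0,0.91,-0.3,-0.39,0,0.23,0,0,0.91,-0.3,-0.39,0.02,0.23,0,0,0.91,-0.3,-0.39,0.04,0.23,0,0,0.91,-0.3,-0.2,0.07,0,0,0,0.8,-0.3]
}}

```text
time: 44.32
tool_pos: [442.0, 11.6, 72.9]
tcp_rot: [3.132, -0.004, 1.551]
contact_force: [-0.6, -0.2, 0.0]
grip_width: 59.8
```

```bash
python3 -c "
from h import *
b=snap('top','top10');a=snap('scene','scene10')
zoom(a,255,395,115,200,5.7,'s10')
plan([(426.5,-4,50,1.485)],-.3,.9)"
```

```text
[442.4  11.7  73.5] [ 3.131 -0.004  1.553] w 59.6 t 44.42 n 2
-0.4,-0.4,0.58,0.08,-0.03,0.48,-0.3,
-0.41,-0.38,0.58,0.08,-0.03,0.48,-0.3 
--
```

View pics/s10.png

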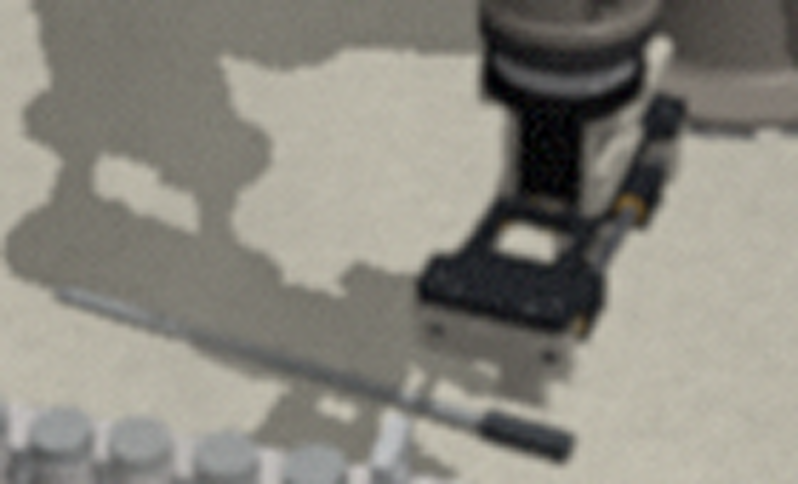

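>>> {"method": "step_arm", "body": {
  "moves": [-0.4,-0.4,0.4,0.08,0,0.48,-0.3,-0.38,-0.38,0.5,0.08,0,0.45,-0.3,0,0,0.3,0,0,0,-0.3,0,0,0,0,0,0,-0.3]
}}

```text
time: 44.75
tool_pos: [426.5, -2.9, 47.1]
tcp_rot: [-3.141, -0.005, 1.493]
contact_force: [-0.6, -0.4, -0.9]
grip_width: 59.7
```

```bash
python3 -c "
from h import *
plan([(426.5,-4,20,1.485)],-.3,.6)"
```

```text
[426.5  -2.9  47.1] [-3.141 -0.005  1.493] w 59.7 t 44.75 n 3
-0.02,0,0.45,0,-0.02,0.04,-0.3,
-0.02,0,0.45,0,-0.02,0.04,-0.3,
-0.02,0,0.45,0,-0.02,0.04,-0.3 
--
```

>>> {"method": "step_arm", "body": {
  "moves": [-0.02,0,0.45,0,-0.02,0.04,-0.3,-0.02,0,0.45,0,-0.02,0.04,-0.3,-0.02,0,0.45,0,-0.02,0,-0.3,0,0,0.2,0,0,0,-0.3,0,0,0,0,0,0,-0.3]
}}

```text
time: 45.17
tool_pos: [427.3, -2.9, 14.9]
tcp_rot: [3.141, -0.001, 1.494]
contact_force: [0.4, -0.1, -0.2]
grip_width: 59.5
```

>>> {"method": "step_arm", "body": {
  "moves": [-0.05,0,0.35,0,0,0.1,-0.3,0,0,0.15,0,0,0,-0.3,0,0,0.05,0,0,0,-0.3,0,0,0,0,0,0,-0.3]
}}

```text
time: 45.5
tool_pos: [428.2, -3.7, 3.6]
tcp_rot: [3.139, -0.001, 1.488]
contact_force: [0.2, -0.4, -0.9]
grip_width: 59.3
```

>>> {"method": "step_arm", "body": {
  "moves": [0,0,0.05,0,0,0,1,0,0,0,0,0,0,1,0,0,0,0,0,0,1,0,0,0,0,0,0,1,0,0,0,0,0,0,1,0,0,0,0,0,0,1,0,0,0,0,0,0,1,0,0,0,0,0,0,1]
}}

```text
time: 46.17
tool_pos: [428.7, -3.8, 3.4]
tcp_rot: [3.138, -0.001, 1.488]
contact_force: [0.5, 0.2, -1.2]
grip_width: 13.8
```

```bash
python3 -c "
from h import *
x,y,_=sh(0,455,0); print(x,y)
plan([(428,-4,150,1.488),(480,100,200,1.5),(x,y,200,1.664)],1,.8)"
```

```text
569.3459706997473 321.5337702731369
[428.7  -3.8   3.4] [ 3.138e+00 -1.000e-03  1.488e+00] w 13.8 t 46.17 n 33
0,0,-0.73,0.01,0,0,1,
0,0,-0.73,0.01,0,0,1,
0,0,-0.73,0.01,0,0,1,
0,0,-0.73,0.01,0,0,1,
0,0,-0.73,0.01,0,0,1,
0,0,-0.73,0.01,0,0,1,
0,0,-0.73,0.01,0,0,1,
0,0,-0.73,0.01,0,0,1 
--
0,0,-0.73,0.01,0,0,1,
0,0,-0.73,0.01,0,0,1,
0.67,0.27,-0.31,0,0,-0.02,1,
0.67,0.27,-0.31,0,0,-0.02,1,
0.67,0.27,-0.31,0,0,-0.02,1,
0.67,0.27,-0.31,0,0,-0.02,1,
0.67,0.27,-0.31,0,0,-0.02,1,
0.67,0.28,-0.31,0,0,-0.02,1 
--
0.67,0.28,-0.31,0,0,-0.02,1,
0.67,0.28,-0.31,0,0,-0.02,1,
0.76,0.24,0,0,0,-0.16,1,
0.75,0.25,0,0,0,-0.16,1,
0.75,0.26,0,0,0,-0.16,1,
0.75,0.27,0,0,0,-0.16,1,
0.75,0.28,0,0,0,-0.16,1,
0.74,0.29,0,0,0,-0.16,1 
--
0.74,0.29,0,0,0,-0.16,1,
0.74,0.3,0,0,0,-0.16,1,
0.73,0.31,0,0,0,-0.16,1,
0.73,0.32,0,0,0,-0.16,1,
0.73,0.33,0,0,0,-0.16,1,
0.72,0.33,0,0,0,-0.16,1,
0.72,0.34,0,0,0,-0.16,1,
0.72,0.35,0,0,0,-0.16,1 
--
0.71,0.36,0,0,0,-0.16,1 
--
```

Slow start to the lift, to limit pitching of the rod in the grip.

>>> {"method": "step_arm", "body": {
  "moves": [0,0,-0.2,0,0,0,1,0,0,-0.4,0,0,0,1,0,0,-0.6,0,0,0,1,0,0,-0.7,0,0,0,1,0,0,-0.7,0,0,0,1,0,0,-0.7,0,0,0,1,0,0,-0.7,0,0,0,1,0,0,-0.7,0,0,0,1]
}}

```text
time: 46.83
tool_pos: [425.6, -3.3, 102.3]
tcp_rot: [-3.139, -0.002, 1.487]
contact_force: [-0.0, -0.1, -1.2]
grip_width: 13.8
```

>>> {"method": "step_arm", "body": {
  "moves": [0,0,-0.7,0,0,0,1,0.2,0,-0.7,0,0,0,1,0.4,0.2,-0.5,0,0,0,1,0.6,0.27,-0.4,0,0,0,1,0.67,0.27,-0.4,0,0,0,1,0.67,0.27,-0.4,0,0,0,1,0.67,0.27,-0.4,0,0,0,1,0.67,0.28,-0.3,0,0,0,1]
}}

```text
time: 47.5
tool_pos: [462.4, 72.7, 190.2]
tcp_rot: [3.139, -0.002, 1.483]
contact_force: [1.4, -0.2, -1.0]
grip_width: 13.7
```

```bash
python3 -c "
from h import *
a=snap('scene','scene11')
zoom(a,230,430,80,220,4,'s11')
x,y,_=sh(0,455,0)
plan([(x,y,200,1.664)],1,.8)"
```

```text
[464.2  74.5 191.5] [ 3.135e+00 -3.000e-03  1.484e+00] w 13.6 t 47.55 n 17
0.75,0.24,-0.02,0.01,0,-0.15,1,
0.75,0.25,-0.02,0.01,0,-0.15,1,
0.75,0.26,-0.02,0.01,0,-0.15,1,
0.74,0.27,-0.02,0.01,0,-0.15,1,
0.74,0.28,-0.02,0.01,0,-0.15,1,
0.74,0.28,-0.02,0.01,0,-0.15,1,
0.73,0.29,-0.02,0.01,0,-0.15,1,
0.73,0.3,-0.02,0.01,0,-0.15,1 
--
0.73,0.31,-0.02,0.01,0,-0.15,1,
0.72,0.32,-0.02,0.01,0,-0.15,1,
0.72,0.32,-0.02,0.01,0,-0.15,1,
0.72,0.33,-0.02,0.01,0,-0.15,1,
0.71,0.34,-0.02,0.01,0,-0.15,1,
0.71,0.35,-0.02,0.01,0,-0.15,1,
0.71,0.35,-0.02,0.01,0,-0.15,1,
0.7,0.36,-0.02,0.01,0,-0.15,1 
--
0.7,0.37,-0.02,0.01,0,-0.15,1 
--
```

View pics/s11.png

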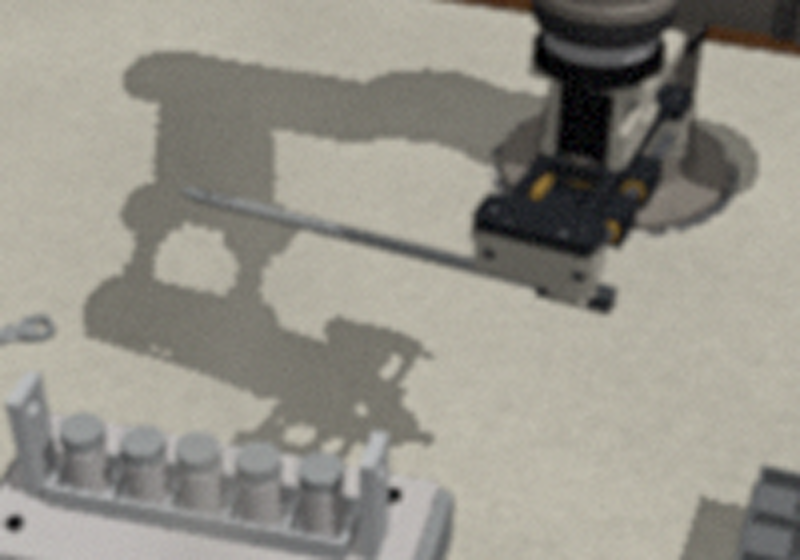

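>>> {"method": "step_arm", "body": {
  "moves": [0.75,0.24,-0.02,0,0,-0.15,1,0.75,0.25,-0.02,0,0,-0.15,1,0.75,0.26,-0.02,0,0,-0.15,1,0.74,0.27,-0.02,0,0,-0.15,1,0.74,0.28,-0.02,0,0,-0.15,1,0.74,0.28,-0.02,0,0,-0.15,1,0.73,0.29,-0.02,0,0,-0.15,1,0.73,0.3,-0.02,0,0,-0.15,1]
}}

```text
time: 48.22
tool_pos: [511.6, 193.3, 199.5]
tcp_rot: [3.135, -0.002, 1.57]
contact_force: [0.3, 0.4, -0.4]
grip_width: 13.2
```

>>> {"method": "step_arm", "body": {
  "moves": [0.73,0.31,0,0,0,-0.15,1,0.72,0.32,0,0,0,-0.15,1,0.72,0.32,0,0,0,-0.15,1,0.72,0.33,0,0,0,-0.15,1,0.71,0.34,0,0,0,-0.15,1,0.71,0.35,0,0,0,-0.15,1,0.71,0.35,0,0,0,-0.15,1,0.6,0.3,0,0,0,-0.15,1]
}}

```text
time: 48.88
tool_pos: [558.4, 310.6, 202.1]
tcp_rot: [3.139, 0.0, 1.659]
contact_force: [-0.4, 0.3, -1.6]
grip_width: 13.8
```

```bash
python3 -c "
from h import *
x,y,_=sh(0,455,0)
plan([(x,y,150,1.664)],1,.6)"
```

```text
[558.4 310.6 202.1] [3.139 0.    1.659] w 13.8 t 48.88 n 5
0.1,0.12,0.52,0.01,0,-0.01,1,
0.1,0.12,0.52,0.01,0,-0.01,1,
0.1,0.12,0.52,0.01,0,-0.01,1,
0.1,0.12,0.52,0.01,0,-0.01,1,
0.1,0.12,0.52,0.01,0,-0.01,1 
--
```

>>> {"method": "step_arm", "body": {
  "moves": [0.1,0.12,0.5,0,0,0,1,0.1,0.12,0.5,0,0,0,1,0.1,0.12,0.5,0,0,0,1,0.05,0.12,0.5,0,0,0,1,0,0.1,0.5,0,0,0,1,0,0,0.4,0,0,0,1,0,0,0.2,0,0,0,1,0,0,0,0,0,0,1]
}}

```text
time: 49.55
tool_pos: [568.2, 316.5, 131.4]
tcp_rot: [-3.138, 0.002, 1.658]
contact_force: [0.2, -0.3, -0.4]
grip_width: 13.7
```

```bash
python3 -c "
from h import *
b=snap('top','top12');a=snap('scene','scene12')
zoom(a,280,440,120,230,5,'s12');zoom(b,180,360,150,230,4.4,'t12')
x,y,_=sh(0,455,0)
plan([(x,y,130.5,1.664)],1,.6)"
```

```text
[568.6 316.8 132.7] [-3.139e+00  2.000e-03  1.658e+00] w 13.6 t 49.65 n 1
0.23,0.06,0.11,-0.03,0.03,-0.08,1 
--
```

View pics/s12.png

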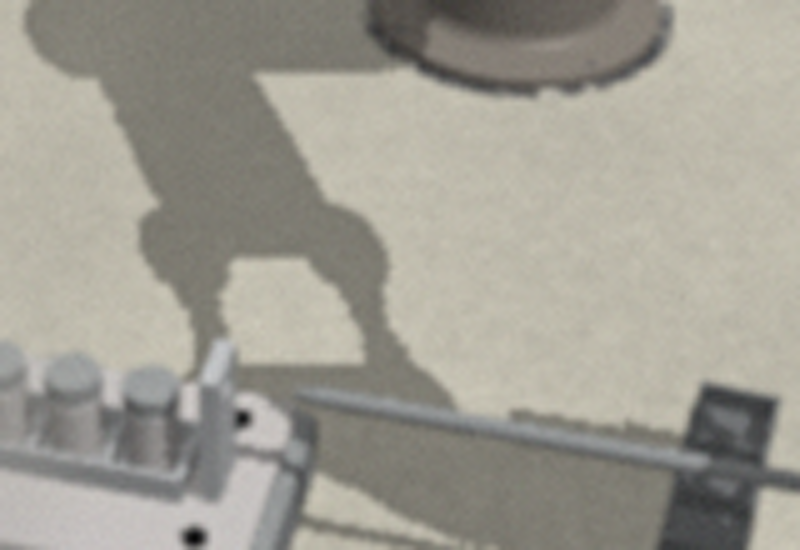

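View pics/t12.png

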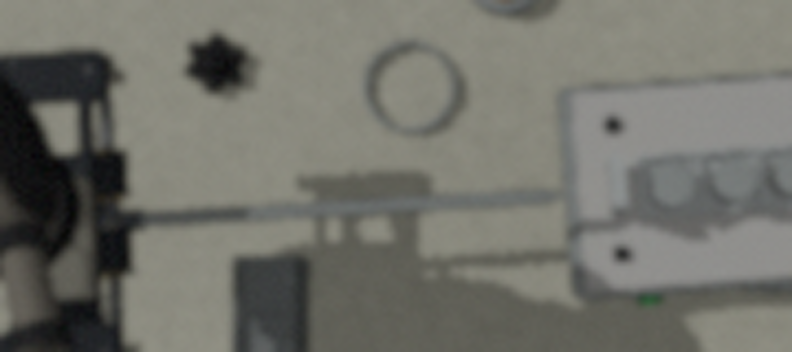

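```bash
cat > chk.py <<'E'
from rod import *
def chk(tag,zoff=3.6,tipoff=295):
    b=cv2.imread(f"pics/top{tag}.png");a=cv2.imread(f"pics/scene{tag}.png")
    p,Q,o=pose(); ax=p+np.array([0,0,zoff]); d=-Q[:,0]
    sg=[(ax+d*25,ax+d*tipoff,(0,0,255))]+[(sh(0,-123,134),sh(0,420,134),(0,255,0))]
    for y in(113,123,-113,-123):
        c=[sh(x,y,z) for x,z in((-17,148),(17,148),(17,68),(-17,68))]; sg+=[(i,j,(255,0,255)) for i,j in zip(c,c[1:]+c[:1])]
        t=np.linspace(0,6.283,17);c=[sh(6.5*np.cos(k),y,134+6.5*np.sin(k)) for k in t]; sg+=[(i,j,(255,255,0)) for i,j in zip(c,c[1:])]
    return b,a,sg,ax,d
E
python3 - <<'E'
from chk import *
b,a,sg,ax,d=chk("12")
print("pred tip",ax+d*295)
overlay(a,'scene',300,400,170,230,8,'os12',sg);overlay(b,'top',200,340,175,215,5.7,'ot12',sg)
zoom(a,300,400,170,230,8,'zs12')
E
```

```text
pred tip [594.38775085  22.96055819 136.84211375]
```

View pics/os12.png

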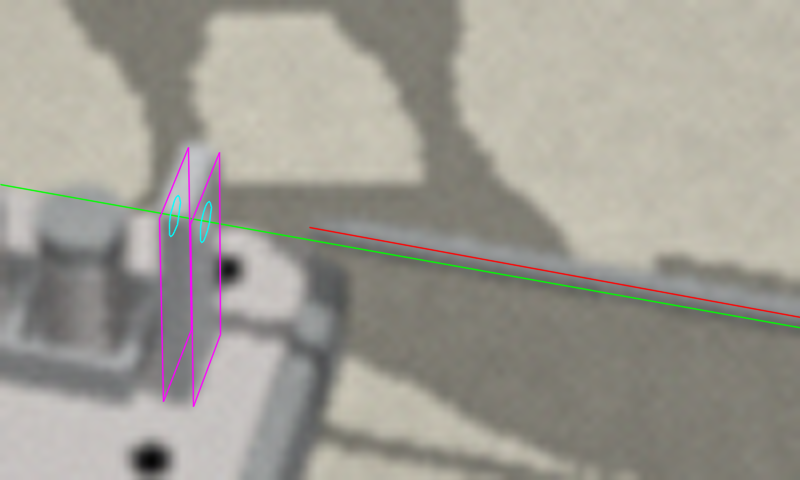

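View pics/ot12.png

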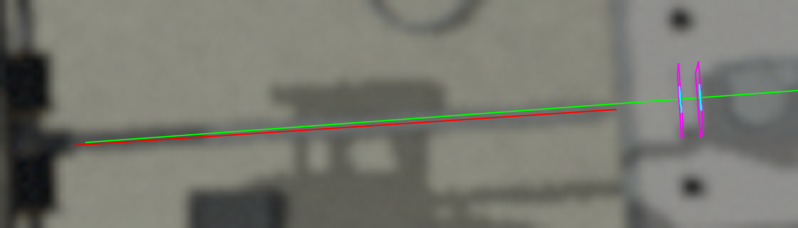

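View pics/zs12.png

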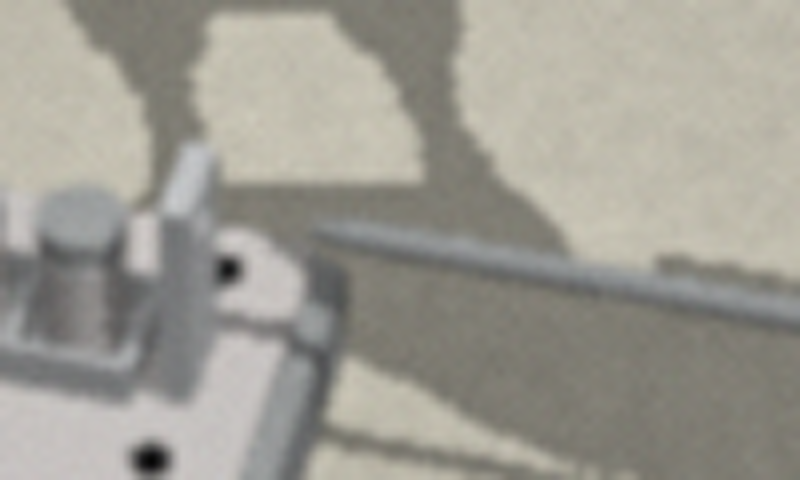

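```bash
cat > st.py <<'E'
from h import *
def st(zoff=3.6,droop=0.0068):
    p,Q,o=pose(); c,s=np.cos(SA),np.sin(SA)
    r=lambda v:np.array([c*v[0]+s*v[1],-s*v[0]+c*v[1],v[2]])
    q=r(p-np.array([*SH,0])); d=r(-Q[:,0]); d=d+np.array([0,0,-droop])
    q=q+np.array([0,0,zoff]); t=q+295*d; b=q+25*d
    print("t",round(o["time"],2),"handle",q.round(1),"tip",t.round(1),"dir mrad x,z",(d[[0,2]]*1000).round(1),"yaw",o["tcp_rot"].round(4),"F_sh",r(o["contact_force"]).round(1),"M",o["moment"].round(2),"w",round(o["grip_width"],1))
st()
E
python3 st.py
```

```text
t 49.65 handle [ -1.1 450.4 136.3] tip [ -2.8 155.4 134.8] dir mrad x,z [-5.6 -4.9] yaw [-3.1392e+00  1.9000e-03  1.6582e+00] F_sh [ 0.5 -0.2 -1.2] M [ 0.05  0.06 -0.02] w 13.6
```

>>> {"method": "step_arm", "body": {
  "moves": [0,0.06,0.12,0,-0.07,-0.08,1,0,0,0,0,0,0,1]
}}

```text
time: 49.82
tool_pos: [570.5, 317.0, 131.4]
tcp_rot: [-3.141, 0.007, 1.664]
contact_force: [-0.5, -0.4, -1.4]
grip_width: 13.8
```

```bash
python3 st.py
```

```text
t 49.82 handle [  0.7 450.4 135. ] tip [  0.8 155.4 134.9] dir mrad x,z [ 0.3 -0.2] yaw [-3.1414  0.0066  1.6641] F_sh [-0.5 -0.4 -1.4] M [ 0.02 -0.01 -0.02] w 13.8
```

>>> {"method": "step_arm", "body": {
  "moves": [-0.3,-0.02,0.03,0,0,0,1,-0.4,-0.02,0.03,0,0,0,1,-0.3,0,0,0,0,0,1,-0.1,0,0,0,0,0,1,0,0,0,0,0,0,1]
}}

```text
time: 50.23
tool_pos: [572.6, 292.9, 132.1]
tcp_rot: [3.138, 0.006, 1.665]
contact_force: [0.0, -0.7, -1.0]
grip_width: 13.7
```

```bash
python3 st.py; python3 - <<'E'
from chk import *
b=snap('top','top13');a=snap('scene','scene13')
b,a,sg,ax,d=chk("13")
overlay(a,'scene',310,380,170,222,11,'os13',sg);zoom(a,310,380,170,222,11,'zs13')
zoom(b,290,350,175,205,13,'zt13');overlay(b,'top',290,350,175,205,13,'ot13',sg)
E
```

```text
t 50.23 handle [  0.6 426.1 135.7] tip [  0.8 131.2 135.5] dir mrad x,z [ 0.8 -0.7] yaw [3.1385 0.0061 1.6646] F_sh [-0.  -0.7 -1. ] M [-0.    0.03 -0.04] w 13.7
```

View pics/os13.png

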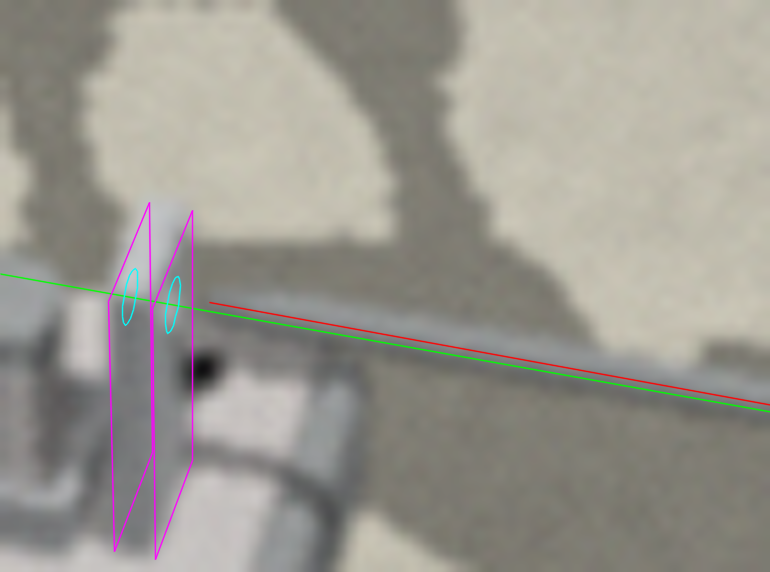

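View pics/zs13.png

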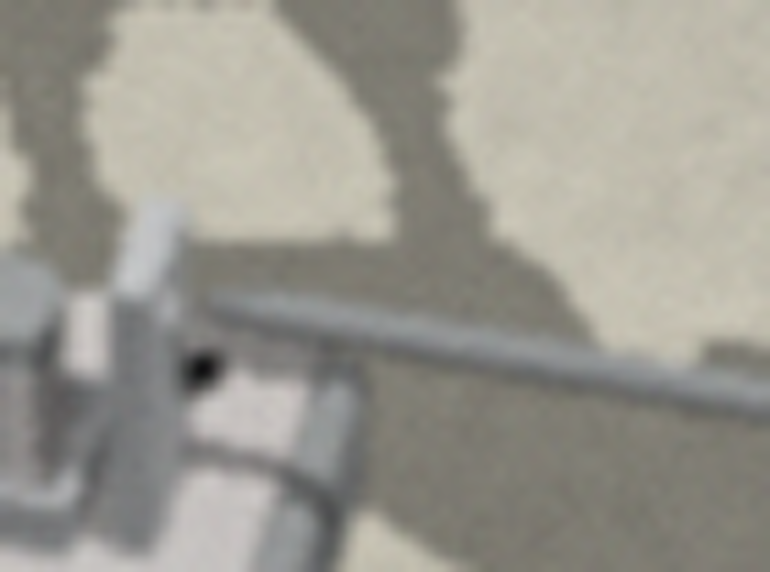

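View pics/zt13.png

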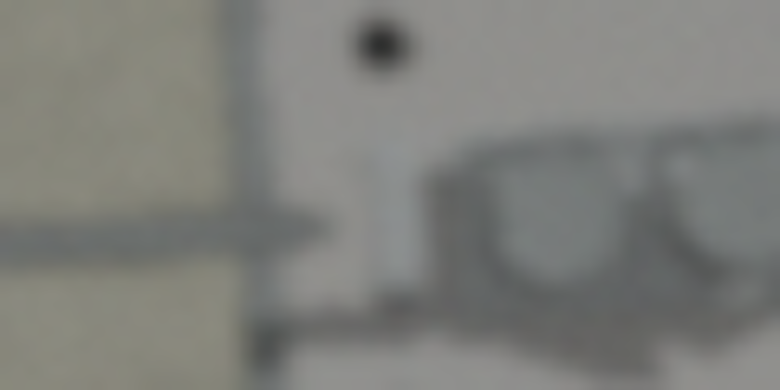

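View pics/ot13.png

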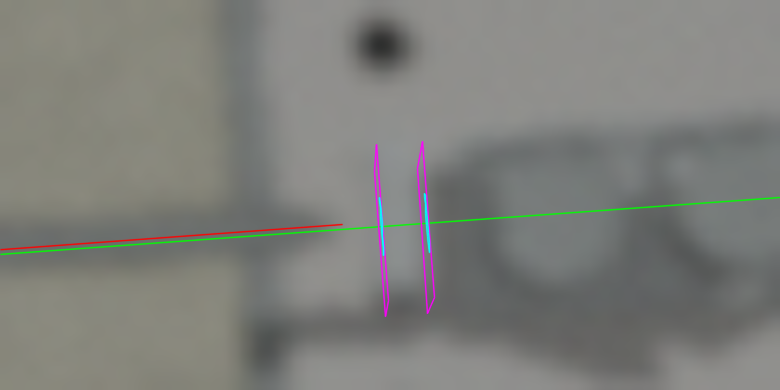

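```bash
cat > fit.py <<'E'
from chk import *
def fit(tag,t0=60,t1=280):
    b,a,sg,ax,d=chk(tag); d=d+np.array([0,0,-0.0068])
    for n,im in(("top",b),("scene",a)):
        P=ax+d*t0;E=ax+d*t1; pq=proj(n,np.array([P,E])); L=line(im,pq,24,off=4)
        dd=(pq[1]-pq[0])/np.linalg.norm(pq[1]-pq[0]); nn=np.array([-dd[1],dd[0]])
        s=(L-pq[0])@dd; e=(L-pq[0])@nn
        k=np.ones(len(s),bool)
        for _ in range(3):
            c=np.polyfit(s[k],e[k],1); r=e-np.polyval(c,s); k=np.abs(r)<max(2*np.std(r[k]),.15)
        Ln=np.linalg.norm(pq[1]-pq[0])
        mm=(t1-t0)/Ln
        print(n,"resid px at handle",np.polyval(c,0).round(2),"at tip",np.polyval(c,Ln).round(2),"std",np.std(r[k]).round(2),"n",k.sum(),"mm/px",mm.round(2),"normal",nn.round(2))
        print(e.round(1))
if __name__=="__main__":
    import sys; fit(sys.argv[1])
E
python3 fit.py 13
```

```text
top resid px at handle -0.52 at tip 0.17 std 0.3 n 20 mm/px 2.84 normal [0.07 1.  ]
[-0.8 -0.6 -0.7 -0.7 -0.5 -0.2 -0.4  0.1  0.5  0.5 -0.8  1.8  3.4 -0.3
 -0.5  0.8 -0.2 -0.4 -0.1  0.1  0.3 -0.1 -0.2  0.2]
scene resid px at handle -0.0 at tip 0.95 std 0.64 n 24 mm/px 2.38 normal [ 0.17 -0.98]
[-1.2 -1.1  1.2  0.   0.6  1.   0.2 -0.1  1.   0.8  0.8  1.4  0.8  0.8
 -0.4 -0.3 -0.1  0.6  1.   0.4  0.6  1.5  1.3  0.5]
```

>>> {"method": "step_arm", "body": {
  "moves": [-0.1,0,0.09,0,0,-0.06,1,-0.3,0,0.03,0,0,0,1,-0.2,0,0.02,0,0,0,1,0,0,0,0,0,0,1]
}}

```text
time: 50.67
tool_pos: [573.8, 280.9, 129.0]
tcp_rot: [3.138, 0.006, 1.67]
contact_force: [-0.1, 0.0, -1.1]
grip_width: 13.6
```

```bash
python3 st.py
```

```text
t 50.67 handle [  0.6 414.1 132.6] tip [  2.6 119.2 132.3] dir mrad x,z [ 6.7 -1. ] yaw [3.1384 0.0058 1.6705] F_sh [-0.1  0.  -1.1] M [0.01 0.03 0.01] w 13.6
```

>>> {"method": "step_arm", "body": {
  "moves": [-0.2,-0.02,-0.06,0,0,0.03,1,-0.3,0,0,0,0,0,1,-0.3,0,0,0,0,0,1,0,0,0,0,0,0,1]
}}

```text
time: 51.0
tool_pos: [575.0, 263.3, 130.4]
tcp_rot: [3.138, 0.006, 1.668]
contact_force: [-0.1, -0.0, -0.9]
grip_width: 13.6
```

```bash
python3 st.py; python3 - <<'E'
from chk import *
b=snap('top','top14');a=snap('scene','scene14')
b,a,sg,ax,d=chk("14")
zoom(a,300,380,170,222,10,'zs14')
E
```

```text
t 51.0 handle [3.000e-01 3.964e+02 1.340e+02] tip [  1.6 101.5 133.8] dir mrad x,z [ 4.6 -0.8] yaw [3.1384 0.006  1.6684] F_sh [-0.1 -0.  -0.9] M [-0.02  0.01  0.06] w 13.6
```

View pics/zs14.png

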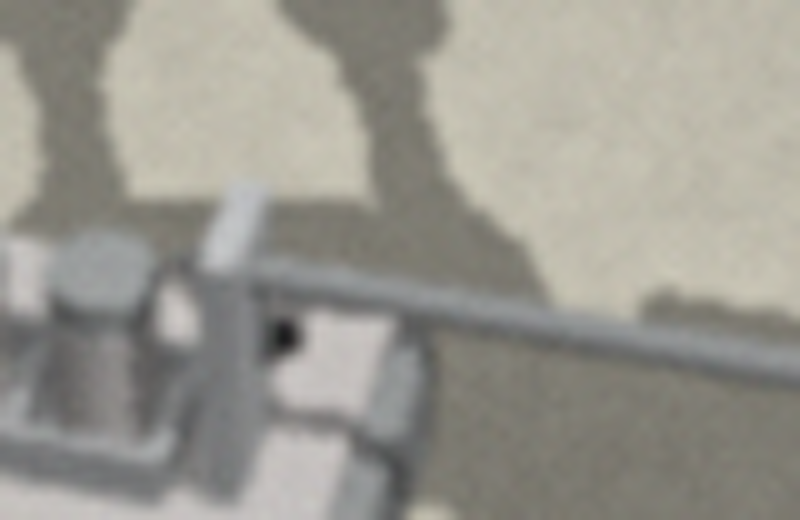

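>>> {"method": "step_arm", "body": {
  "moves": [-0.4,0,0,0,0,0,1,-0.5,0,0,0,0,0,1,-0.5,0,0,0,0,0,1,-0.3,0,0,0,0,0,1,0,0,0,0,0,0,1]
}}

```text
time: 51.52
tool_pos: [578.4, 227.1, 130.6]
tcp_rot: [3.138, 0.006, 1.669]
contact_force: [-0.4, 0.7, -0.7]
grip_width: 13.6
```

```bash
python3 st.py
```

```text
t 51.52 handle [2.000e-01 3.601e+02 1.342e+02] tip [  1.9  65.1 133.8] dir mrad x,z [ 5.6 -1.2] yaw [3.1383 0.0056 1.6694] F_sh [-0.3  0.7 -0.7] M [0.05 0.05 0.08] w 13.6
```

>>> {"method": "step_arm", "body": {
  "moves": [-0.4,0,0,0,0,0.03,1,-0.5,0,0,0,0,0,1,-0.5,0,0,0,0,0,1,-0.5,0,0,0,0,0,1,-0.5,0,0,0,0,0,1,-0.3,0,0,0,0,0,1,0,0,0,0,0,0,1]
}}

```text
time: 52.1
tool_pos: [584.2, 166.3, 130.9]
tcp_rot: [3.138, 0.006, 1.666]
contact_force: [0.5, 1.1, -0.7]
grip_width: 13.9
```

```bash
python3 st.py; python3 - <<'E'
from chk import *
b=snap('top','top15');a=snap('scene','scene15')
b,a,sg,ax,d=chk("15")
zoom(a,225,345,165,225,6.6,'zs15');overlay(a,'scene',225,345,165,225,6.6,'os15',sg)
overlay(b,'top',310,415,165,215,7.5,'zt15',[])
E
```

```text
t 52.1 handle [  0.4 299.  134.5] tip [  0.9   4.  134.2] dir mrad x,z [ 1.8 -1.1] yaw [3.1384 0.0057 1.6656] F_sh [ 0.6  1.  -0.7] M [ 0.01  0.04 -0.  ] w 13.9
```

View pics/zs15.png

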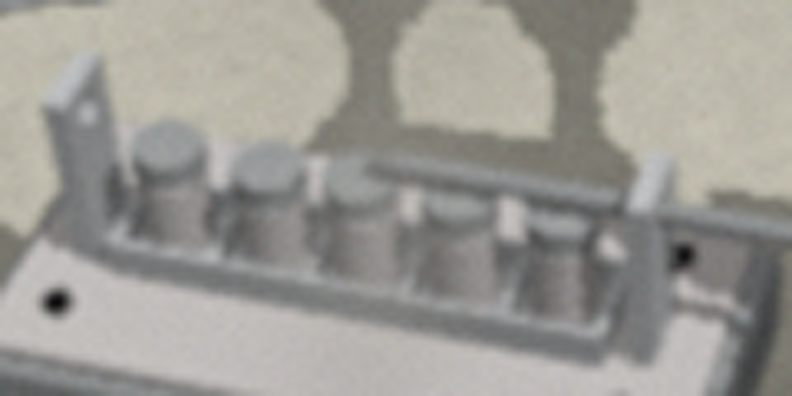

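View pics/os15.png

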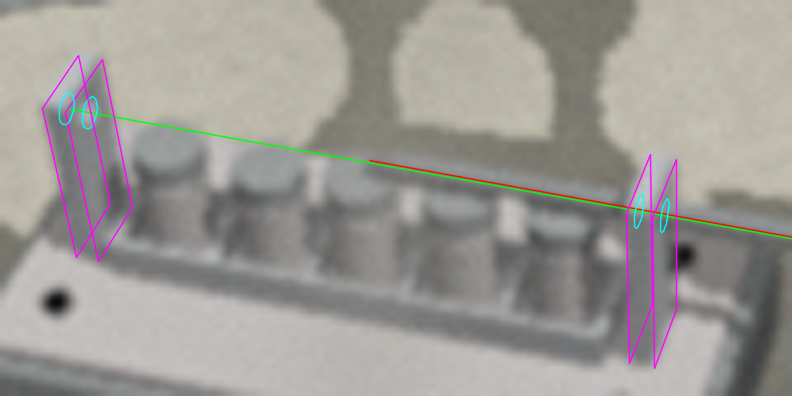

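View pics/zt15.png

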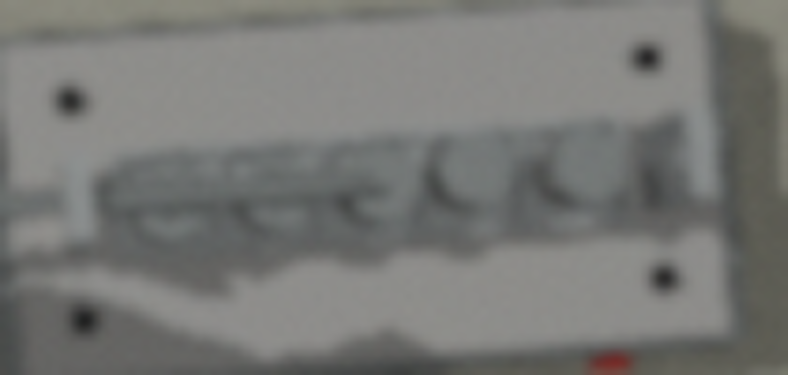

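```bash
python3 - <<'E'
from chk import *
b=cv2.imread('pics/top15.png').astype(float);a=cv2.imread('pics/scene15.png').astype(float)
b=np.clip((b-70)*3.5,0,255).astype(np.uint8);a=np.clip((a-80)*2,0,255).astype(np.uint8)
_,_,sg,ax,d=chk("15")
z1=cv2.resize(b[175:205,305:405],None,fx=8,fy=8,interpolation=cv2.INTER_CUBIC)
overlay(b,'top',305,405,175,205,8,'tmp',sg); z2=cv2.imread('pics/tmp.png')
cv2.imwrite('pics/c15t.png',np.vstack([z1,z2]))
z1=cv2.resize(a[170:210,232:332],None,fx=8,fy=8,interpolation=cv2.INTER_CUBIC)
cv2.imwrite('pics/c15s.png',z1)
E
```

```text
(no output)
```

View pics/c15t.png

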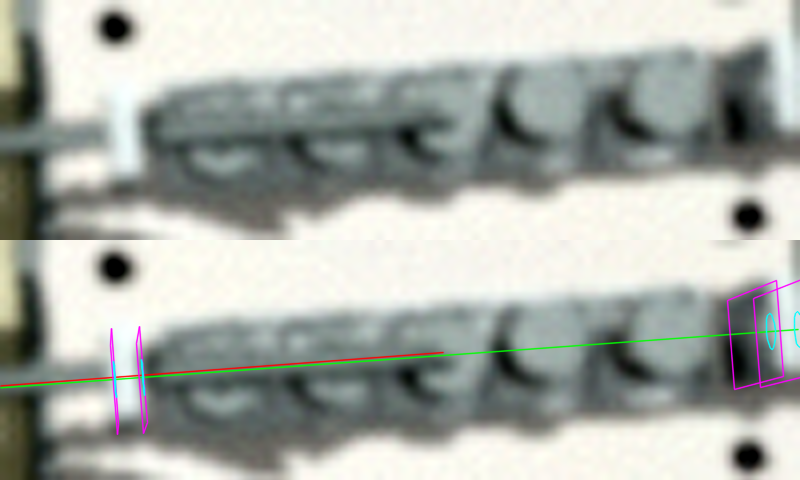

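View pics/c15s.png

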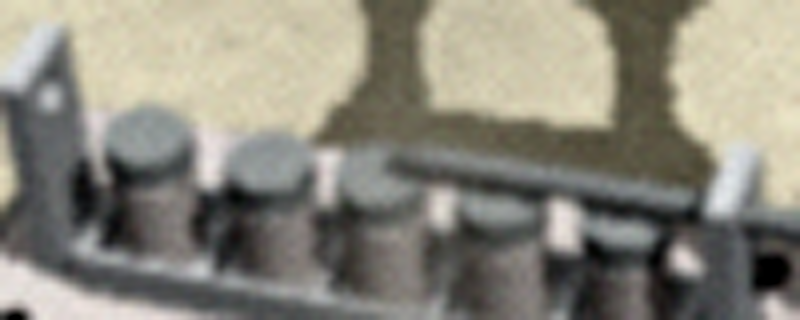

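>>> {"method": "step_arm", "body": {
  "moves": [-0.4,0,0.02,0,0,0,1,-0.5,0,0,0,0,0,1,-0.5,0,0,0,0,0,1,-0.5,0,0,0,0,0,1,-0.5,0,0,0,0,0,1,-0.5,0,0,0,0,0,1,-0.4,0,0,0,0,0,1,0,0,0,0,0,0,1]
}}

```text
time: 52.87
tool_pos: [590.9, 95.8, 130.7]
tcp_rot: [3.138, 0.005, 1.668]
contact_force: [-0.6, -0.0, -1.1]
grip_width: 13.6
```

```bash
python3 st.py
```

```text
t 52.87 handle [  0.5 228.2 134.3] tip [  1.8 -66.8 133.9] dir mrad x,z [ 4.5 -1.4] yaw [3.1382 0.0054 1.6682] F_sh [-0.6  0.  -1.1] M [ 0.03  0.02 -0.06] w 13.6
```

>>> {"method": "step_arm", "body": {
  "moves": [-0.4,0,0,0,0,0,1,-0.5,0,0,0,0,0,1,-0.5,0,0,0,0,0,1,-0.1,0,0,0,0,0,1,0,0,0,0,0,0,1]
}}

```text
time: 53.28
tool_pos: [594.2, 62.2, 130.9]
tcp_rot: [3.138, 0.005, 1.667]
contact_force: [-0.1, 0.2, -0.9]
grip_width: 13.6
```

```bash
python3 st.py; python3 - <<'E'
from chk import *
b=snap('top','top16');a=snap('scene','scene16')
b,a,sg,ax,d=chk("16")
zoom(a,225,305,160,215,10,'zs16');overlay(a,'scene',225,305,160,215,10,'os16',sg)
b2=np.clip((b.astype(float)-70)*3.5,0,255).astype(np.uint8)
z1=cv2.resize(b2[165:205,345:415],None,fx=8,fy=8,interpolation=cv2.INTER_CUBIC)
overlay(b2,'top',345,415,165,205,8,'tmp',sg); z2=cv2.imread('pics/tmp.png')
cv2.imwrite('pics/c16t.png',np.vstack([z1,z2])[:600])
E
```

```text
t 53.28 handle [  0.6 194.5 134.5] tip [   1.7 -100.5  134. ] dir mrad x,z [ 3.6 -1.7] yaw [3.1382 0.0051 1.6674] F_sh [-0.1  0.2 -0.9] M [0.02 0.05 0.04] w 13.6
```

View pics/zs16.png

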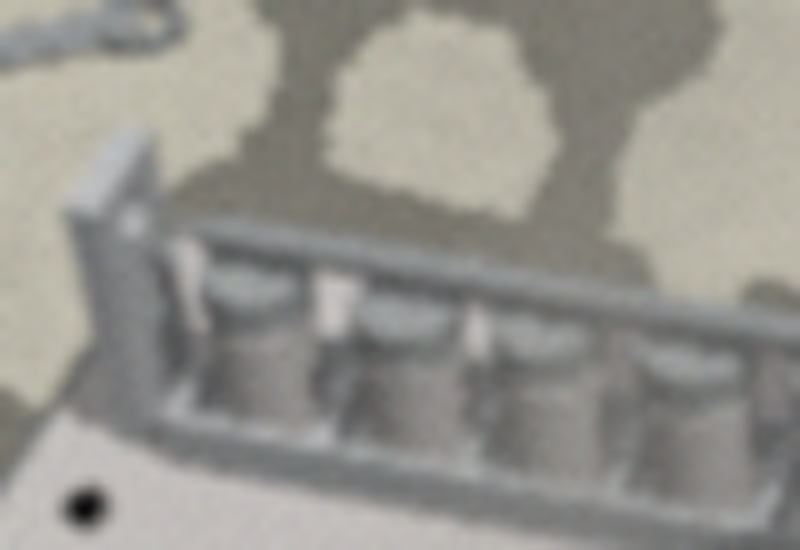

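View pics/os16.png

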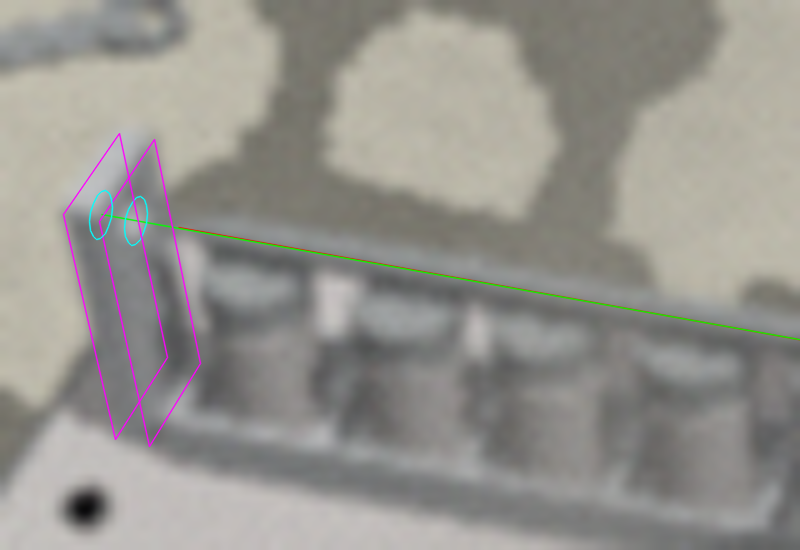

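View pics/c16t.png

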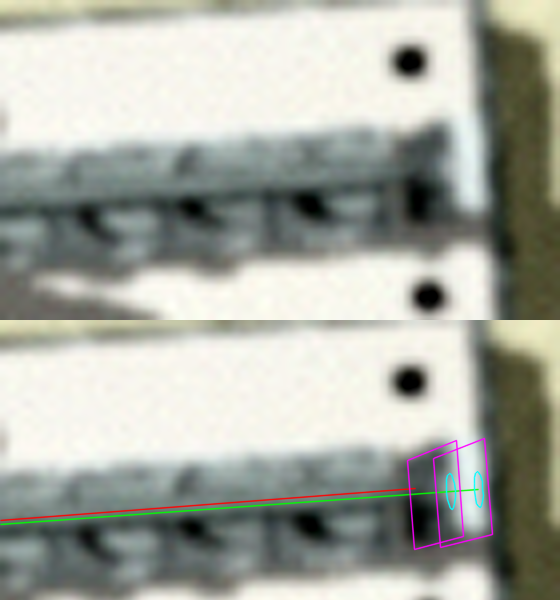

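>>> {"method": "step_arm", "body": {
  "moves": [-0.2,0,0.01,0,0,0,1,-0.25,0,0,0,0,0,1,-0.25,0,0,0,0,0,1,0,0,0,0,0,0,1]
}}

```text
time: 53.72
tool_pos: [595.4, 49.1, 130.8]
tcp_rot: [3.138, 0.005, 1.67]
contact_force: [-0.3, 0.6, -0.3]
grip_width: 13.3
```

```bash
python3 st.py
```

```text
t 53.72 handle [  0.7 181.3 134.4] tip [   2.6 -113.7  133.8] dir mrad x,z [ 6.5 -2. ] yaw [3.1382 0.0048 1.6703] F_sh [-0.3  0.6 -0.3] M [-0.02  0.03  0.01] w 13.3
```

>>> {"method": "step_arm", "body": {
  "moves": [-0.15,-0.02,0,0,-0.02,0.06,1,-0.25,0,0,0,0,0,1,-0.25,0,0,0,0,0,1,0,0,0,0,0,0,1]
}}

```text
time: 54.05
tool_pos: [596.4, 34.9, 130.9]
tcp_rot: [3.138, 0.006, 1.666]
contact_force: [0.0, 0.1, -1.0]
grip_width: 13.6
```

```bash
python3 st.py
```

```text
t 54.05 handle [  0.3 167.1 134.5] tip [   0.9 -127.9  134.3] dir mrad x,z [ 2.2 -0.4] yaw [3.1381 0.0064 1.666 ] F_sh [ 0.   0.1 -1. ] M [-0.05  0.07  0.06] w 13.6
```

>>> {"method": "step_arm", "body": {
  "moves": [-0.15,0,0,0,0,0,1,-0.2,0,0,0,0,0,1,-0.2,0,0,0,0,0,1,0,0,0,0,0,0,1]
}}

```text
time: 54.38
tool_pos: [597.6, 22.5, 131.0]
tcp_rot: [3.138, 0.006, 1.666]
contact_force: [-0.4, 0.1, -1.4]
grip_width: 13.0
```

```bash
python3 st.py; python3 - <<'E'
from chk import *
b=snap('top','top17');a=snap('scene','scene17')
zoom(a,225,360,150,235,5.9,'zs17');zoom(b,290,415,160,215,6.4,'zt17')
E
```

```text
t 54.38 handle [  0.4 154.7 134.6] tip [   0.9 -140.3  134.5] dir mrad x,z [ 1.9 -0.4] yaw [3.1379 0.0064 1.6657] F_sh [-0.4  0.1 -1.4] M [-0.04  0.01 -0.04] w 13.0
```

View pics/zs17.png

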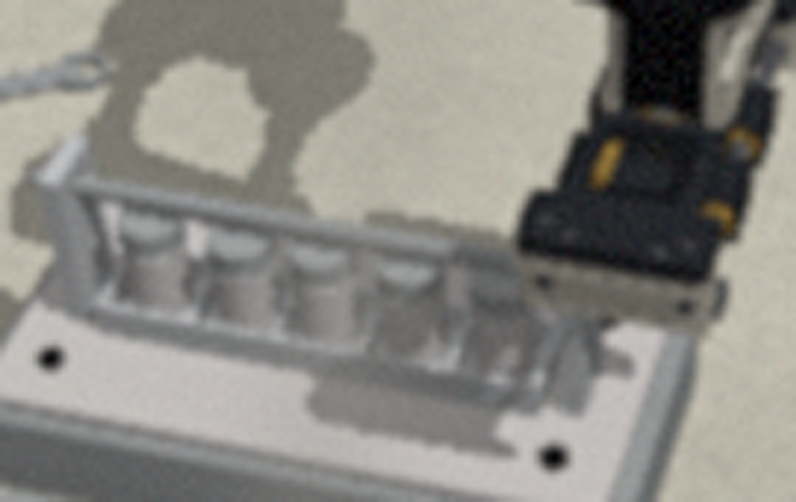

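View pics/zt17.png

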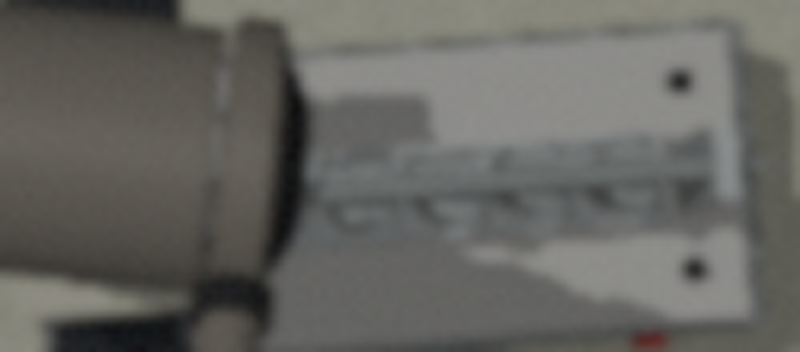

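>>> {"method": "step_arm", "body": {
  "moves": [-0.15,0,0,0,0,0,1,-0.15,0,0,0,0,0,1,0,0,0,0,0,0,1]
}}

```text
time: 54.73
tool_pos: [598.1, 17.1, 131.0]
tcp_rot: [3.138, 0.006, 1.666]
contact_force: [0.1, 0.7, -1.1]
grip_width: 13.5
```

```bash
python3 st.py
```

```text
t 54.73 handle [  0.3 149.2 134.6] tip [   1.1 -145.8  134.4] dir mrad x,z [ 2.7 -0.8] yaw [3.1381 0.006  1.6665] F_sh [ 0.2  0.6 -1.1] M [-0.01  0.03 -0.03] w 13.5
```

>>> {"method": "step_arm", "body": {
  "moves": [-0.15,0,0,0,0,0,1,-0.1,0,0,0,0,0,1,0,0,0,0,0,0,1]
}}

```text
time: 54.98
tool_pos: [598.1, 16.4, 131.1]
tcp_rot: [3.138, -0.002, 1.667]
contact_force: [-0.6, -0.0, 0.2]
grip_width: 13.9
```

```bash
python3 st.py
```

```text
t 54.98 handle [  0.3 148.5 134.7] tip [   1.2 -146.5  132. ] dir mrad x,z [ 3.  -8.9] yaw [ 3.1382e+00 -2.1000e-03  1.6668e+00] F_sh [-0.6  0.1  0.2] M [-0.15 -0.01  0.04] w 13.9
```

>>> {"method": "step_arm", "body": {
  "moves": [0,0,0,0,0,0,0.5,0,0,0,0,0,0,0.2,0,0,0,0,0,0,0,0,0,0,0,0,0,0,0,0,0,0,0,0,0]
}}

```text
time: 55.4
tool_pos: [598.6, 15.5, 131.6]
tcp_rot: [3.137, -0.0, 1.667]
contact_force: [-0.7, 0.5, -0.6]
grip_width: 42.4
```

```bash
python3 st.py
```

```text
t 55.4 handle [  0.7 147.5 135.2] tip [   1.6 -147.5  133.1] dir mrad x,z [ 3.2 -7.1] yaw [ 3.137e+00 -3.000e-04  1.667e+00] F_sh [-0.6  0.5 -0.6] M [-0.02  0.01  0.01] w 42.4
```

Released. Moving straight up, then away to look.

>>> {"method": "step_arm", "body": {
  "moves": [0,0,-0.3,0,0,0,0,0,0,-0.6,0,0,0,0,0,0,-0.8,0,0,0,0,0,0,-0.8,0,0,0,0,0,0,-0.8,0,0,0,0,0.2,-0.6,-0.4,0,0,0,0,0.3,-0.9,0,0,0,0,0,0.3,-0.9,0,0,0,0,0]
}}

```text
time: 56.07
tool_pos: [550.3, 25.0, 211.0]
tcp_rot: [3.135, 0.001, 1.665]
contact_force: [-0.1, 0.2, -0.2]
grip_width: 45.6
```

>>> {"method": "step_arm", "body": {
  "moves": [0.3,-0.9,0,0,0,0,0,0.3,-0.9,0,0,0,0,0,0.3,-0.9,0,0,0,0,0,0.3,-0.9,0,0,0,0,0,0.3,-0.8,0,0,0,0,0,0.2,-0.4,0,0,0,0,0,0,0,0,0,0,0,0,0,0,0,0,0,0,0]
}}

```text
time: 56.73
tool_pos: [445.4, 50.8, 215.2]
tcp_rot: [3.128, 0.003, 1.665]
contact_force: [1.1, -0.3, 0.0]
grip_width: 46.0
```

```bash
python3 - <<'E'
from chk import *
b=snap('top','top18');a=snap('scene','scene18')
zoom(a,225,360,150,235,5.9,'zs18');zoom(b,230,430,160,255,4,'zt18'); zoom(a,365,465,170,250,6,'zs18b')
print(pose()[0])
E
```

```text
[445.87196427  50.66531645 214.92868098]
```

View pics/zs18.png

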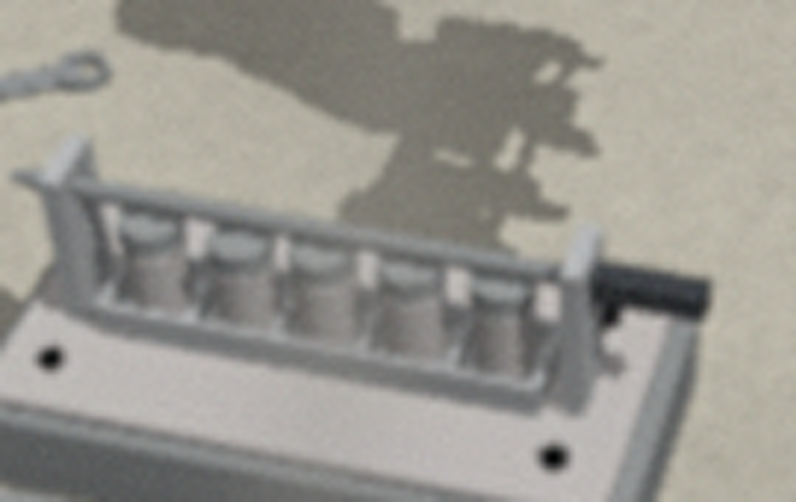

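View pics/zt18.png

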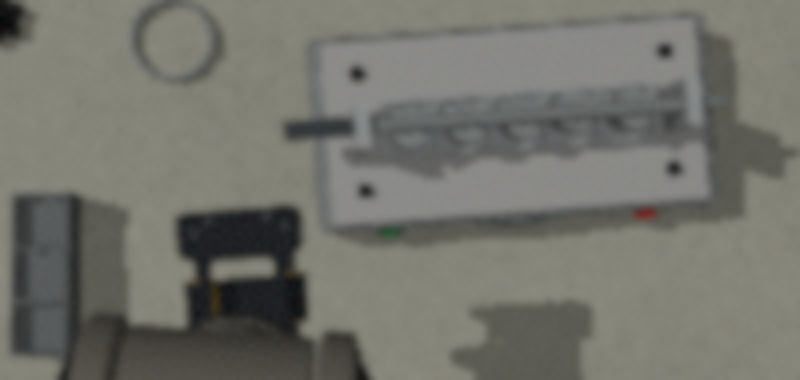

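View pics/scene18.png

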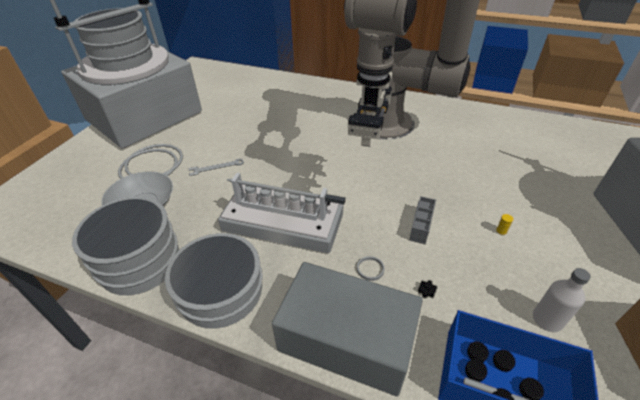

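```bash
python3 - <<'E'
from h import *
for y in(-123,-136,-147,-152): print(y,((proj('scene',sh(0,y,132.5))-[225,150]+.5)*5.9-.5).round(0),((proj('top',sh(0,y,132.5))-[230,160]+.5)*4-.5).round(0))
for y in(120,123,132,173,182): print(y,((proj('scene',sh(0,y,132.5))-[225,150]+.5)*5.9-.5).round(0),((proj('top',sh(0,y,132.5))-[230,160]+.5)*4-.5).round(0))
a=cv2.imread('pics/scene18.png');b=cv2.imread('pics/top18.png')
zoom(a,222,252,165,195,13,'f1');zoom(a,315,350,180,215,13,'f2')
A=np.hstack([cv2.resize(cv2.imread('pics/f1.png'),(390,390)),cv2.resize(cv2.imread('pics/f2.png'),(390,390))]);cv2.imwrite('pics/f.png',A)
E
```

```text
-123 [[ 60. 188.]] [[698. 104.]]
-136 [[ 33. 183.]] [[716. 103.]]
-147 [[ 11. 179.]] [[731. 102.]]
-152 [[  0. 177.]] [[738. 101.]]
120 [[587. 282.]] [[361. 129.]]
123 [[594. 284.]] [[357. 129.]]
132 [[614. 287.]] [[344. 130.]]
173 [[710. 304.]] [[287. 134.]]
182 [[731. 308.]] [[275. 135.]]
```

View pics/f.png

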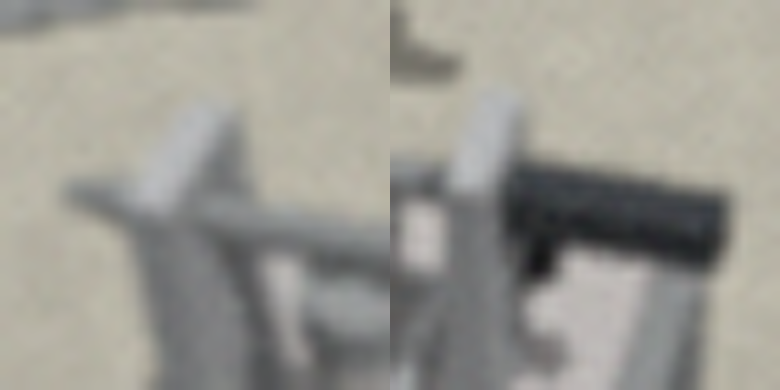

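View pics/zs18b.png

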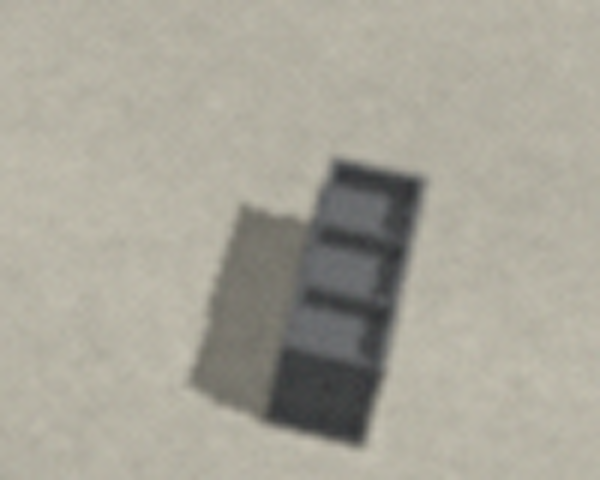

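The handle sits flush against the ear, with its end at y≈173 mm and the tip at y≈-147 mm in the shaker frame. Both match the home position. The pots are upright and the pile is square, so I'm handing it in.

```bash
python3 -c "
from h import *
o=get_obs(); print(o['time'],o['tool_pos'],o['dq'].round(3)); print(close_job())"
```

```text
56.8333 [445.87196427  50.66531645 214.92868098] [-0.003  0.011 -0.003 -0.001 -0.004  0.   ]
the job is handed in; nothing more can be done
None
```

The job is handed in at 56.8 s of the 208 s allowed; no verdict is reported, so what follows rests on my own last checks.

**What I did:** I moved the four pots from the two loose trays into the four free rack pockets, next to the one already there. Then I stacked both emptied trays on the middle one. The rod had been knocked about 45 mm sideways during the run, so I re-measured it. I threaded it from the left (+y) ear through both ears until the handle stopped against the ear, let go and moved the arm clear.

**What the last pictures showed:**
- **Pots:** all five are upright with their lids level.
- **Rod:** it is through both ears. The handle sits flush at the left ear, with its end at about y = 173 mm and the tip at about y = -147 mm. Fully home would be 173 and -147 mm.
- **Trays:** the pile of three looks square and level.
- **Bystanders:** the clamp ring, star knob, spanner and yellow pot appear where they were. I didn't pick out the check weight in the close-ups, but the arm didn't go near the far side of the bench.

**What disagreed:**
- **Cameras:** the two views differed by up to about 6 mm on some shaker points and on the rod handle. I used the middle values, and the pots and rod then went in without noticeable force.
- **Rod direction:** a line fit to the rod, partly spoiled by shadow, suggested it was about 9 mrad off. The rod entered both holes freely, so this did no harm.
- **Contact force:** it stayed near zero when the handle came home and when the second tray was set down. I judged those contacts from the arm stopping and from the pictures.

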